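# Filter change on a solder-fume extractor

### The arm

A 6-joint arm with a two-finger parallel gripper is mounted at the origin on a cart in front of the work surface, level with it; the furniture and walls round the work are solid. World frame = base frame: x ahead of the robot, y to its left, z up, the work surface at z = 0. Lengths are in mm, angles in rad, forces in N, time in s.
With the tool pointing down it reaches from about 425 to 950 mm from the base axis. Payload 3.5 kg.
Tool frame: the origin (TCP) lies at the very end of the fingers, on their centre line; the grasp point (between the pads) lies r.hold_point_z behind it (r.hold_point_z is the distance from the TCP to the grasp point, in mm); z points along the fingers, y is the direction in which the jaws open and shut (so a half turn about z gives the same grasp; the last joint's range is limited). The gripper opens to 85 mm and grips with 20 to 120 N. Pads are 22 mm wide; open, the fingers measure 114 mm over their backs; the gripper's body (76 mm by 85 mm) begins 54 mm behind the grasp point. The pads swing forward as they close: fully open they stand 13 mm farther back than shut.
Start: joints at [1.144, 0.286, 1.577, -0, 1.279, -0.15], TCP at [184.426, 649.302, 209.725] pointing down, gripper open.
Joint ranges: [-2.77, 2.77], [-0.9, 2.22], [0.21, 2.48], [-1.53, 4.67], [0.24, 2.81], [-2.84, 2.84]. Speed limits (rad/s): [2.79, 2.79, 3.14, 3.14, 3.14, 3.14].

### API

Orientations are given as a unit quaternion [x, y, z, w].
In Python, from rig import r gives the robot as it stands.
- The arm moves only by the tool play_rows, never from a script. Its argument "plan" is a list of rows, each an object of numbers: "x", "y", "z": the shift along the tool's x, y, z in mm; "wx", "wy", "wz": the turn, a rotation vector about the tool's x, y, z in rad. A call has 1 to 10 rows; each row is the pose to reach, as a shift and turn from the pose measured when the call began, along the tool's axes at that moment; what a row does not reach only later rows make up. A row lasts 1/10 s, in which the tool goes at most 50 mm and 8.59 degrees, less where a joint would pass 70% of its speed; a pose out of reach is approached as far as the arm can. A call with a gripper value outside its range is refused whole. "grip" is the opening in per cent of the stroke, from 0 (shut) to 100 (fully open), set as the call begins (left out, the last holds). The fingers move at their own pace and stop on an object; "squeeze" is the grip in N (left out, the last holds). Time passes only in rows, so rows that repeat a pose let the fingers close. It gives the time, the measured TCP pose, the force and the opening at its end, in the units of the state.
- r.get_state(): the state, without advancing time (a new reading comes with each control period).
- r.snapshot(name): name is "side" or "top"; returns a dict with "frame" (420x560x3 uint8, red, green, blue), "K" (3x3 intrinsics, pixels), "cam_to_world" (4x4, takes a point from camera to world coordinates). Camera axes: x right, y up, looking along -z (the intrinsics and any distortion apply to the point x, -y, -z); pixel columns grow to the right and rows downward; lengths in mm; the calibration is good to about 2 mm. A picture is of the moment at which its call begins. There is no depth.
- r.sign_off(): hands the job in, once; it reports no verdict.
The state is a dict: "t": time; "qpos": joint angles; "qd": joint speeds; "tau": joint torques, N m; "tool_pos": TCP position; "tool_rot": TCP orientation; "wrist_force": force on the tool from outside, world axes, zero at the start; "wrist_torque": the same for the moment, N m; "gripper_width": finger opening in mm.
Only numpy, scipy, OpenCV 4.12 (cv2) and the standard library are available. Lean on these libraries where they do the work, as an engineer would, in place of code of your own. Each camera call takes 0.05 s, during which the arm holds its last target.

### The job

Change the filters of the bench fume extractor: lift the blower canister off by its handle and stand it upright on the bench beside the base, and put the spent grey-brown filter cassette into the shallow metal tray. Then stack the fresh cassettes on the base - the white particle filter lowest, then every blue carbon filter there is, in any order - turned so that each one's lugs (orange mark over orange mark) drop fully into the notches below, set the blower canister back on top in the same way, and only then flip the fan switch on; leave the other things on the bench where they are.

Things in the scene. Friction and masses are not known exactly. Their poses are not given: they have to be found in the camera images.
- extractor: Light grey extractor base, fixed. Plenum 110 x 100 mm, 44 mm high, with the black keyed seat on it; in front a ledge 32 mm high, 100 mm wide, with the fan switch, to x = -137 mm; behind an inlet stub to x = +75 mm. Origin: on the bench under the seat's middle; x from the switch to the seat (away from the robot), y left, z up.
- seat (a point): Middle of the seat, 52 mm above the bench, level with the top of its black rim (62 x 62 mm, notched like a cassette's, wide notch at -x); axes as the base's. A cassette home on the seat has these axes and its origin 6 mm below this point; each further cassette, and the blower last, has its origin 32 mm above the one below.
- blower: Blower canister, 0.4 kg, 110 mm high: light grey drum, 84 mm across (z = 15 to 65 mm), on a black foot plate 62 x 62 mm with the same four lugs as a cassette (wide one, orange stripe, at -x). Origin: centre of its underside at the lug tips, z up. At the start home on the spent filter. It can stand on the bench on its lugs.
- handle (a point): Middle of the blower's black handle bar, 103 mm above the blower's origin, axes as the blower's. The bar runs along y, 12 mm thick (x), 14 mm high, 74 mm long, on posts at y = +-33 mm; the free gap under it is 31 mm high and 60 mm long.
- spent_filter: Spent cassette, grey-brown frame with dark brown pleats, shaped as the particle filter; at the start home on the seat (axes as the base's) under the blower. Origin: centre of its underside at the lug tips, z up.
- particle_filter: Fresh cassette, white frame, white pleats, on the bench. 62 x 62 mm, 38 mm high, 90 g. Origin: centre of its underside at the lug tips; z up. Flat-sided body from z = 6 to 30 mm (grip it across either pair of sides), rim with 4 notches to 38 mm. Below, mid-side, half-round lugs 6 mm deep, 8 mm radially: 20 mm wide at -x (orange stripe above it), 12 mm at the other sides.
- carbon_a: Fresh carbon cassette, blue frame, black grid, on the bench; may be absent. Shape, origin and axes as the particle filter's. Notches are 8 mm deep, 22.6 mm wide at -x (orange ticks beside it) and 14.6 mm elsewhere: 1.3 mm play each side, one way round only. Lugs not in their notches leave it 6 mm high.
- carbon_b: A second carbon cassette like carbon_a, with the same origin and axes; may be absent (one of the two is always there).
- discard_tray: Shallow bare-metal tray, fixed, 110 x 110 mm outside, 14 mm high, walls and floor 3 mm. Origin: centre of its underside.
- fan_switch (a joint): Fan toggle on the base's ledge, rad: 0 = off (leans to the base's +y), 0.9 = on (leans to -y); stays where it is left, about 1.6 N at its end moves it. Its hinge runs along the base's x through x = -112, y = 0, z = 36 mm of the base's frame; the bat is 32 mm long to switch_tip.
- switch_tip (a point): Middle of the round end (12 mm diameter) of the fan toggle.
- eyepieces (a point): Ends of the two eyepieces (slanting towards the robot) of the fixed stereo microscope over the green work rest, between base and tray; the point lies midway between them. The microscope reaches from here 0.15 m in +x, 0.06 m in -y, 0.1 m in +y (then a boom on to +y, 0.11 m farther in x), from 0.18 m below to 0.03 m above this point. Cross to the tray in front of it (smaller x) or well above.
- flux_flask: Bystander: yellow flask with dark cap, 52 mm across, 89 mm high. Origin: centre of its underside.
- tape_yellow: Bystander: roll of yellow tape lying flat, 60 mm across, 16 mm high. Origin: centre of its underside.
- screwdriver_red: Bystander: red screwdriver, 172 mm long along its x, 26 mm wide, 23 mm high. Origin: middle of its underside.

How it is judged:
By the outcome, as a careful person would: the job done as asked, in the order asked, and still so for the second after the job is handed in, with the robot touching nothing.
Of carbon_a, carbon_b only 1 to 2 are there at a start; the rules pass over those that are not, and their reading is None.
At some moment in a run one of particle_filter, carbon_a, carbon_b may be knocked a few centimetres aside while the robot is not near it.
It also fails if it takes over 210 s, if anything falls off the work surface, if the arm or the gripper's body presses on something with over 40 N, if the wrist force passes 120 N, or if a joint passes its speed limit or range.

## Working session

There is one attempt and no reset: what is moved stays moved. The work goes in short steps, Python scripts to look and compute and a tool call to move; the robot and the scene stay as the last step left them, time stands still between calls to the robot, and variables do not carry over. Pictures are saved under pics/ and viewed, and the job is handed in when it is done.

Besides the shell and the picture viewer there is one more tool, called after ">>>" by a JSON object that holds its "op" and its "data". play_rows: Moves the arm, as the interface text tells. Its arguments: {"type":"object","properties":{"plan":{"type":"array","items":{"type":"object","properties":{"x":{"type":"number"},"y":{"type":"number"},"z":{"type":"number"},"wx":{"type":"number"},"wy":{"type":"number"},"wz":{"type":"number"}}}},"grip":{"type":"number"},"squeeze":{"type":"number"}},"required":["plan"]}

```bash
ls; mkdir -p pics; python3 - <<'E'
from rig import r
import cv2,numpy as np
print(r.get_state(), r.hold_point_z)
for n in("side","top"):
    s=r.snapshot(n); cv2.imwrite(f"pics/{n}0.png",s["frame"][:,:,::-1]); print(n,s["K"],s["cam_to_world"],[k for k in s])
E
```

```text
pics
{'t': 0.0, 'qpos': array([ 1.14402693e+00,  2.87160714e-01,  1.57818567e+00, -1.01607872e-05,
        1.27859130e+00, -1.50014619e-01]), 'qd': array([-0.00041731, -0.00126609,  0.00094903, -0.00021048, -0.00053663,
       -0.00039764]), 'tau': array([ 1.92110841e-03, -4.05957055e+01, -2.92636818e+01, -6.15875069e-05,
        5.45673989e-03, -3.39186194e-06]), 'tool_pos': array([184.12067432, 648.66634955, 208.34584102]), 'tool_rot': array([ 1.37934647e-01,  9.90440639e-01, -1.12547792e-03, -3.28814209e-04]), 'wrist_force': array([-0.73328221,  0.53720637,  0.19366129]), 'wrist_torque': array([-0.03281975,  0.02901912, -0.02625426]), 'gripper_width': 85.19267492067135} 18.700000000000003
side [[390.37690893   0.         279.39749641]
 [  0.         390.37690893 204.4445138 ]
 [  0.           0.           1.        ]] [[-9.96368383e-01  5.58355082e-02 -6.42840740e-02  4.65848866e+02]
 [-8.33623676e-02 -4.85904609e-01  8.70027256e-01  1.07548761e+03]
 [ 1.73424862e-02  8.72226523e-01  4.88794570e-01  8.81025475e+02]
 [ 0.00000000e+00  0.00000000e+00  0.00000000e+00  1.00000000e+00]] ['frame', 'K', 'cam_to_world']
top [[546.38568017   0.         286.20354366]
 [  0.         546.38568017 203.1244598 ]
 [  0.           0.           1.        ]] [[-2.67108782e-01  8.16444022e-01 -5.11929740e-01 -4.50597760e+02]
 [-9.63609495e-01 -2.32060584e-01  1.32682431e-01  2.07550294e+02]
 [-1.04709369e-02  5.28741000e-01  8.48718631e-01  1.85039982e+03]
 [ 0.00000000e+00  0.00000000e+00  0.00000000e+00  1.00000000e+00]] ['frame', 'K', 'cam_to_world']
```

View pics/side0.png

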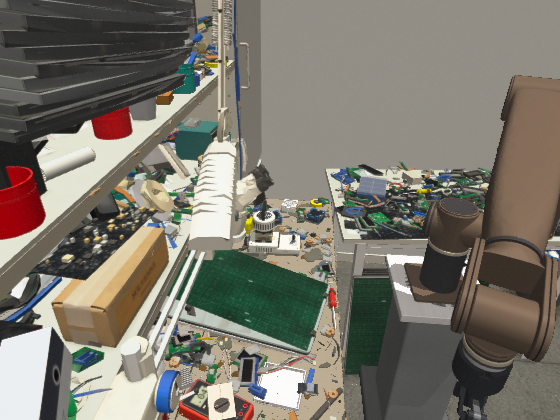

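View pics/top0.png

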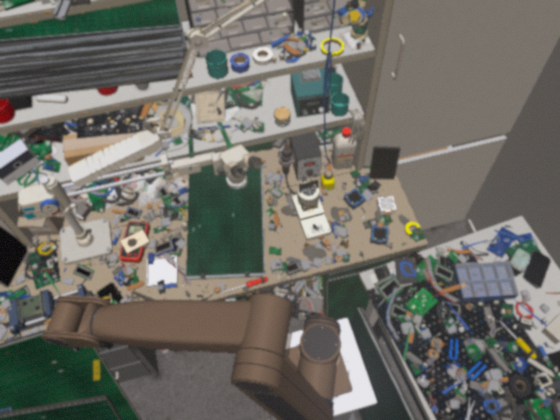

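```bash
cat > h.py <<'E'
from rig import r
import cv2,numpy as np
def snap(n): return r.snapshot(n)
def crop(s,x0,x1,y0,y1,name,f=None):
    c=s["frame"][y0:y1,x0:x1,::-1]
    f=f or min(800/(x1-x0),600/(y1-y0))
    cv2.imwrite("pics/"+name,cv2.resize(c,None,fx=f,fy=f,interpolation=cv2.INTER_CUBIC))
def proj(s,P):
    P=np.atleast_2d(np.asarray(P,float)); M=np.linalg.inv(s["cam_to_world"])
    p=P@M[:3,:3].T+M[:3,3]; q=p*[1,-1,-1]; u=q@s["K"].T
    return u[:,:2]/u[:,2:]
def ray(s,uv):
    uv=np.atleast_2d(np.asarray(uv,float)); d=np.c_[uv,np.ones(len(uv))]@np.linalg.inv(s["K"]).T
    d=d*[1,-1,-1]; d=d@s["cam_to_world"][:3,:3].T
    return s["cam_to_world"][:3,3],d/np.linalg.norm(d,axis=1)[:,None]
def onz(s,uv,z):
    o,d=ray(s,uv); return o+d*((z-o[2])/d[:,2])[:,None]
def tri(s1,u1,s2,u2):
    o1,d1=ray(s1,u1);o2,d2=ray(s2,u2);d1=d1[0];d2=d2[0]
    A=np.c_[d1,-d2];t=np.linalg.lstsq(A,o2-o1,rcond=None)[0]
    a=o1+d1*t[0];b=o2+d2*t[1];return (a+b)/2,np.linalg.norm(a-b)
E
python3 - <<'E'
from h import *
t=snap("top"); s=snap("side")
crop(t,260,430,120,270,"t1.png"); crop(s,180,350,180,310,"s1.png"); crop(t,20,200,140,310,"t2.png"); crop(s,130,330,300,420,"s2.png")
E
```

```text
(no output)
```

View pics/t1.png

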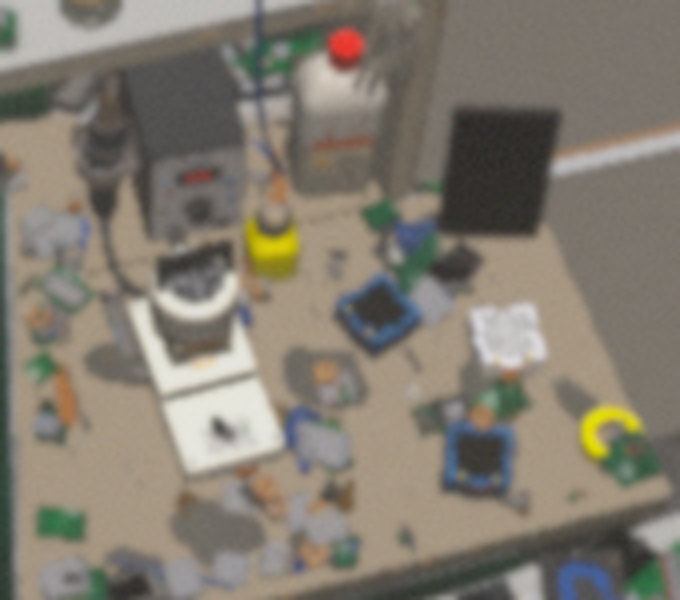

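View pics/s1.png

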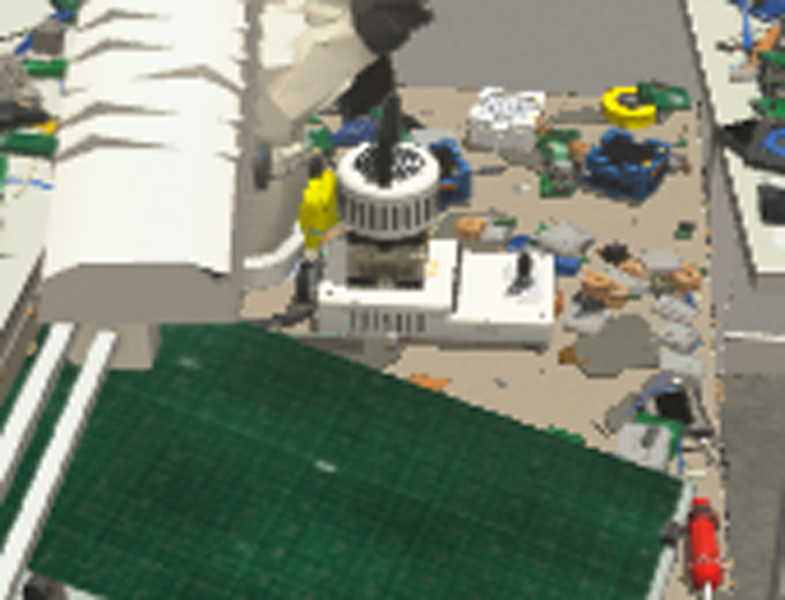

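View pics/t2.png

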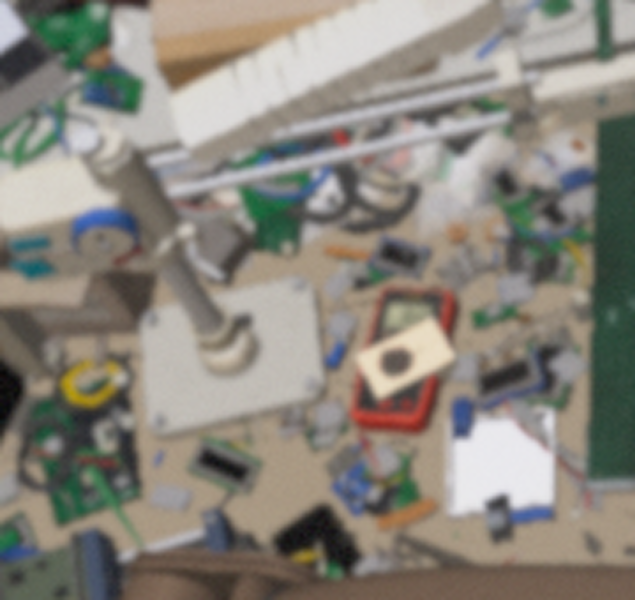

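View pics/s2.png

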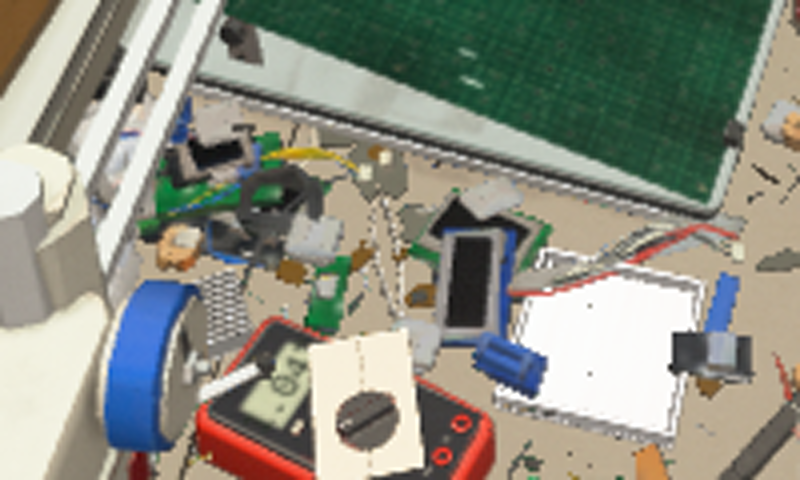

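```bash
python3 - <<'E'
from h import *
t=snap("top"); s=snap("side")
f=4.0
def T(x,y): return [260+x/4.0,120+y/4.0]
f2=180/635
def T2(x,y): return [20+x*f2,140+y*f2]
S=lambda x,y:[180+x*170/785,180+y*170/785]
S2=lambda x,y:[130+x/4,300+y/4]
print("T tray",onz(t,[T2(450,405),T2(555,410),T2(555,515),T2(445,515)],14).round(0))
print("S tray",onz(s,[S2(545,250),S2(705,285),S2(672,437),S2(497,402)],10).round(0))
print("carbA T",onz(t,[T(380,315),T(480,455)],38).round())
print("S", onz(s,[S(626,155),S(450,165)],38).round())
print("part",onz(t,[T(508,335)],38).round(),onz(s,[S(508,108)],38).round())
print("ledge corners",onz(t,[T(165,402),T(258,375),T(288,447),T(190,475)],32).round(), onz(s,[S(463,255),S(553,255),S(552,320),S(450,310)],32).round())
print("tape",onz(t,[T(612,435)],16).round(),"flask",onz(t,[T(272,210)],89).round(),onz(s,[S(320,180)],89).round())
print(onz(t,[[237,168],[237,185]],200).round())
print("bench edges",onz(t,[T(670,490),T(540,220),T(30,600)],0).round())
E
```

```text
T tray [[579. 482.  14.]
 [543. 375.  14.]
 [424. 395.  14.]
 [455. 504.  14.]]
S tray [[544. 382.  10.]
 [437. 399.  10.]
 [454. 505.  10.]
 [560. 493.  10.]]
carbA T [[ 588. -341.   38.]
 [ 415. -380.   38.]]
S [[ 417. -364.   38.]
 [ 577. -327.   38.]]
part [[ 532. -453.   38.]] [[ 531. -440.   38.]]
ledge corners [[ 555. -111.   32.]
 [ 559. -206.   32.]
 [ 475. -210.   32.]
 [ 472. -112.   32.]] [[ 554. -191.   32.]
 [ 478. -200.   32.]
 [ 475. -106.   32.]
 [ 558. -111.   32.]]
tape [[ 411. -516.   16.]] flask [[ 704. -264.   89.]] [[ 677. -206.   89.]]
[[743.  84. 200.]
 [669. 101. 200.]]
bench edges [[ 348. -552.    0.]
 [ 675. -548.    0.]
 [ 403.   63.    0.]]
```

```bash
python3 - <<'E'
from h import *
t=snap("top"); s=snap("side")
crop(t,285,345,175,245,"t3.png",8.5); crop(s,240,310,195,265,"s3.png",8.5)
crop(t,335,405,180,250,"t4.png",8.5); crop(s,270,335,190,230,"s4.png",12)
E
```

```text
(no output)
```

View pics/t3.png

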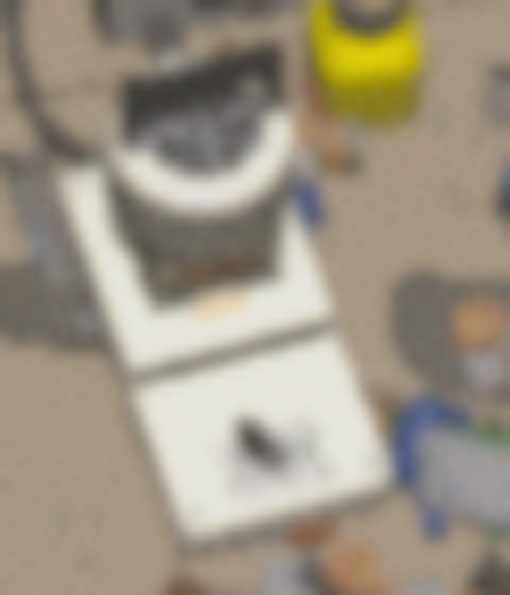

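View pics/s3.png

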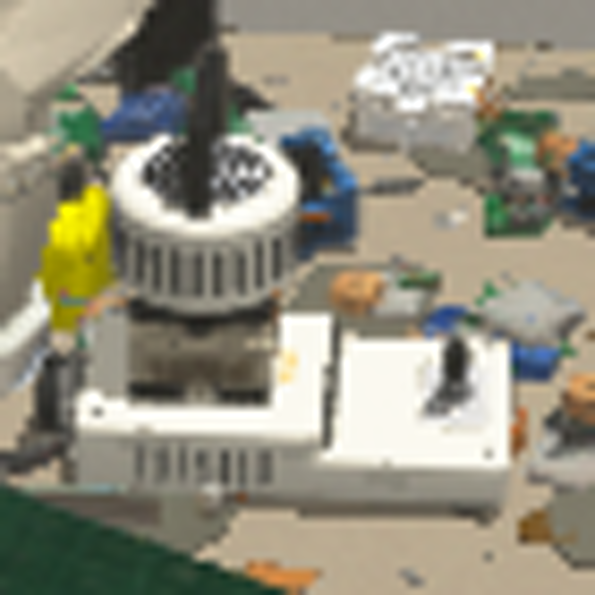

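View pics/t4.png

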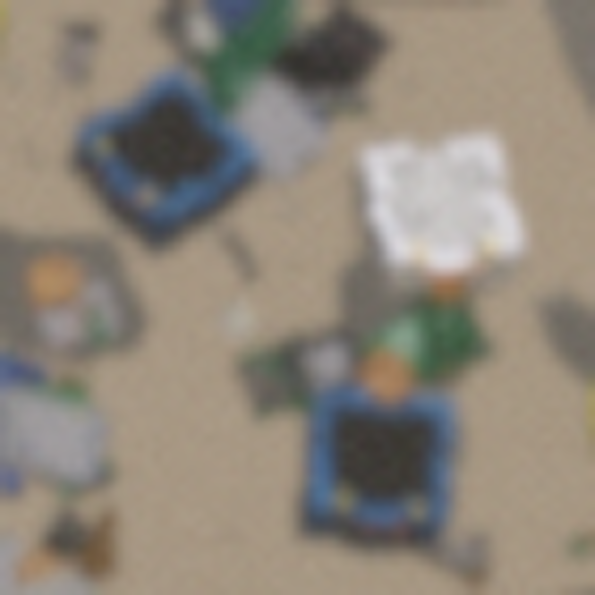

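View pics/s4.png

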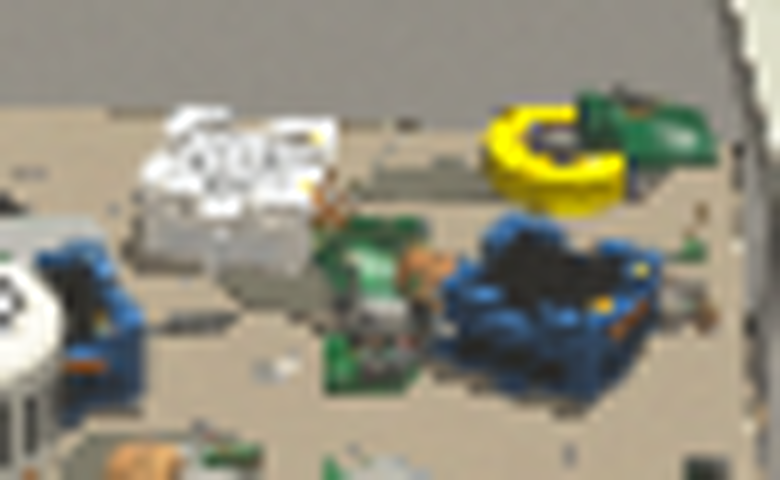

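```bash
python3 - <<'E'
from h import *
t=snap("top"); s=snap("side")
T=lambda x,y:[285+(x+.5)/8.5-.5,175+(y+.5)/8.5-.5]
S=lambda x,y:[240+(x+.5)/8.5-.5,195+(y+.5)/8.5-.5]
print("T ledge",onz(t,[T(135,382),T(335,332),T(393,470),T(187,538)],32).round(1))
print("T plenum",onz(t,[T(65,178),T(133,370),T(332,318)],44).round(1))
print("S ledge",onz(s,[S(345,337),S(512,345),S(510,462),S(323,457)],32).round(1))
print("S plen",onz(s,[S(333,318),S(320,440),S(78,412)],44).round(1))
# carbons: ticks & rim corners
T=lambda x,y:[335+(x+.5)/8.5-.5,180+(y+.5)/8.5-.5]
S=lambda x,y:[270+(x+.5)/12-.5,190+(y+.5)/12-.5]
print("near ticks",onz(t,[T(342,500),T(416,510)],38).round(1),onz(s,[S(603,304),S(640,270)],38).round(1))
print("A ticks",onz(t,[T(102,146),T(148,192)],38).round(1))
print("P ticks",onz(t,[T(420,250),T(490,244)],38).round(1),onz(s,[S(305,188),S(317,137)],38).round(1))
E
```

```text
T ledge [[ 559.7 -109.6   32. ]
 [ 560.1 -204.6   32. ]
 [ 484.5 -207.8   32. ]
 [ 476.6 -109.3   32. ]]
T plenum [[ 666.5 -107.    44. ]
 [ 559.3 -108.4   44. ]
 [ 560.9 -202.8   44. ]]
S ledge [[ 554.7 -198.4   32. ]
 [ 477.8 -200.2   32. ]
 [ 475.2 -108.6   32. ]
 [ 556.6 -103.5   32. ]]
S plen [[ 560.2 -195.5   44. ]
 [ 557.7  -99.2   44. ]
 [ 664.8 -108.7   44. ]]
near ticks [[ 401.6 -353.8   38. ]
 [ 388.1 -383.3   38. ]] [[ 399.3 -354.6   38. ]
 [ 385.9 -380.    38. ]]
A ticks [[ 606.2 -312.    38. ]
 [ 576.7 -324.2   38. ]]
P ticks [[ 513.3 -433.    38. ]
 [ 507.6 -464.8   38. ]] [[ 507.9 -426.    38. ]
 [ 505.4 -465.5   38. ]]
```

```bash
cat >> h.py <<'E'
from scipy.spatial.transform import Rotation as R
def go(x,y,z,phi):
    """shift (tool axes) and rotvec to reach TCP pose, tool down, jaw axis at world angle phi"""
    st=r.get_state(); p=st["tool_pos"]; R0=R.from_quat(st["tool_rot"])
    c,sn=np.cos(phi),np.sin(phi)
    M=np.array([[-sn,c,0],[c,sn,0],[0,0,-1]])  # columns x,y,z
    M=np.c_[[-sn,c,0],[c,sn,0],[0,0,-1]]
    d=R0.inv().apply(np.array([x,y,z])-p); w=(R0.inv()*R.from_matrix(M)).as_rotvec()
    print("t",round(st["t"],2),"at",p.round(1),"phi",round(phi_(st),4),"F",st["wrist_force"].round(1),"w",round(st["gripper_width"],1))
    print("  shift",d.round(1),"rot",w.round(4), "rows>=",int(np.ceil(max(np.linalg.norm(d)/50,np.linalg.norm(w)/.15))))
    q1=np.arctan2(y,x)-np.arcsin(100/np.hypot(x,y)); print("  q6 ~",round(q1-phi,2))
def phi_(st=None):
    st=st or r.get_state(); m=R.from_quat(st["tool_rot"]).as_matrix(); return np.arctan2(m[1,1],m[0,1])
def stat():
    st=r.get_state(); m=R.from_quat(st["tool_rot"]).as_matrix()
    print("t",round(st["t"],2),"at",st["tool_pos"].round(1),"phi",round(phi_(st),4),"z",m[:,2].round(3),"F",st["wrist_force"].round(1),"M",st["wrist_torque"].round(2),"w",round(st["gripper_width"],1),"q",st["qpos"].round(2))
E
python3 - <<'E'
from h import *
t=snap("top"); s=snap("side")
S=lambda x,y:[240+(x+.5)/8.5-.5,195+(y+.5)/8.5-.5]
T=lambda x,y:[285+(x+.5)/8.5-.5,175+(y+.5)/8.5-.5]
print("drum", onz(s,[S(205,180)],143).round(1), onz(t,[T(203,145)],143))
print(onz(s,[S(205,50),S(200,215)],188).round(1))
print(proj(s,[[613,-118,188],[613,-192,188],[613,-113,44]]),S(200,215),S(210,50))
# seat front edge etc
crop(t,180,270,130,220,"t5.png",6.6); crop(s,180,300,100,270,"s5.png",3.5)
go(613,-155,330,0)
E
```

```text
drum [[ 613.2 -147.   143. ]] [[ 605.31457873 -152.64590428  143.        ]]
[[ 617.2 -181.6  188. ]
 [ 603.   -45.3  188. ]]
[[262.74617094 209.04427313]
 [265.14473473 199.16602191]
 [262.71999916 243.24221611]] [263.0882352941176, 219.85294117647058] [264.2647058823529, 200.44117647058823]
t 0.6 at [184.4 649.3 209.8] phi 1.2939 F [-0.8 -0.2  0.2] w 85.4
  shift [-632.1 -656.5 -120.3] rot [ 0.     -0.      1.2939] rows>= 19
  q6 ~ -0.41
```

View pics/t5.png

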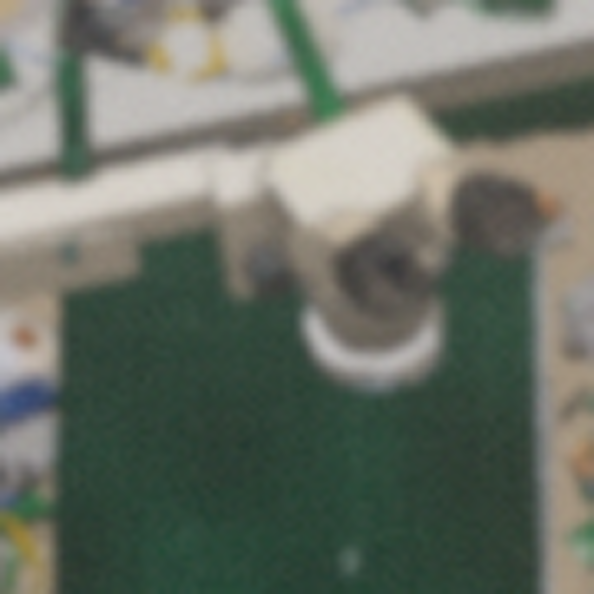

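View pics/s5.png

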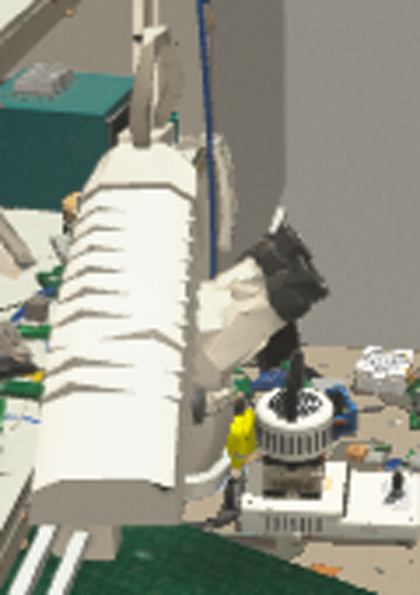

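```bash
python3 - <<'E'
from h import *
t=snap("top"); s=snap("side")
for a,b in(((385,265),(318,265)),((380,270),(305,250)),((492,210),(290,345))):
    print(tri(t,[180+a[0]/6.6,130+a[1]/6.6],s,[180+b[0]/3.5,100+b[1]/3.5]))
E
```

```text
(array([566.17762753,  99.68410685, 424.86087968]), np.float64(7.705354544949666))
(array([569.51993384, 101.17975511, 432.03930407]), np.float64(10.010430679058029))
(array([615.5990556 ,  39.8276899 , 337.94713641]), np.float64(60.373182264558615))
```

```bash
python3 - <<'E'
from h import *
go(440,120,255,0.3)
E
```

```text
t 0.7 at [184.4 649.3 209.8] phi 1.294 F [ 0.  -0.3 -0.2] w 85.4
  shift [-390.5 -439.3  -45.3] rot [ 1.00e-04 -0.00e+00  9.94e-01] rows>= 12
  q6 ~ -0.25
```

>>> {"op": "play_rows", "data": {"plan": [{"x":-390,"y":-439,"z":-45,"wz":0.994},{"x":-390,"y":-439,"z":-45,"wz":0.994},{"x":-390,"y":-439,"z":-45,"wz":0.994},{"x":-390,"y":-439,"z":-45,"wz":0.994},{"x":-390,"y":-439,"z":-45,"wz":0.994},{"x":-390,"y":-439,"z":-45,"wz":0.994},{"x":-390,"y":-439,"z":-45,"wz":0.994},{"x":-390,"y":-439,"z":-45,"wz":0.994},{"x":-390,"y":-439,"z":-45,"wz":0.994},{"x":-390,"y":-439,"z":-45,"wz":0.994}]}}

```text
validation failed for argument at $.pl...
```

```bash
python3 - <<'E'
from h import *
stat(); go(440,60,255,0.15);go(613,-155,230,0)
E
```

```text
t 0.7 at [184.4 649.3 209.8] phi 1.294 z [ 0.  0. -1.] F [ 0.  -0.3 -0.2] M [-0.04  0.01 -0.01] w 85.4 q [ 1.14  0.29  1.58  0.    1.28 -0.15]
t 0.7 at [184.4 649.3 209.8] phi 1.294 F [ 0.  -0.3 -0.2] w 85.4
  shift [-406.9 -497.   -45.3] rot [ 1.000e-04 -0.000e+00  1.144e+00] rows>= 13
  q6 ~ -0.24
t 0.7 at [184.4 649.3 209.8] phi 1.294 F [ 0.  -0.3 -0.2] w 85.4
  shift [-632.1 -656.6  -20.3] rot [ 1.000e-04 -1.000e-04  1.294e+00] rows>= 19
  q6 ~ -0.41
```

>>> {"op": "play_rows", "data": {"plan": [{"x":-39,"y":-44,"z":-5,"wx":0,"wy":0,"wz":0.1}]}}

```text
t: 0.8
tool_pos: [204.4, 606.3, 212.0]
tool_rot: [0.186, 0.982, -0.0, -0.001]
wrist_force: [1.6, -0.9, -0.1]
gripper_width: 85.5
```

>>> {"op": "play_rows", "data": {"plan": [{"x":-80,"y":-88,"z":-10,"wx":0,"wy":0,"wz":0.2},{"x":-350,"y":-390,"z":-40,"wx":0,"wy":0,"wz":0.9}]}}

```text
t: 1.0
tool_pos: [241.0, 509.5, 220.9]
tool_rot: [0.334, 0.942, -0.001, -0.0]
wrist_force: [0.9, 0.1, 0.4]
gripper_width: 85.8
```

```bash
python3 - <<'E'
from h import *
stat(); go(440,90,255,0.15);go(613,-155,230,0)
E
```

```text
t 1.0 at [241.  509.5 220.9] phi 0.8889 z [-0.001 -0.001 -1.   ] F [0.9 0.1 0.4] M [ 0.01 -0.02  0.02] w 85.8 q [0.95 0.03 1.84 0.   1.27 0.06]
t 1.0 at [241.  509.5 220.9] phi 0.8889 F [0.9 0.1 0.4] w 85.8
  shift [-418.9 -200.3  -34. ] rot [-0.0014  0.      0.7389] rows>= 10
  q6 ~ -0.17
t 1.0 at [241.  509.5 220.9] phi 0.8889 F [0.9 0.1 0.4] w 85.8
  shift [-707.6 -281.5   -9. ] rot [-1.400e-03  1.000e-04  8.889e-01] rows>= 16
  q6 ~ -0.41
```

>>> {"op": "play_rows", "data": {"plan": [{"x":-419,"y":-200,"z":-34,"wx":0,"wy":0,"wz":0.74},{"x":-419,"y":-200,"z":-34,"wx":0,"wy":0,"wz":0.74},{"x":-419,"y":-200,"z":-34,"wx":0,"wy":0,"wz":0.74},{"x":-419,"y":-200,"z":-34,"wx":0,"wy":0,"wz":0.74},{"x":-419,"y":-200,"z":-34,"wx":0,"wy":0,"wz":0.74},{"x":-419,"y":-200,"z":-34,"wx":0,"wy":0,"wz":0.74},{"x":-419,"y":-200,"z":-34,"wx":0,"wy":0,"wz":0.74},{"x":-419,"y":-200,"z":-34,"wx":0,"wy":0,"wz":0.74},{"x":-419,"y":-200,"z":-34,"wx":0,"wy":0,"wz":0.74},{"x":-707,"y":-281,"z":-9,"wx":0,"wy":0,"wz":0.889}]}}

```text
t: 2.0
tool_pos: [462.4, 62.3, 251.8]
tool_rot: [0.709, 0.706, 0.001, 0.001]
wrist_force: [1.4, 1.3, -0.6]
gripper_width: 85.3
```

```bash
python3 - <<'E'
from h import *
stat(); go(613,-155,230,0)
E
```

```text
t 2.0 at [462.4  62.3 251.8] phi -0.0042 z [ 0.003 -0.001 -1.   ] F [ 1.4  1.3 -0.6] M [ 0.02  0.02 -0.04] w 85.3 q [-0.08 -0.22  2.02 -0.    1.34 -0.08]
t 2.0 at [462.4  62.3 251.8] phi -0.0042 F [ 1.4  1.3 -0.6] w 85.3
  shift [-216.6  151.4   22.4] rot [ 0.0027  0.0009 -0.0042] rows>= 6
  q6 ~ -0.41
```

>>> {"op": "play_rows", "data": {"plan": [{"x":-216,"y":151,"z":22,"wx":0,"wy":0,"wz":0},{"x":-216,"y":151,"z":22,"wx":0,"wy":0,"wz":0},{"x":-216,"y":151,"z":22,"wx":0,"wy":0,"wz":0},{"x":-216,"y":151,"z":22,"wx":0,"wy":0,"wz":0},{"x":-216,"y":151,"z":22,"wx":0,"wy":0,"wz":0},{"x":-216,"y":151,"z":22,"wx":0,"wy":0,"wz":0},{"x":-216,"y":151,"z":22,"wx":0,"wy":0,"wz":0}]}}

```text
t: 2.7
tool_pos: [613.0, -156.3, 229.6]
tool_rot: [0.71, 0.705, 0.0, 0.001]
wrist_force: [-0.2, 0.9, -0.6]
gripper_width: 85.0
```

```bash
python3 - <<'E'
from h import *
stat(); go(613,-155,163,0)
t=snap("top"); s=snap("side")
crop(t,270,400,140,260,"t6.png"); crop(s,210,310,150,260,"s6.png")
E
```

```text
t 2.7 at [ 613.  -156.3  229.6] phi -0.007 z [ 0.002 -0.    -1.   ] F [-0.2  0.9 -0.6] M [ 0.02 -0.04 -0.  ] w 85.0 q [-0.41  0.18  1.67  0.    1.29 -0.4 ]
t 2.7 at [ 613.  -156.3  229.6] phi -0.007 F [-0.2  0.9 -0.6] w 85.0
  shift [ 1.3 -0.1 66.6] rot [ 0.0016  0.0004 -0.007 ] rows>= 2
  q6 ~ -0.41
```

View pics/s6.png

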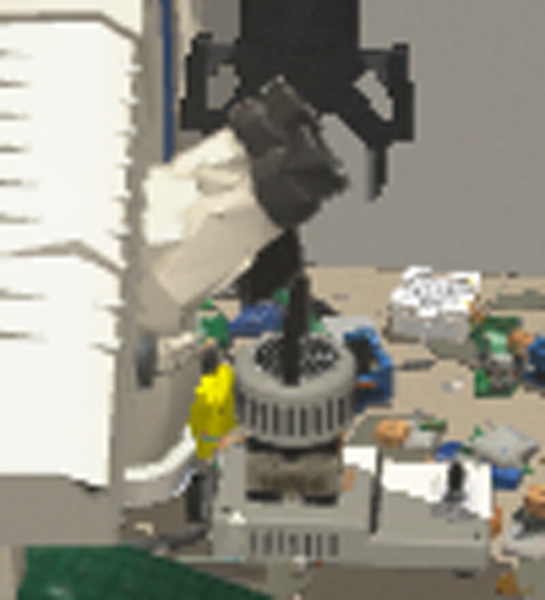

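View pics/t6.png

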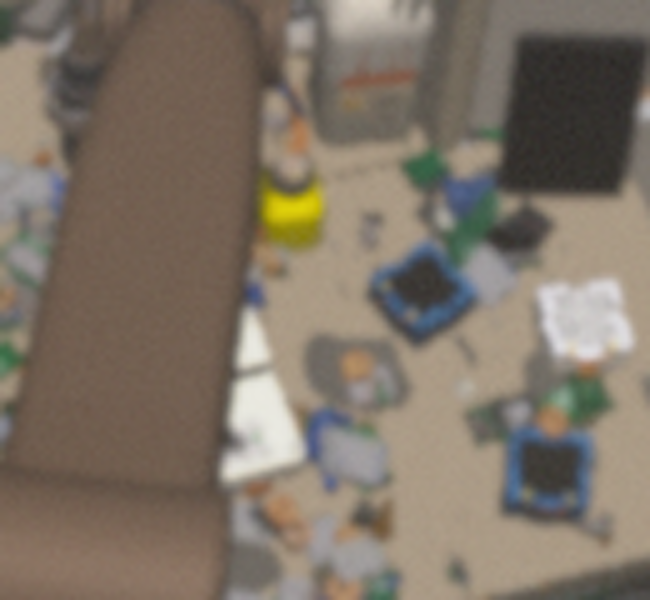

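>>> {"op": "play_rows", "data": {"plan": [{"x":1,"y":0,"z":40,"wx":0,"wy":0,"wz":-0.007},{"x":1,"y":0,"z":67,"wx":0,"wy":0,"wz":-0.007},{"x":1,"y":0,"z":67,"wx":0,"wy":0,"wz":-0.007}]}}

```text
t: 3.1
tool_pos: [608.7, -149.3, 158.7]
tool_rot: [0.705, 0.709, -0.001, -0.004]
wrist_force: [-0.9, -0.1, -0.9]
gripper_width: 85.5
```

>>> {"op": "play_rows", "data": {"plan": [{"x":0,"y":0,"z":0,"wx":0,"wy":0,"wz":0},{"x":0,"y":0,"z":0,"wx":0,"wy":0,"wz":0},{"x":0,"y":0,"z":0,"wx":0,"wy":0,"wz":0},{"x":0,"y":0,"z":0,"wx":0,"wy":0,"wz":0},{"x":0,"y":0,"z":0,"wx":0,"wy":0,"wz":0},{"x":0,"y":0,"z":0,"wx":0,"wy":0,"wz":0},{"x":0,"y":0,"z":0,"wx":0,"wy":0,"wz":0}], "grip": 0, "squeeze": 60}}

```text
t: 3.8
tool_pos: [609.8, -149.7, 160.2]
tool_rot: [0.705, 0.709, -0.0, -0.002]
wrist_force: [2.3, 0.3, 3.6]
gripper_width: 9.8
```

```bash
python3 - <<'E'
from h import *
stat()
s=snap("side"); crop(s,210,310,150,260,"s7.png")
E
```

```text
t 3.8 at [ 609.8 -149.7  160.2] phi 0.0047 z [-0.003  0.003 -1.   ] F [2.3 0.3 3.6] M [-0.01 -0.37  0.09] w 9.8 q [-0.4   0.23  1.74  0.    1.18 -0.41]
```

View pics/s7.png

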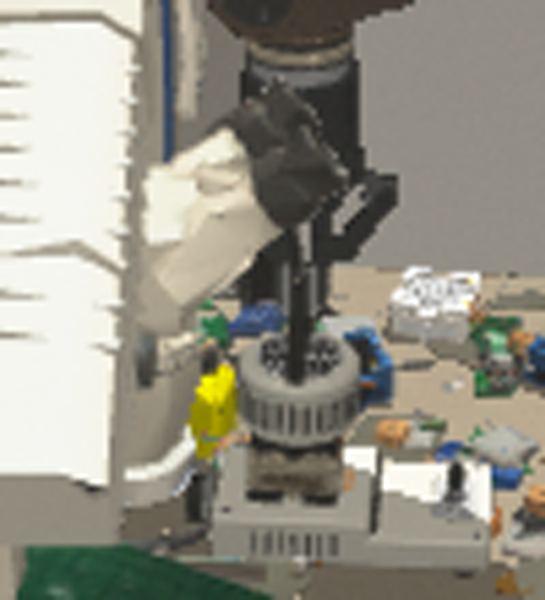

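>>> {"op": "play_rows", "data": {"plan": [{"x":0,"y":0,"z":-5,"wx":0,"wy":0,"wz":0},{"x":0,"y":0,"z":-10,"wx":0,"wy":0,"wz":0},{"x":0,"y":0,"z":-15,"wx":0,"wy":0,"wz":0},{"x":0,"y":0,"z":-20,"wx":0,"wy":0,"wz":0},{"x":0,"y":0,"z":-25,"wx":0,"wy":0,"wz":0},{"x":0,"y":0,"z":-25,"wx":0,"wy":0,"wz":0}]}}

```text
t: 4.45
tool_pos: [610.4, -150.0, 186.2]
tool_rot: [0.705, 0.709, 0.0, -0.002]
wrist_force: [0.4, 0.4, -4.3]
gripper_width: 9.7
```

```bash
python3 - <<'E'
from h import *
stat()
s=snap("side"); crop(s,210,310,150,260,"s8.png"); stat()
E
```

```text
t 4.45 at [ 610.4 -150.   186.2] phi 0.0047 z [-0.002  0.002 -1.   ] F [ 0.4  0.4 -4.3] M [ 0.   -0.07 -0.01] w 9.7 q [-0.4   0.21  1.72  0.    1.22 -0.41]
t 4.5 at [ 610.2 -149.9  185.8] phi 0.0047 z [-0.002  0.003 -1.   ] F [ 0.1 -0.  -4.5] M [-0.01  0.01  0.  ] w 9.8 q [-0.4   0.21  1.72  0.    1.22 -0.41]
```

View pics/s8.png

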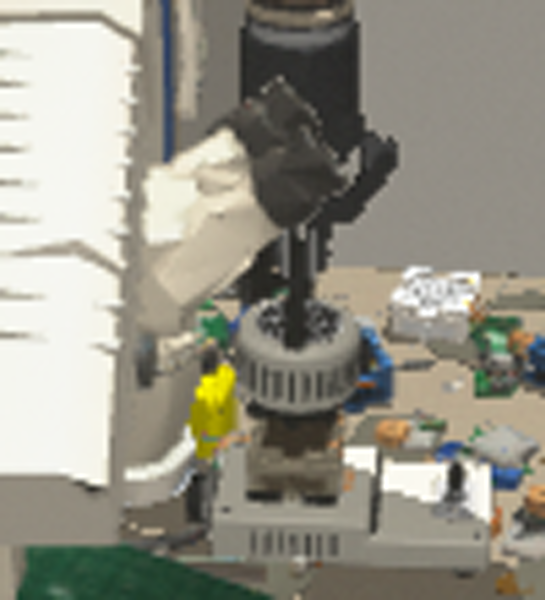

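```bash
python3 - <<'E'
from h import *
t=snap("top"); s=snap("side")
print(onz(t,[[260+105/4,120+450/4]],0))
P=[[490+a,-50+b,0] for a in(-42,42) for b in(-42,42)]
for im,n in((t,"t"),(s,"s")):
    f=im["frame"].copy(); 
    print(proj(im,P).round(1).tolist())
    for p in proj(im,P): f[int(round(p[1])),int(round(p[0]))]=(255,0,255)
    c=proj(im,[[490,-50,0]])[0].astype(int); crop({"frame":f},c[0]-40,c[0]+40,c[1]-30,c[1]+30,n+"9.png")
E
```

```text
[[ 5.36705775e+02 -4.62053940e+01  2.27373675e-13]]
[[304.2, 249.4], [282.8, 254.8], [298.0, 230.7], [277.0, 235.9]]
[[306.4, 259.1], [305.8, 273.6], [283.7, 257.6], [282.0, 272.0]]
```

View pics/t9.png

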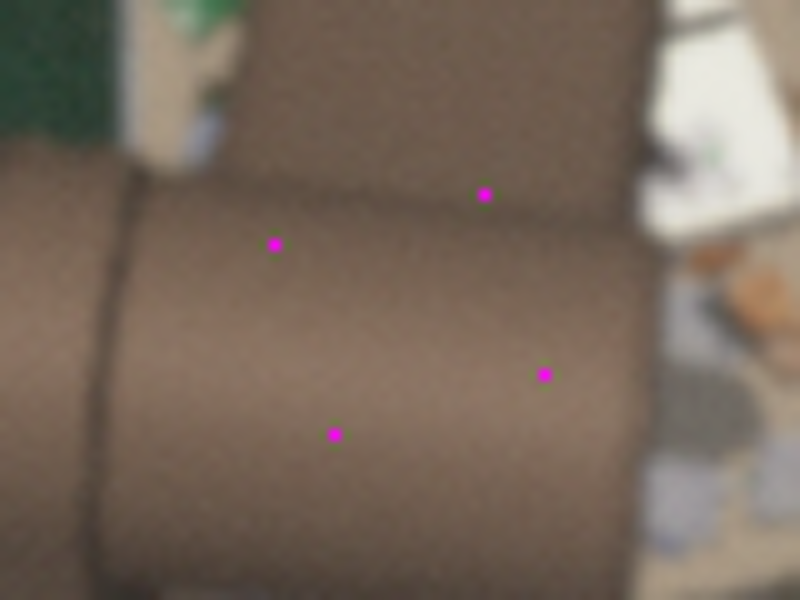

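View pics/s9.png

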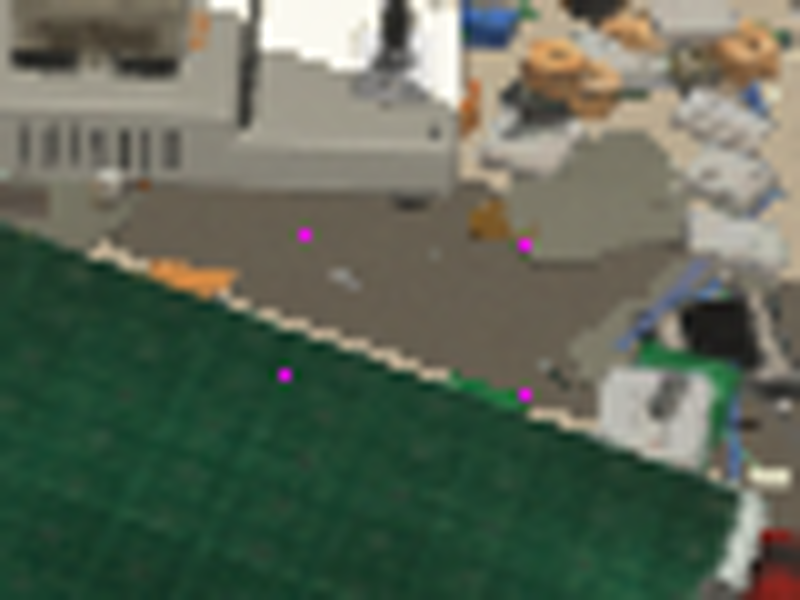

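```bash
python3 - <<'E'
from h import *
t=snap("top"); s=snap("side")
print(tri(t,[262.5,274.5],s,[329.4,284]))
print(onz(t,[[262.5,274.5],[187,275],[262,170]],66))
for y in(-60,-50,-40): print(y,[proj(t,[[x,y,0]])[0].round(1).tolist() for x in(480,520,560)], )
E
```

```text
(array([371.38281805,  88.09870107,  41.8004726 ]), np.float64(0.20109464966951007))
[[360.28550077  89.74096594  66.        ]
 [431.55423926 349.31072928  66.        ]
 [802.67669646 -19.96066512  66.        ]]
-60 [[293.7, 244.2], [290.9, 235.3], [288.1, 226.6]]
-50 [[291.2, 244.8], [288.4, 235.9], [285.6, 227.2]]
-40 [[288.7, 245.5], [285.9, 236.6], [283.1, 227.8]]
```

```bash
python3 - <<'E'
from h import *
s=snap("side"); t=snap("top")
c=proj(s,[[490,-50,0]])[0].astype(int); o=c-[40,30]
for p in((345,275),(490,215),(435,255),(560,375),(195,280),(130,185)): 
  w=onz(s,[[o[0]+p[0]/10,o[1]+p[1]/10]],0)[0].round(); print(p,w,proj(t,[w]).round(1))
f=cv2.imread("pics/top0.png"); 
t0={"frame":f[:,:,::-1]}
crop(t0,262,322,210,255,"t10.png",12)
E
```

```text
(345, 275) [513. -64.   0.] [[292.4 236.6]]
(490, 215) [ 461. -106.    0.] [[306.7 245.5]]
(435, 255) [480. -80.   0.] [[298.8 242.9]]
(560, 375) [433. -15.   0.] [[285.6 257.8]]
(195, 280) [567. -56.   0.] [[286.6 225.3]]
(130, 185) [ 597. -111.    0.] [[298.  215.6]]
```

View pics/t10.png

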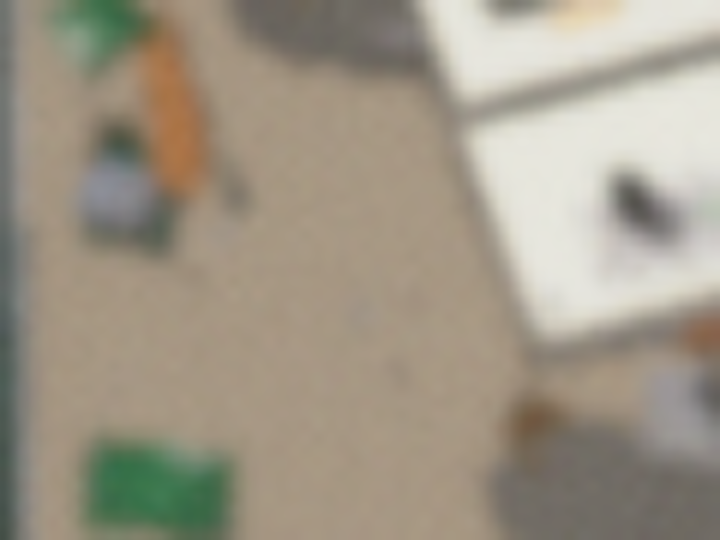

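```bash
python3 - <<'E'
from h import *
go(524,-46,200,0.0);go(524,-46,84,0.0)
E
```

```text
t 4.8 at [ 609.8 -149.7  184.9] phi 0.0047 F [ 0.7  0.4 -3.4] w 9.4
  shift [104.2 -85.3 -14.5] rot [-0.0039 -0.0033  0.0047] rows>= 3
  q6 ~ -0.28
t 4.8 at [ 609.8 -149.7  184.9] phi 0.0047 F [ 0.7  0.4 -3.4] w 9.4
  shift [103.8 -84.9 101.5] rot [-0.0039 -0.0033  0.0047] rows>= 4
  q6 ~ -0.28
```

>>> {"op": "play_rows", "data": {"plan": [{"x":0,"y":0,"z":-15,"wx":0,"wy":0,"wz":0},{"x":40,"y":-32,"z":-15,"wx":0,"wy":0,"wz":0},{"x":80,"y":-64,"z":-15,"wx":-0.004,"wy":-0.003,"wz":0.005},{"x":104,"y":-85,"z":-15,"wx":-0.004,"wy":-0.003,"wz":0.005},{"x":104,"y":-85,"z":20,"wx":-0.004,"wy":-0.003,"wz":0.005},{"x":104,"y":-85,"z":60,"wx":-0.004,"wy":-0.003,"wz":0.005},{"x":104,"y":-85,"z":88,"wx":-0.004,"wy":-0.003,"wz":0.005},{"x":104,"y":-85,"z":88,"wx":-0.004,"wy":-0.003,"wz":0.005},{"x":104,"y":-85,"z":88,"wx":-0.004,"wy":-0.003,"wz":0.005}]}}

```text
t: 5.7
tool_pos: [524.6, -46.1, 98.7]
tool_rot: [0.707, 0.707, 0.0, 0.0]
wrist_force: [0.2, -0.0, -2.4]
gripper_width: 9.7
```

```bash
python3 - <<'E'
from h import *
go(524,-46,82,0.0)
E
```

```text
t 5.7 at [524.6 -46.1  98.7] phi -0.0003 F [ 0.2 -0.  -2.4] w 9.7
  shift [ 0.1 -0.6 16.7] rot [ 0.001  -0.     -0.0003] rows>= 1
  q6 ~ -0.28
```

>>> {"op": "play_rows", "data": {"plan": [{"x":0,"y":0,"z":6,"wx":0,"wy":0,"wz":0},{"x":0,"y":0,"z":11,"wx":0,"wy":0,"wz":0},{"x":0,"y":0,"z":14,"wx":0,"wy":0,"wz":0},{"x":0,"y":0,"z":15,"wx":0,"wy":0,"wz":0},{"x":0,"y":0,"z":16,"wx":0,"wy":0,"wz":0},{"x":0,"y":0,"z":16,"wx":0,"wy":0,"wz":0}]}}

```text
t: 6.3
tool_pos: [524.6, -46.0, 82.7]
tool_rot: [0.707, 0.707, 0.0, 0.0]
wrist_force: [-0.6, -0.0, -3.6]
gripper_width: 9.4
```

```bash
python3 - <<'E'
from h import *
stat()
E
```

```text
t 6.3 at [524.6 -46.   82.7] phi -0.0003 z [ 0.001  0.    -1.   ] F [-0.6 -0.  -3.6] M [ 0.04  0.02 -0.01] w 9.4 q [-0.28  0.1   2.04  0.    1.   -0.28]
```

>>> {"op": "play_rows", "data": {"plan": [{"x":0,"y":0,"z":1,"wx":0,"wy":0,"wz":0},{"x":0,"y":0,"z":2,"wx":0,"wy":0,"wz":0},{"x":0,"y":0,"z":2,"wx":0,"wy":0,"wz":0}]}}

```text
t: 6.6
tool_pos: [525.8, -46.3, 82.0]
tool_rot: [0.707, 0.707, 0.001, 0.001]
wrist_force: [-0.3, -0.0, 2.1]
gripper_width: 9.6
```

>>> {"op": "play_rows", "data": {"plan": [{"x":0,"y":0,"z":0,"wx":0,"wy":0,"wz":0},{"x":0,"y":0,"z":0,"wx":0,"wy":0,"wz":0},{"x":0,"y":0,"z":0,"wx":0,"wy":0,"wz":0},{"x":0,"y":0,"z":0,"wx":0,"wy":0,"wz":0}], "grip": 100}}

```text
t: 7.0
tool_pos: [525.7, -46.3, 81.9]
tool_rot: [0.707, 0.707, 0.001, 0.001]
wrist_force: [-0.8, 0.2, 0.0]
gripper_width: 67.1
```

```bash
python3 - <<'E'
from h import *
stat(); go(524,-46,200,0.0); go(612,-155,180,1.571)
s=snap("side"); crop(s,230,330,190,280,"s11.png")
E
```

```text
t 7.0 at [525.7 -46.3  81.9] phi -0.0004 z [ 0.003 -0.001 -1.   ] F [-0.8  0.2  0. ] M [0.04 0.02 0.  ] w 67.1 q [-0.28  0.11  2.04  0.    0.99 -0.28]
t 7.0 at [525.7 -46.3  81.9] phi -0.0004 F [-0.8  0.2  0. ] w 67.1
  shift [   0.2   -1.3 -118.1] rot [ 0.0033  0.0005 -0.0004] rows>= 3
  q6 ~ -0.28
t 7.0 at [525.7 -46.3  81.9] phi -0.0004 F [-0.8  0.2  0. ] w 67.1
  shift [-108.7   86.7  -97.7] rot [ 0.0022  0.003  -1.5714] rows>= 11
  q6 ~ -1.98
```

View pics/s11.png

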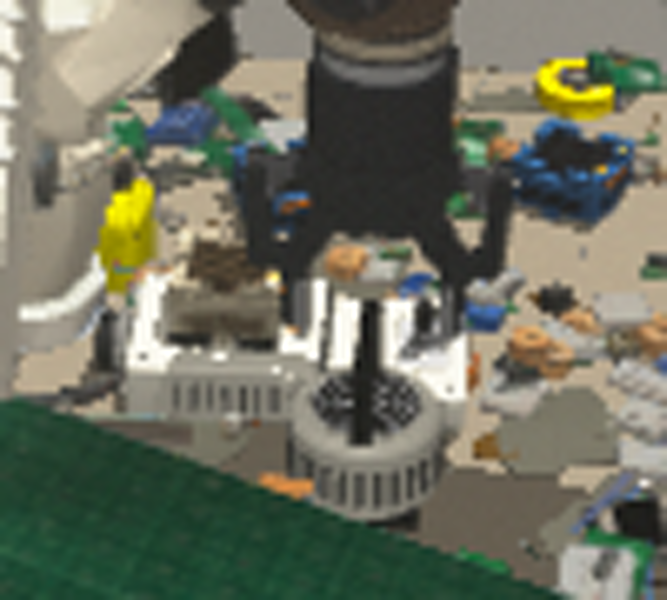

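>>> {"op": "play_rows", "data": {"plan": [{"x":0,"y":0,"z":-50,"wx":0,"wy":0,"wz":0},{"x":0,"y":0,"z":-100,"wx":0,"wy":0,"wz":0.1},{"x":-30,"y":24,"z":-120,"wx":0,"wy":0,"wz":0.25},{"x":-60,"y":48,"z":-120,"wx":0,"wy":0,"wz":0.4},{"x":-109,"y":87,"z":-98,"wx":0.002,"wy":0.003,"wz":0.6},{"x":-109,"y":87,"z":-98,"wx":0.002,"wy":0.003,"wz":0.8},{"x":-109,"y":87,"z":-98,"wx":0.002,"wy":0.003,"wz":1.0},{"x":-109,"y":87,"z":-98,"wx":0.002,"wy":0.003,"wz":1.2},{"x":-109,"y":87,"z":-98,"wx":0.002,"wy":0.003,"wz":1.4},{"x":-109,"y":87,"z":-98,"wx":0.002,"wy":0.003,"wz":1.571}], "grip": 100}}

```text
t: 8.05
tool_pos: [612.2, -155.4, 179.8]
tool_rot: [0.991, 0.132, 0.002, -0.001]
wrist_force: [0.3, -0.5, 0.5]
gripper_width: 85.1
```

```bash
python3 - <<'E'
from h import *
stat(); go(612,-155,130,-1.5708)
s=snap("side"); crop(s,230,330,190,280,"s12.png")
E
```

```text
t 8.05 at [ 612.2 -155.4  179.8] phi -1.3068 z [ 0.003  0.003 -1.   ] F [ 0.3 -0.5  0.5] M [-0.05  0.02 -0.  ] w 85.1 q [-0.41  0.22  1.72  0.    1.21  0.89]
t 8.05 at [ 612.2 -155.4  179.8] phi -1.3068 F [ 0.3 -0.5  0.5] w 85.1
  shift [-0.3 -0.3 49.8] rot [-0.0027 -0.0032  0.264 ] rows>= 2
  q6 ~ 1.16
```

View pics/s12.png

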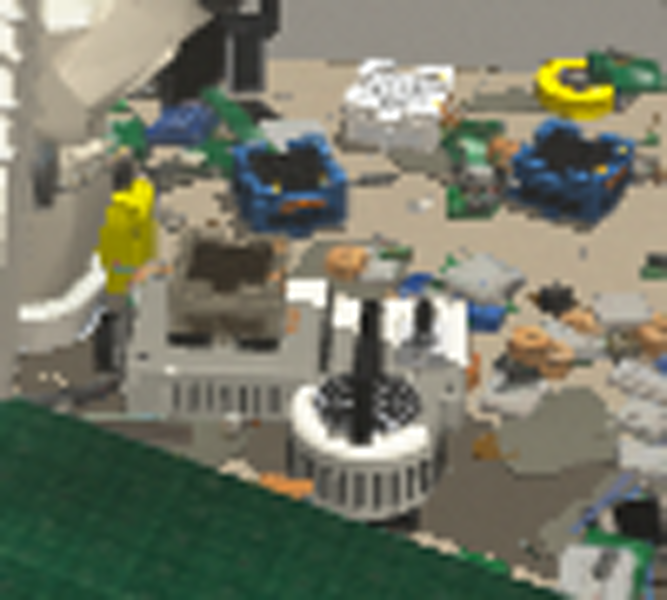

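```bash
python3 - <<'E'
from h import *
s=snap("side")
f=s["frame"]; 
crop(s,250,280,220,250,"s13.png",20)
P=[[612+a,-155+31,z] for z in(52,76) for a in(-31,31)]
print(proj(s,P))
print(proj(s,[[612+a,-155+b,84] for a in(-31,31) for b in(-31,31)]))
E
```

```text
[[271.59158399 240.32176043]
 [255.09768482 239.2983375 ]
 [271.64067486 234.95578488]
 [255.01305725 233.93883836]]
[[273.2866261  224.24257756]
 [271.65721616 233.14770548]
 [257.20978773 223.28807881]
 [254.98454262 232.13299471]]
```

View pics/s13.png

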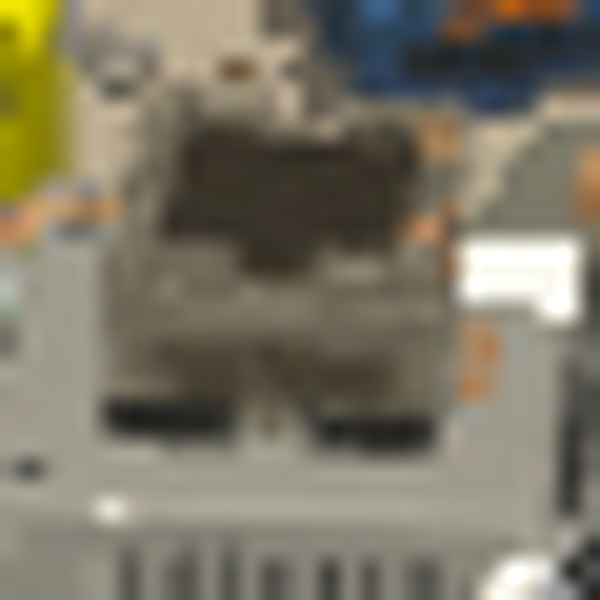

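>>> {"op": "play_rows", "data": {"plan": [{"x":0,"y":0,"z":20,"wx":-0.002,"wy":-0.003,"wz":0.13},{"x":0,"y":0,"z":50,"wx":-0.002,"wy":-0.003,"wz":0.264},{"x":0,"y":0,"z":90,"wx":-0.002,"wy":-0.003,"wz":0.264},{"x":0,"y":0,"z":115,"wx":-0.002,"wy":-0.003,"wz":0.264},{"x":0,"y":0,"z":126,"wx":-0.002,"wy":-0.003,"wz":0.264},{"x":0,"y":0,"z":126,"wx":-0.002,"wy":-0.003,"wz":0.264},{"x":0,"y":0,"z":126,"wx":-0.002,"wy":-0.003,"wz":0.264}]}}

```text
t: 8.85
tool_pos: [613.6, -155.3, 55.3]
tool_rot: [1.0, 0.004, 0.001, 0.0]
wrist_force: [-0.1, 0.4, 0.3]
gripper_width: 85.2
```

```bash
python3 - <<'E'
from h import *
go(612,-155,52,-1.5708)
s=snap("side"); crop(s,230,330,190,280,"s14.png")
E
```

```text
t 8.85 at [ 613.6 -155.3   55.3] phi -1.5631 F [-0.1  0.4  0.3] w 85.2
  shift [-1.6 -0.4  3.3] rot [ 0.0002 -0.0023  0.0077] rows>= 1
  q6 ~ 1.16
```

View pics/s14.png

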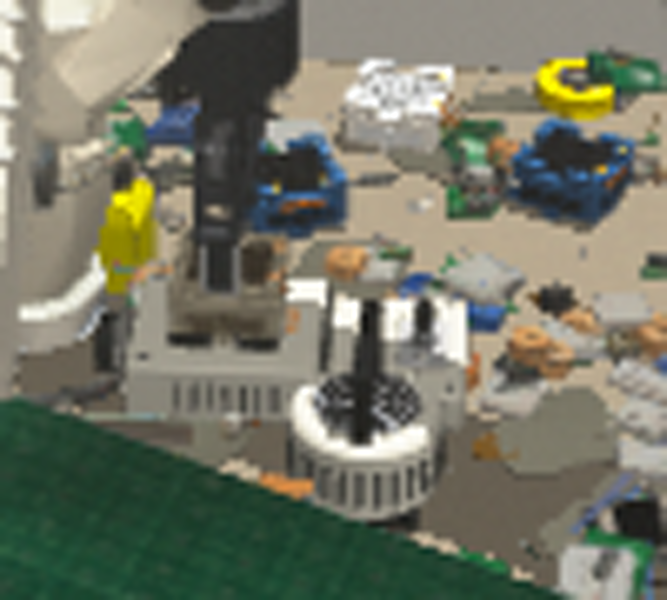

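>>> {"op": "play_rows", "data": {"plan": [{"x":-1,"y":0,"z":4,"wx":0,"wy":-0.002,"wz":0.008},{"x":-1,"y":0,"z":4,"wx":0,"wy":-0.002,"wz":0.008},{"x":-1,"y":0,"z":4,"wx":0,"wy":-0.002,"wz":0.008},{"x":-1,"y":0,"z":4,"wx":0,"wy":-0.002,"wz":0.008},{"x":-1,"y":0,"z":4,"wx":0,"wy":-0.002,"wz":0.008},{"x":-1,"y":0,"z":4,"wx":0,"wy":-0.002,"wz":0.008}], "grip": 0, "squeeze": 40}}

```text
t: 9.5
tool_pos: [614.0, -153.8, 54.8]
tool_rot: [1.0, -0.0, 0.002, -0.001]
wrist_force: [-2.8, 6.1, 6.8]
gripper_width: 57.7
```

```bash
python3 - <<'E'
from h import *
stat()
E
```

```text
t 9.5 at [ 614.  -153.8   54.8] phi -1.571 z [ 0.003  0.002 -1.   ] F [-2.8  6.1  6.8] M [1.2  0.27 0.18] w 57.7 q [-0.41  0.36  1.79  0.    0.99  1.16]
```

>>> {"op": "play_rows", "data": {"plan": [{"x":0,"y":0,"z":0,"wx":0,"wy":0,"wz":0},{"x":0,"y":0,"z":0,"wx":0,"wy":0,"wz":0}]}}

```text
t: 9.7
tool_pos: [614.3, -153.4, 55.6]
tool_rot: [1.0, 0.0, 0.002, -0.001]
wrist_force: [-0.2, 1.8, 0.7]
gripper_width: 56.5
```

>>> {"op": "play_rows", "data": {"plan": [{"x":0,"y":-1,"z":-1,"wx":0,"wy":0,"wz":0},{"x":0,"y":-1,"z":-1,"wx":0,"wy":0,"wz":0}]}}

```text
t: 9.9
tool_pos: [614.4, -152.8, 56.6]
tool_rot: [1.0, 0.0, 0.002, -0.001]
wrist_force: [0.3, 0.0, -1.0]
gripper_width: 56.8
```

>>> {"op": "play_rows", "data": {"plan": [{"x":0,"y":-1,"z":-1,"wx":0,"wy":0,"wz":0},{"x":0,"y":-1,"z":-1,"wx":0,"wy":0,"wz":0}]}}

```text
t: 10.1
tool_pos: [614.4, -152.0, 57.5]
tool_rot: [1.0, 0.0, 0.002, -0.001]
wrist_force: [0.4, 0.7, -1.4]
gripper_width: 56.5
```

>>> {"op": "play_rows", "data": {"plan": [{"x":0,"y":-1,"z":0,"wx":0,"wy":0,"wz":0},{"x":0,"y":-1,"z":0,"wx":0,"wy":0,"wz":0}]}}

```text
t: 10.3
tool_pos: [614.2, -151.0, 57.4]
tool_rot: [1.0, 0.0, 0.002, -0.001]
wrist_force: [0.7, -0.3, -1.2]
gripper_width: 56.8
```

>>> {"op": "play_rows", "data": {"plan": [{"x":0,"y":-1,"z":0,"wx":0,"wy":0,"wz":0},{"x":0,"y":-1,"z":0,"wx":0,"wy":0,"wz":0}]}}

```text
t: 10.5
tool_pos: [614.3, -150.3, 57.3]
tool_rot: [1.0, 0.0, 0.002, -0.0]
wrist_force: [-0.3, -0.7, -0.8]
gripper_width: 56.9
```

>>> {"op": "play_rows", "data": {"plan": [{"x":0,"y":-1,"z":0,"wx":0,"wy":0,"wz":0},{"x":0,"y":-1,"z":0,"wx":0,"wy":0,"wz":0}]}}

```text
t: 10.7
tool_pos: [614.3, -150.0, 57.5]
tool_rot: [1.0, 0.001, 0.002, 0.001]
wrist_force: [-0.3, -2.4, -1.0]
gripper_width: 56.5
```

>>> {"op": "play_rows", "data": {"plan": [{"x":-1,"y":1.5,"z":2,"wx":0,"wy":0,"wz":0},{"x":-1,"y":1.5,"z":3,"wx":0,"wy":0,"wz":0},{"x":-1,"y":1.5,"z":3,"wx":0,"wy":0,"wz":0}]}}

```text
t: 11.0
tool_pos: [613.7, -151.4, 55.3]
tool_rot: [1.0, 0.0, 0.002, 0.0]
wrist_force: [-1.7, 0.1, 4.3]
gripper_width: 56.6
```

>>> {"op": "play_rows", "data": {"plan": [{"x":0,"y":0,"z":0,"wx":0,"wy":0,"wz":0},{"x":0,"y":0,"z":0,"wx":0,"wy":0,"wz":0},{"x":0,"y":0,"z":0,"wx":0,"wy":0,"wz":0},{"x":0,"y":0,"z":-40,"wx":0,"wy":0,"wz":0},{"x":0,"y":0,"z":-60,"wx":0,"wy":0,"wz":-0.14}], "grip": 100}}

```text
t: 11.5
tool_pos: [614.0, -151.4, 117.0]
tool_rot: [0.997, 0.072, 0.003, 0.001]
wrist_force: [0.7, -0.1, 1.4]
gripper_width: 85.4
```

```bash
python3 - <<'E'
from h import *
stat();go(610.5,-151.5,115,0); go(610.5,-151.5,53,0)
E
```

```text
t 11.5 at [ 614.  -151.4  117. ] phi -1.4266 z [ 0.006 -0.001 -1.   ] F [ 0.7 -0.1  1.4] M [ 0.01 -0.01 -0.01] w 85.4 q [-0.4   0.28  1.76  0.    1.09  1.02]
t 11.5 at [ 614.  -151.4  117. ] phi -1.4266 F [ 0.7 -0.1  1.4] w 85.4
  shift [-3.5 -0.4  2. ] rot [ 0.0061 -0.0037 -1.4266] rows>= 10
  q6 ~ -0.4
t 11.5 at [ 614.  -151.4  117. ] phi -1.4266 F [ 0.7 -0.1  1.4] w 85.4
  shift [-3.9 -0.6 64. ] rot [ 0.0061 -0.0037 -1.4266] rows>= 10
  q6 ~ -0.4
```

>>> {"op": "play_rows", "data": {"plan": [{"x":-4,"y":0,"z":0,"wx":0,"wy":0,"wz":-0.15},{"x":-4,"y":0,"z":0,"wx":0,"wy":0,"wz":-0.3},{"x":-4,"y":0,"z":0,"wx":0,"wy":0,"wz":-0.45},{"x":-4,"y":0,"z":0,"wx":0,"wy":0,"wz":-0.6},{"x":-4,"y":0,"z":0,"wx":0,"wy":0,"wz":-0.75},{"x":-4,"y":0,"z":0,"wx":0,"wy":0,"wz":-0.9},{"x":-4,"y":0,"z":0,"wx":0,"wy":0,"wz":-1.05},{"x":-4,"y":0,"z":0,"wx":0,"wy":0,"wz":-1.2},{"x":-4,"y":0,"z":0,"wx":0.006,"wy":-0.004,"wz":-1.35},{"x":-4,"y":0,"z":0,"wx":0.006,"wy":-0.004,"wz":-1.4266}]}}

```text
t: 12.5
tool_pos: [610.0, -151.9, 116.6]
tool_rot: [0.706, 0.709, -0.0, -0.0]
wrist_force: [0.9, 0.7, 0.3]
gripper_width: 85.4
```

```bash
python3 - <<'E'
from h import *
stat();go(610.5,-151.5,54,0)
E
```

```text
t 12.5 at [ 610.  -151.9  116.6] phi 0.0045 z [-0.001  0.    -1.   ] F [0.9 0.7 0.3] M [0.02 0.01 0.02] w 85.4 q [-0.41  0.28  1.77 -0.    1.1  -0.41]
t 12.5 at [ 610.  -151.9  116.6] phi 0.0045 F [0.9 0.7 0.3] w 85.4
  shift [ 0.4  0.6 62.6] rot [-0.0006 -0.      0.0045] rows>= 2
  q6 ~ -0.4
```

>>> {"op": "play_rows", "data": {"plan": [{"x":0,"y":0.5,"z":30,"wx":0,"wy":0,"wz":0.0045},{"x":0,"y":0.5,"z":50,"wx":0,"wy":0,"wz":0.0045},{"x":0,"y":0.5,"z":61,"wx":0,"wy":0,"wz":0.0045},{"x":0,"y":0.5,"z":61,"wx":0,"wy":0,"wz":0.0045}]}}

```text
t: 12.9
tool_pos: [608.9, -151.2, 53.2]
tool_rot: [0.707, 0.707, -0.001, -0.002]
wrist_force: [-0.1, -0.7, -0.0]
gripper_width: 85.4
```

>>> {"op": "play_rows", "data": {"plan": [{"x":0,"y":0,"z":0,"wx":0,"wy":0,"wz":0},{"x":0,"y":0,"z":0,"wx":0,"wy":0,"wz":0},{"x":0,"y":0,"z":0,"wx":0,"wy":0,"wz":0},{"x":0,"y":0,"z":0,"wx":0,"wy":0,"wz":0},{"x":0,"y":0,"z":0,"wx":0,"wy":0,"wz":0}], "grip": 0, "squeeze": 40}}

```text
t: 13.4
tool_pos: [628.5, -154.0, 68.2]
tool_rot: [0.708, 0.706, 0.013, 0.019]
wrist_force: [26.5, 6.8, 22.2]
gripper_width: 12.6
```

>>> {"op": "play_rows", "data": {"plan": [{"x":0,"y":0,"z":-1.5,"wx":0,"wy":0,"wz":0},{"x":0,"y":0,"z":-1.5,"wx":0,"wy":0,"wz":0}]}}

```text
t: 13.6
tool_pos: [632.1, -155.1, 74.9]
tool_rot: [0.707, 0.706, 0.015, 0.023]
wrist_force: [0.6, -0.3, 2.1]
gripper_width: 0.1
```

```bash
python3 - <<'E'
from h import *
stat()
s=snap("side"); crop(s,230,330,190,280,"s15.png"); t=snap("top"); crop(t,270,400,140,260,"t15.png")
E
```

```text
t 13.6 at [ 632.1 -155.1   74.9] phi -0.0014 z [ 0.054 -0.012 -0.998] F [ 0.6 -0.3  2.1] M [-0.08 -0.27 -0.02] w 0.1 q [-0.4   0.34  1.77  0.01  0.98 -0.41]
```

View pics/s15.png

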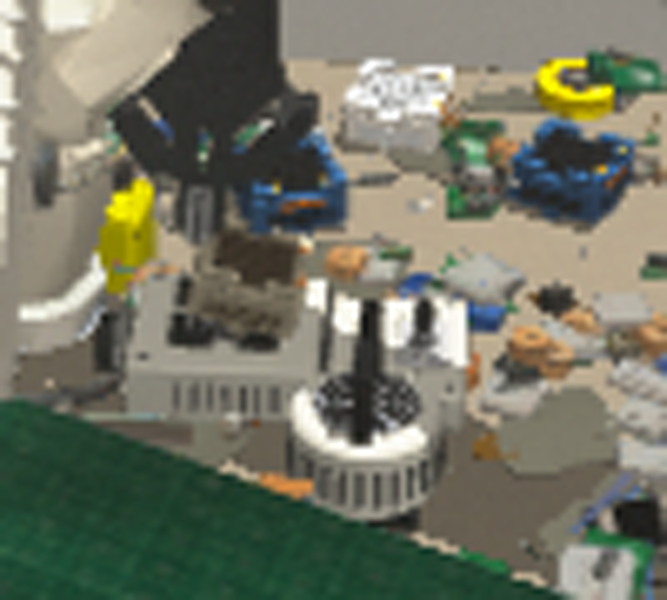

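View pics/t15.png

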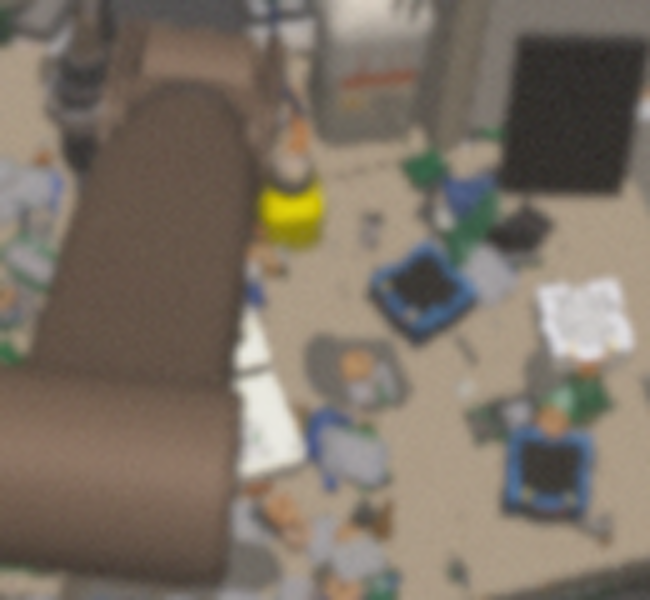

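>>> {"op": "play_rows", "data": {"plan": [{"x":0,"y":0,"z":-40,"wx":0,"wy":0,"wz":0},{"x":0,"y":0,"z":-90,"wx":0,"wy":0,"wz":0},{"x":-5,"y":-50,"z":-120,"wx":0,"wy":0,"wz":0},{"x":0,"y":-90,"z":-120,"wx":0,"wy":0,"wz":0},{"x":0,"y":-120,"z":-120,"wx":0,"wy":0,"wz":0},{"x":100,"y":-120,"z":-120,"wx":0,"wy":0,"wz":0},{"x":100,"y":-120,"z":-120,"wx":0,"wy":0,"wz":0},{"x":150,"y":-120,"z":-120,"wx":0,"wy":0,"wz":0}], "grip": 100}}

```text
t: 14.5
tool_pos: [503.6, -2.9, 183.2]
tool_rot: [0.709, 0.705, 0.014, 0.022]
wrist_force: [0.0, 0.5, 0.7]
gripper_width: 85.7
```

```bash
python3 - <<'E'
from h import *
stat()
s=snap("side"); crop(s,250,285,215,250,"s16.png",16); t=snap("top"); crop(t,275,345,170,250,"t16.png",7.5)
E
```

```text
t 14.5 at [503.6  -2.9 183.2] phi -0.0056 z [ 0.051 -0.012 -0.999] F [0.  0.5 0.7] M [ 0.04 -0.    0.03] w 85.7 q [-0.21 -0.11  2.05 -0.    1.15 -0.2 ]
```

View pics/s16.png

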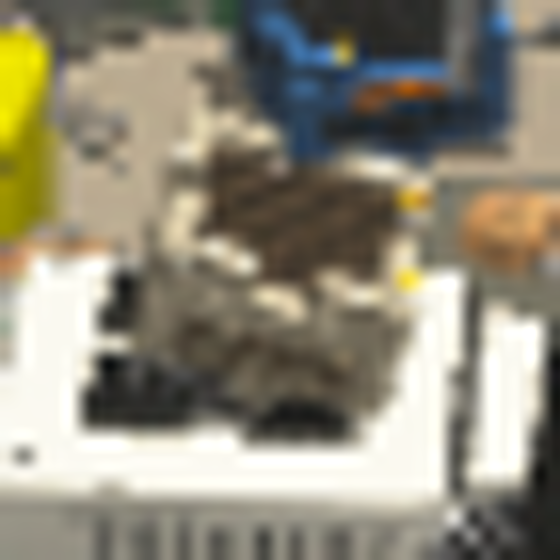

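View pics/t16.png

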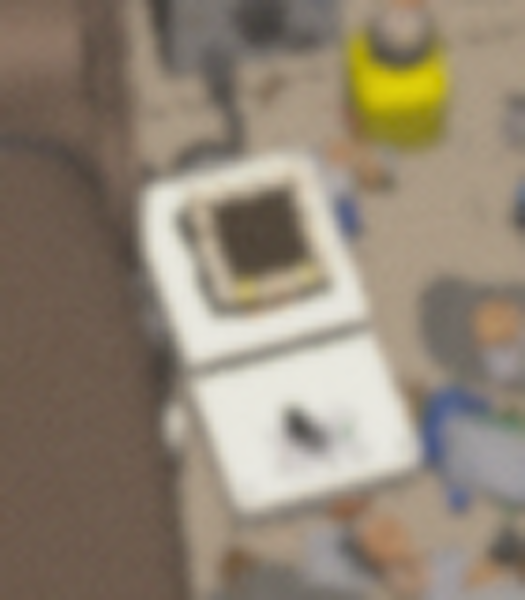

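```bash
python3 - <<'E'
from h import *
t=snap("top"); s=snap("side")
def c(u,f,o): return [o[0]+(u[0]+.5)/f-.5,o[1]+(u[1]+.5)/f-.5]
T=lambda u:c(u,7.5,(275,170)); S=lambda u:c(u,16,(250,215))
print(tri(t,T((246,290)),s,S((410,278)))); print(tri(t,T((315,272)),s,S((415,200))))
print("rim corners top",onz(t,[T((192,205)),T((220,300)),T((325,285)),T((290,190))],84).round(1))
go(600,-153,180,-1.5708)
E
```

```text
(array([ 570.71409855, -139.47437609,   81.34792495]), np.float64(3.27798632400673))
(array([ 572.87808976, -176.70224341,   78.98702725]), np.float64(3.0698836584966838))
rim corners top [[ 627.3 -127.6   84. ]
 [ 568.9 -125.3   84. ]
 [ 562.9 -178.8   84. ]
 [ 622.3 -178.5   84. ]]
t 14.7 at [504.4  -2.7 183.3] phi -0.0 F [ 0.5  0.3 -0.1] w 85.6
  shift [-150.2   95.3   10. ] rot [ 0.0498 -0.0313  1.5701] rows>= 11
  q6 ~ 1.16
```

>>> {"op": "play_rows", "data": {"plan": [{"x":-40,"y":30,"z":0,"wx":0.01,"wy":-0.01,"wz":0.15},{"x":-80,"y":60,"z":0,"wx":0.02,"wy":-0.02,"wz":0.3},{"x":-155,"y":95,"z":10,"wx":0.03,"wy":-0.02,"wz":0.45},{"x":-155,"y":95,"z":10,"wx":0.04,"wy":-0.02,"wz":0.6},{"x":-155,"y":95,"z":10,"wx":0.05,"wy":-0.02,"wz":0.75},{"x":-155,"y":95,"z":10,"wx":0.05,"wy":-0.03,"wz":0.9},{"x":-155,"y":95,"z":10,"wx":0.05,"wy":-0.03,"wz":1.05},{"x":-155,"y":95,"z":10,"wx":0.05,"wy":-0.03,"wz":1.2},{"x":-155,"y":95,"z":10,"wx":0.05,"wy":-0.03,"wz":1.35},{"x":-155,"y":95,"z":10,"wx":0.05,"wy":-0.03,"wz":1.5}]}}

```text
t: 15.7
tool_pos: [598.2, -159.8, 178.5]
tool_rot: [1.0, 0.031, -0.002, -0.0]
wrist_force: [0.0, -0.5, 0.3]
gripper_width: 85.5
```

```bash
python3 - <<'E'
from h import *
stat();go(600,-156,55,-1.53)
E
```

```text
t 15.7 at [ 598.2 -159.8  178.5] phi -1.5078 z [-0.004  0.    -1.   ] F [ 0.  -0.5  0.3] M [ 0.05 -0.04  0.02] w 85.5 q [-0.42  0.19  1.75 -0.    1.21  1.08]
t 15.7 at [ 598.2 -159.8  178.5] phi -1.5078 F [ 0.  -0.5  0.3] w 85.5
  shift [  2.5  -3.6 123.5] rot [-0.0003  0.0036  0.0222] rows>= 3
  q6 ~ 1.11
```

>>> {"op": "play_rows", "data": {"plan": [{"x":2,"y":-3.5,"z":40,"wx":0,"wy":0.004,"wz":0.022},{"x":2,"y":-3.5,"z":80,"wx":0,"wy":0.004,"wz":0.022},{"x":2,"y":-3.5,"z":110,"wx":0,"wy":0.004,"wz":0.022},{"x":2,"y":-3.5,"z":125,"wx":0,"wy":0.004,"wz":0.022},{"x":2,"y":-3.5,"z":125,"wx":0,"wy":0.004,"wz":0.022}]}}

```text
t: 16.2
tool_pos: [596.7, -156.6, 50.0]
tool_rot: [1.0, 0.02, -0.003, -0.002]
wrist_force: [-0.3, -0.1, 0.1]
gripper_width: 85.5
```

>>> {"op": "play_rows", "data": {"plan": [{"x":0,"y":0,"z":0,"wx":0,"wy":0,"wz":0},{"x":0,"y":0,"z":0,"wx":0,"wy":0,"wz":0},{"x":0,"y":0,"z":0,"wx":0,"wy":0,"wz":0},{"x":0,"y":0,"z":0,"wx":0,"wy":0,"wz":0},{"x":0,"y":0,"z":0,"wx":0,"wy":0,"wz":0}], "grip": 0, "squeeze": 50}}

```text
t: 16.7
tool_pos: [597.8, -157.5, 52.0]
tool_rot: [1.0, 0.02, -0.002, -0.0]
wrist_force: [-0.7, -0.7, 5.5]
gripper_width: 60.2
```

```bash
python3 - <<'E'
from h import *
go(445,0,205,-1.6); go(440,110,205,-1.65); go(499,442,205,-1.73)
E
```

```text
t 16.7 at [ 597.8 -157.5   52. ] phi -1.5314 F [-0.7 -0.7  5.5] w 60.2
  shift [-147.  -163.6 -152.2] rot [-0.0008  0.0039  0.0686] rows>= 6
  q6 ~ 1.37
t 16.7 at [ 597.8 -157.5   52. ] phi -1.5314 F [-0.7 -0.7  5.5] w 60.2
  shift [-147.7 -273.7 -152.1] rot [-0.0007  0.0039  0.1186] rows>= 7
  q6 ~ 1.67
t 16.7 at [ 597.8 -157.5   52. ] phi -1.5314 F [-0.7 -0.7  5.5] w 60.2
  shift [ -75.7 -603.1 -152.1] rot [-0.0005  0.0039  0.1986] rows>= 13
  q6 ~ 2.3
```

>>> {"op": "play_rows", "data": {"plan": [{"x":0,"y":0,"z":-10,"wx":0,"wy":0,"wz":0},{"x":0,"y":0,"z":-45,"wx":0,"wy":0.004,"wz":0},{"x":0,"y":0,"z":-85,"wx":0,"wy":0.004,"wz":0},{"x":-10,"y":-5,"z":-120,"wx":0,"wy":0.004,"wz":0.02},{"x":-35,"y":-30,"z":-150,"wx":0,"wy":0.004,"wz":0.04},{"x":-65,"y":-60,"z":-153,"wx":0,"wy":0.004,"wz":0.05},{"x":-95,"y":-90,"z":-153,"wx":0,"wy":0.004,"wz":0.06},{"x":-125,"y":-125,"z":-153,"wx":0,"wy":0.004,"wz":0.07},{"x":-147,"y":-160,"z":-153,"wx":0,"wy":0.004,"wz":0.08},{"x":-148,"y":-200,"z":-153,"wx":0,"wy":0.004,"wz":0.1}]}}

```text
t: 17.7
tool_pos: [440.3, 37.7, 205.8]
tool_rot: [1.0, -0.031, 0.0, -0.001]
wrist_force: [0.5, 0.1, -1.3]
gripper_width: 59.8
```

```bash
python3 - <<'E'
from h import *
stat();go(440,120,205,-1.65); go(499,442,120,-1.73)
s=snap("side");crop(s,180,380,200,420,"s17.png",2.7)
E
```

```text
t 17.7 at [440.3  37.7 205.8] phi -1.6334 z [ 0.001  0.001 -1.   ] F [ 0.5  0.1 -1.3] M [-0.03 -0.05  0.08] w 59.8 q [-0.15 -0.25  2.13  0.    1.26  1.49]
t 17.7 at [440.3  37.7 205.8] phi -1.6334 F [ 0.5  0.1 -1.3] w 59.8
  shift [ -5.4 -82.1   0.9] rot [-0.0011 -0.0005  0.0166] rows>= 2
  q6 ~ 1.7
t 17.7 at [440.3  37.7 205.8] phi -1.6334 F [ 0.5  0.1 -1.3] w 59.8
  shift [  33.3 -407.1   86.3] rot [-0.0012 -0.0005  0.0966] rows>= 9
  q6 ~ 2.3
```

View pics/s17.png

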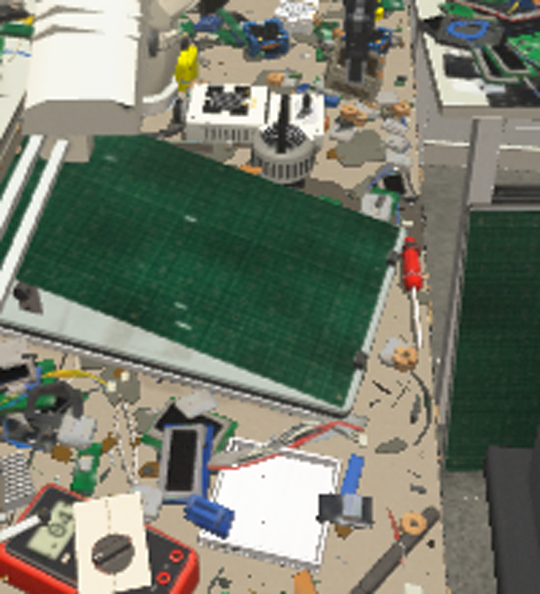

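>>> {"op": "play_rows", "data": {"plan": [{"x":-4,"y":-45,"z":0,"wx":0,"wy":0,"wz":0.01},{"x":-4,"y":-90,"z":0,"wx":0,"wy":0,"wz":0.02},{"x":2,"y":-135,"z":0,"wx":0,"wy":0,"wz":0.03},{"x":8,"y":-180,"z":0,"wx":0,"wy":0,"wz":0.04},{"x":14,"y":-225,"z":0,"wx":0,"wy":0,"wz":0.05},{"x":20,"y":-270,"z":0,"wx":0,"wy":0,"wz":0.06},{"x":25,"y":-315,"z":20,"wx":0,"wy":0,"wz":0.07},{"x":29,"y":-360,"z":40,"wx":0,"wy":0,"wz":0.08},{"x":33,"y":-395,"z":65,"wx":0,"wy":0,"wz":0.09},{"x":33,"y":-407,"z":86,"wx":0,"wy":0,"wz":0.097}]}}

```text
t: 18.75
tool_pos: [497.2, 451.1, 121.2]
tool_rot: [0.997, -0.077, 0.0, -0.004]
wrist_force: [0.1, 0.1, -0.4]
gripper_width: 59.8
```

>>> {"op": "play_rows", "data": {"plan": [{"x":0,"y":0,"z":0,"wx":0,"wy":0,"wz":0},{"x":0,"y":0,"z":0,"wx":0,"wy":0,"wz":0}]}}

```text
t: 18.95
tool_pos: [496.6, 451.0, 120.6]
tool_rot: [0.997, -0.076, -0.001, -0.003]
wrist_force: [-0.5, 1.0, -0.1]
gripper_width: 60.7
```

```bash
python3 - <<'E'
from h import *
stat();go(499,442,15,-1.73)
s=snap("side");crop(s,220,330,300,410,"s18.png",5.4)
t=snap("top");crop(t,120,200,230,310,"t18.png",7)
E
```

```text
t 18.95 at [496.6 451.  120.6] phi -1.7235 z [-0.001  0.007 -1.   ] F [-0.5  1.  -0.1] M [-0.01  0.01  0.01] w 60.7 q [0.58 0.35 1.66 0.01 1.12 2.3 ]
t 18.95 at [496.6 451.  120.6] phi -1.7235 F [-0.5  1.  -0.1] w 60.7
  shift [  3.9   9.3 105.5] rot [-0.0067  0.0017  0.0065] rows>= 3
  q6 ~ 2.3
```

View pics/s18.png

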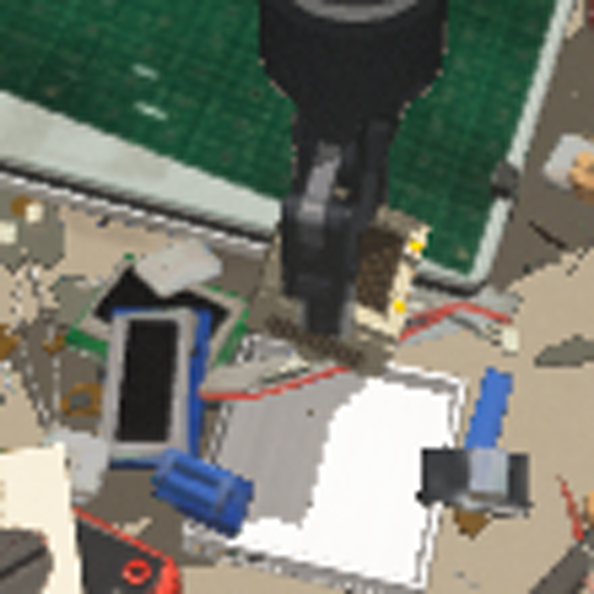

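View pics/t18.png

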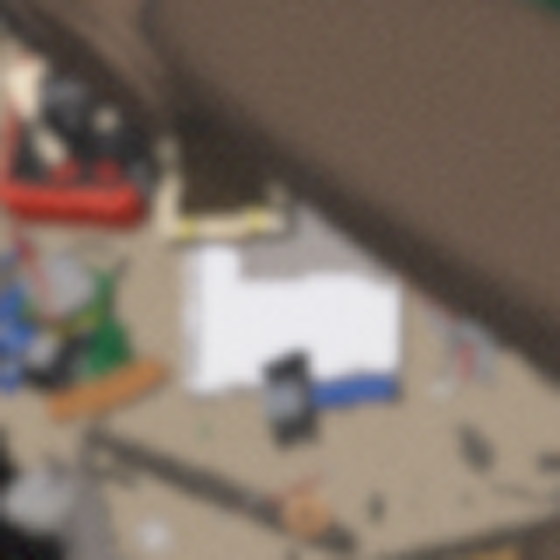

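```bash
python3 - <<'E'
from h import *
s=snap("side");t=snap("top")
S=lambda a,b:[220+(a+.5)/5.4-.5,300+(b+.5)/5.4-.5]
c=onz(s,[S(190,528),S(425,580),S(463,378),S(250,340)],14);print(c.round(0),c.mean(0))
T=lambda a,b:[120+(a+.5)/7-.5,230+(b+.5)/7-.5]
print(onz(t,[T(188,385),T(400,395),T(395,285),T(185,250)],14).round())
go(499,442,14,-1.73)
E
```

```text
[[560. 487.  14.]
 [454. 502.  14.]
 [440. 397.  14.]
 [544. 386.  14.]] [499.42204267 443.17561702  14.        ]
[[460. 502.  14.]
 [424. 397.  14.]
 [487. 389.  14.]
 [538. 493.  14.]]
t 19.15 at [498.3 450.8 123.5] phi -1.7255 F [-0.5 -0.6 -0.2] w 60.2
  shift [  1.8   9.6 109.4] rot [-0.0099 -0.0021  0.0045] rows>= 3
  q6 ~ 2.3
```

>>> {"op": "play_rows", "data": {"plan": [{"x":1,"y":8,"z":40,"wx":-0.01,"wy":-0.002,"wz":0.004},{"x":1,"y":8,"z":80,"wx":-0.01,"wy":-0.002,"wz":0.004},{"x":1,"y":8,"z":100,"wx":-0.01,"wy":-0.002,"wz":0.004},{"x":1,"y":8,"z":106,"wx":-0.01,"wy":-0.002,"wz":0.004},{"x":1,"y":8,"z":109,"wx":-0.01,"wy":-0.002,"wz":0.004},{"x":1,"y":8,"z":110,"wx":-0.01,"wy":-0.002,"wz":0.004}]}}

```text
t: 19.75
tool_pos: [499.9, 444.3, 15.5]
tool_rot: [0.997, -0.079, 0.001, -0.001]
wrist_force: [0.6, 0.2, -0.2]
gripper_width: 60.4
```

>>> {"op": "play_rows", "data": {"plan": [{"x":0,"y":0,"z":1,"wx":0,"wy":0,"wz":0},{"x":0,"y":0,"z":1,"wx":0,"wy":0,"wz":0}]}}

```text
t: 19.95
tool_pos: [501.2, 445.1, 16.6]
tool_rot: [0.997, -0.079, 0.003, -0.002]
wrist_force: [0.4, -0.8, -0.9]
gripper_width: 60.5
```

>>> {"op": "play_rows", "data": {"plan": [{"x":0,"y":0,"z":2,"wx":0,"wy":0,"wz":0},{"x":0,"y":0,"z":4,"wx":0,"wy":0,"wz":0},{"x":0,"y":0,"z":4,"wx":0,"wy":0,"wz":0}]}}

```text
t: 20.25
tool_pos: [501.0, 445.1, 12.3]
tool_rot: [0.997, -0.079, 0.003, -0.002]
wrist_force: [0.1, 0.5, -0.6]
gripper_width: 60.0
```

>>> {"op": "play_rows", "data": {"plan": [{"x":0,"y":0,"z":2,"wx":0,"wy":0,"wz":0},{"x":0,"y":0,"z":2,"wx":0,"wy":0,"wz":0}]}}

```text
t: 20.45
tool_pos: [501.4, 445.2, 11.0]
tool_rot: [0.997, -0.079, 0.003, -0.002]
wrist_force: [-1.5, -0.5, 2.2]
gripper_width: 60.1
```

>>> {"op": "play_rows", "data": {"plan": [{"x":0,"y":0,"z":0,"wx":0,"wy":0,"wz":0},{"x":0,"y":0,"z":0,"wx":0,"wy":0,"wz":0},{"x":0,"y":0,"z":0,"wx":0,"wy":0,"wz":0},{"x":0,"y":0,"z":-30,"wx":0,"wy":0,"wz":0},{"x":0,"y":0,"z":-70,"wx":0,"wy":0,"wz":0},{"x":0,"y":0,"z":-120,"wx":0,"wy":0,"wz":0},{"x":0,"y":0,"z":-160,"wx":0,"wy":0,"wz":0},{"x":0,"y":0,"z":-180,"wx":0,"wy":0,"wz":0}], "grip": 90}}

```text
t: 21.25
tool_pos: [502.0, 445.7, 196.7]
tool_rot: [0.997, -0.079, 0.006, -0.005]
wrist_force: [0.4, -0.7, 0.3]
gripper_width: 77.1
```

```bash
python3 - <<'E'
from h import *
stat();go(440,120,205,-1.65); go(445,-50,205,-1.6)
s=snap("side");crop(s,220,330,300,410,"s19.png",5.4)
E
```

```text
t 21.25 at [502.  445.7 196.7] phi -1.7296 z [ 0.013  0.008 -1.   ] F [ 0.4 -0.7  0.3] M [ 0.   -0.01 -0.02] w 77.1 q [ 0.58  0.28  1.61 -0.    1.24  2.31]
t 21.25 at [502.  445.7 196.7] phi -1.7296 F [ 0.4 -0.7  0.3] w 77.1
  shift [ -9.5 331.3 -11.7] rot [-0.0095 -0.0118 -0.0796] rows>= 7
  q6 ~ 1.7
t 21.25 at [502.  445.7 196.7] phi -1.7296 F [ 0.4 -0.7  0.3] w 77.1
  shift [ 22.3 498.4 -13. ] rot [-0.0092 -0.012  -0.1296] rows>= 10
  q6 ~ 1.26
```

View pics/s19.png

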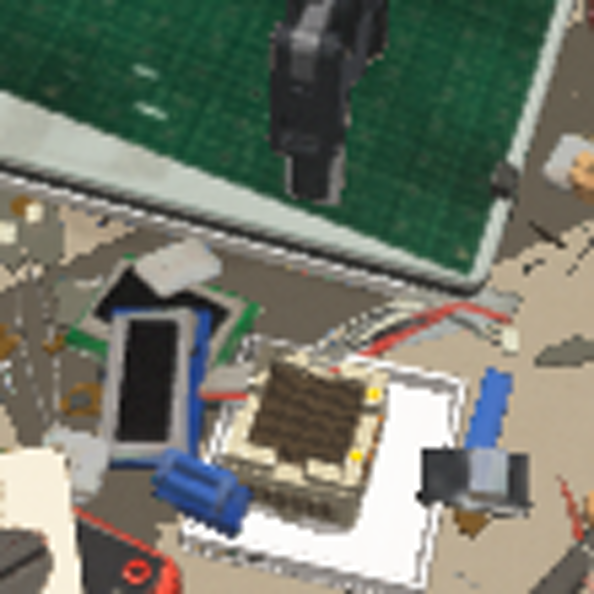

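>>> {"op": "play_rows", "data": {"plan": [{"x":-2,"y":48,"z":-12,"wx":-0.009,"wy":-0.012,"wz":-0.01},{"x":-4,"y":96,"z":-12,"wx":-0.009,"wy":-0.012,"wz":-0.03},{"x":-6,"y":144,"z":-12,"wx":-0.009,"wy":-0.012,"wz":-0.04},{"x":-7,"y":192,"z":-12,"wx":-0.009,"wy":-0.012,"wz":-0.05},{"x":-8,"y":240,"z":-12,"wx":-0.009,"wy":-0.012,"wz":-0.06},{"x":-9,"y":288,"z":-12,"wx":-0.009,"wy":-0.012,"wz":-0.07},{"x":-9,"y":331,"z":-12,"wx":-0.009,"wy":-0.012,"wz":-0.08},{"x":0,"y":379,"z":-12,"wx":-0.009,"wy":-0.012,"wz":-0.1},{"x":9,"y":427,"z":-12,"wx":-0.009,"wy":-0.012,"wz":-0.11},{"x":20,"y":475,"z":-12,"wx":-0.009,"wy":-0.012,"wz":-0.12}], "grip": 100}}

```text
t: 22.3
tool_pos: [446.4, -27.4, 204.6]
tool_rot: [1.0, -0.019, 0.001, -0.001]
wrist_force: [1.0, -0.2, 0.2]
gripper_width: 85.3
```

```bash
python3 - <<'E'
from h import *
stat()
s=snap("side");crop(s,255,345,190,240,"s20.png",8.8)
t=snap("top");crop(t,290,400,170,250,"t20.png",7.2)
E
```

```text
t 22.3 at [446.4 -27.4 204.6] phi -1.6088 z [ 0.003  0.003 -1.   ] F [ 1.  -0.2  0.2] M [ 0.01  0.   -0.02] w 85.3 q [-0.29 -0.24  2.12  0.    1.26  1.32]
```

View pics/s20.png

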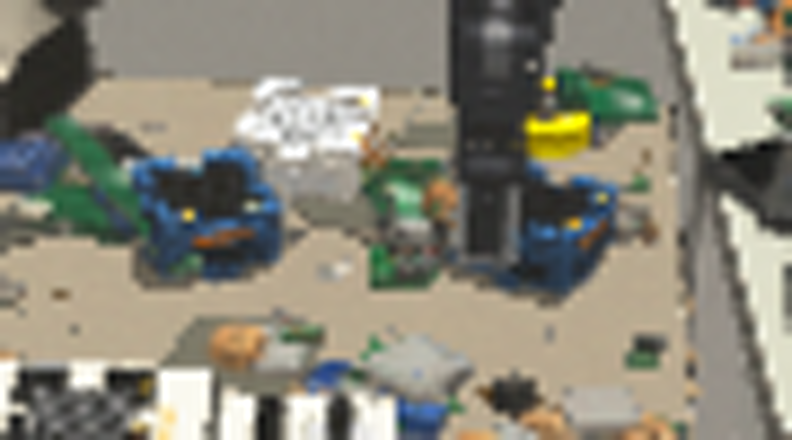

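View pics/t20.png

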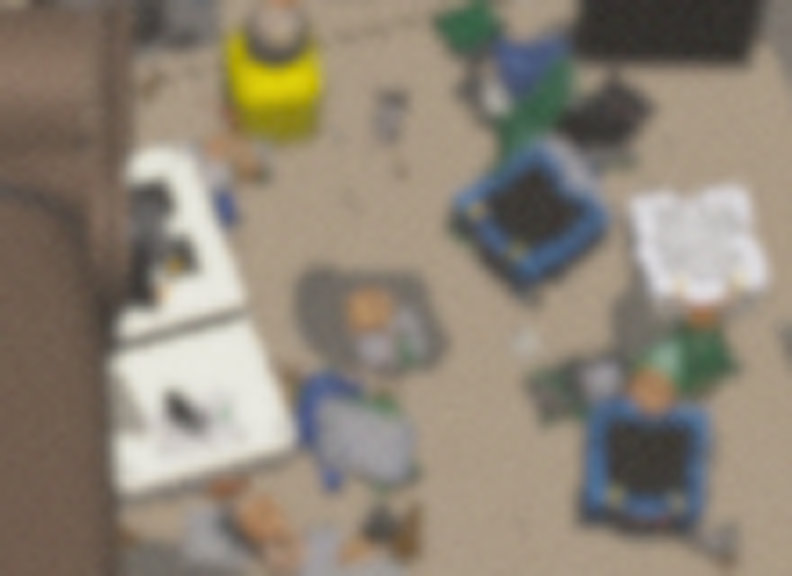

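```bash
cat >> h.py <<'E'
def mk(f,o): return lambda *u:[o[0]+(u[0]+.5)/f-.5,o[1]+(u[1]+.5)/f-.5]
E
python3 - <<'E'
from h import *
s=snap("side");t=snap("top")
T=mk(7.2,(290,170)); S=mk(8.8,(255,190))
c=onz(t,[T(633,198),T(745,186),T(768,275),T(655,297)],38);print("P rim T",c.round(0).tolist(),c.mean(0).round(1))
print("P ticks T",onz(t,[T(680,287),T(738,278)],38).round(1).tolist())
c=onz(s,[S(258,82),S(380,88),S(365,160),S(236,140)],38);print("P rim S",c.round(0).tolist(),c.mean(0).round(1))
print("P ticks S",onz(s,[S(365,100),S(356,142)],38).round(1).tolist())
# mask-based: white rim in top
hsv=cv2.cvtColor(t["frame"],cv2.COLOR_RGB2HSV)
m=((hsv[...,1]<35)&(hsv[...,2]>185)).astype(np.uint8); m[:, :375]=0; m[:190]=0;m[220:]=0; m[:,400:]=0
print(m.sum()); ys,xs=np.nonzero(m); print(xs.min(),xs.max(),ys.min(),ys.max(), onz(t,[[xs.mean(),ys.mean()]],36).round(1))
c=max(cv2.findContours(m,0,1)[0],key=cv2.contourArea); rc=cv2.minAreaRect(c); print(rc, onz(t,cv2.boxPoints(rc),38).round(1))
E
```

```text
P rim T [[572.0, -428.0, 38.0], [562.0, -490.0, 38.0], [505.0, -481.0, 38.0], [509.0, -417.0, 38.0]] [ 537.1 -453.9   38. ]
P ticks T [[511.3, -432.4, 38.0], [508.1, -464.4, 38.0]]
P rim S [[561.0, -479.0, 38.0], [498.0, -480.0, 38.0], [502.0, -404.0, 38.0], [567.0, -417.0, 38.0]] [ 532.1 -444.9   38. ]
P ticks S [[505.0, -465.9, 38.0], [507.5, -421.7, 38.0]]
238
378 396 195 211 [[ 536.5 -454.1   36. ]]
((387.04052734375, 203.24322509765625), (15.946702003479004, 16.76869773864746), 80.53767395019531) [[ 573.  -428.5   38. ]
 [ 567.3 -495.6   38. ]
 [ 496.8 -478.8   38. ]
 [ 502.5 -412.9   38. ]]
```

```bash
python3 - <<'E'
from h import *
s=snap("side");t=snap("top")
T=mk(7.2,(290,170)); S=mk(8.8,(255,190))
c=onz(t,[T(540,143),T(608,212),T(525,282),T(455,212)],38);print("A T",c.round(0).tolist(),c.mean(0).round(1))
print("A ticks T",onz(t,[T(477,211),T(519,252)],38).round(1).tolist(), "S",onz(s,[S(188,215),S(253,206)],38).round(1).tolist())
c=onz(t,[T(595,400),T(710,405),T(700,515),T(585,515)],38);print("B T",c.round(0).tolist(),c.mean(0).round(1))
print("B ticks T",onz(t,[T(615,494),T(678,503)],38).round(1).tolist())
E
```

```text
A T [[619.0, -392.0, 38.0], [567.0, -412.0, 38.0], [537.0, -353.0, 38.0], [590.0, -332.0, 38.0]] [ 578.2 -372.2   38. ]
A ticks T [[586.9, -343.6, 38.0], [555.9, -356.7, 38.0]] S [[584.5, -341.0, 38.0], [554.0, -353.1, 38.0]]
B T [[458.0, -364.0, 38.0], [439.0, -422.0, 38.0], [379.0, -393.0, 38.0], [395.0, -335.0, 38.0]] [ 417.6 -378.5   38. ]
B ticks T [[402.3, -354.8, 38.0], [388.4, -384.4, 38.0]]
```

```bash
python3 - <<'E'
from h import *
go(533,-449,110,-1.69)
E
```

```text
t 22.6 at [447.  -24.9 204.9] phi -1.6089 F [0.8 0.5 0.2] w 85.4
  shift [101.9 420.8  93.7] rot [-0.0034 -0.0017  0.0811] rows>= 9
  q6 ~ 0.85
```

>>> {"op": "play_rows", "data": {"plan": [{"x":8,"y":48,"z":0,"wx":0,"wy":0,"wz":0.01},{"x":18,"y":96,"z":0,"wx":0,"wy":0,"wz":0.02},{"x":28,"y":144,"z":0,"wx":0,"wy":0,"wz":0.03},{"x":40,"y":190,"z":10,"wx":0,"wy":0,"wz":0.04},{"x":52,"y":236,"z":20,"wx":0,"wy":0,"wz":0.05},{"x":64,"y":280,"z":40,"wx":0,"wy":0,"wz":0.06},{"x":76,"y":325,"z":60,"wx":0,"wy":0,"wz":0.07},{"x":88,"y":370,"z":80,"wx":0,"wy":0,"wz":0.08},{"x":98,"y":410,"z":94,"wx":0,"wy":0,"wz":0.081},{"x":102,"y":421,"z":94,"wx":0,"wy":0,"wz":0.081}], "grip": 92}}

```text
t: 23.6
tool_pos: [533.2, -449.5, 105.2]
tool_rot: [0.998, -0.059, -0.001, -0.003]
wrist_force: [0.9, 1.0, -1.2]
gripper_width: 78.3
```

```bash
python3 - <<'E'
from h import *
stat();go(533,-449,50,-1.69)
s=snap("side");crop(s,265,345,180,240,"s21.png",10)
E
```

```text
t 23.6 at [ 533.2 -449.5  105.2] phi -1.6895 z [-0.002  0.007 -1.   ] F [ 0.9  1.  -1.2] M [-0.03 -0.02  0.01] w 78.3 q [-0.85  0.43  1.59  0.    1.13  0.84]
t 23.6 at [ 533.2 -449.5  105.2] phi -1.6895 F [ 0.9  1.  -1.2] w 78.3
  shift [-0.1 -0.1 55.2] rot [-0.0066  0.0027  0.0005] rows>= 2
  q6 ~ 0.85
```

View pics/s21.png

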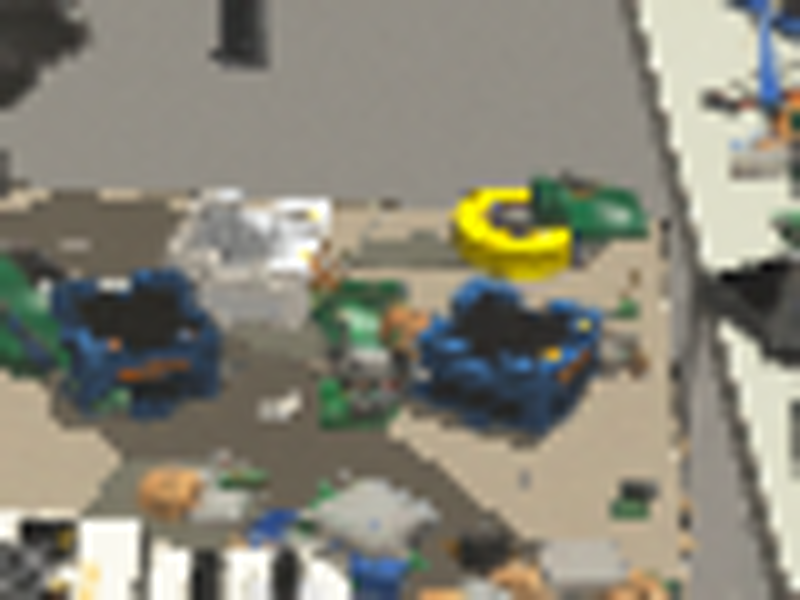

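>>> {"op": "play_rows", "data": {"plan": [{"x":0,"y":0,"z":30,"wx":-0.006,"wy":0.002,"wz":0},{"x":0,"y":0,"z":55,"wx":-0.006,"wy":0.002,"wz":0},{"x":0,"y":0,"z":63,"wx":-0.006,"wy":0.002,"wz":0},{"x":0,"y":0,"z":63,"wx":-0.006,"wy":0.002,"wz":0}]}}

```text
t: 24.05
tool_pos: [534.1, -447.0, 42.9]
tool_rot: [0.998, -0.058, -0.0, -0.001]
wrist_force: [0.2, -0.0, 0.7]
gripper_width: 78.5
```

```bash
python3 - <<'E'
from h import *
stat();go(533,-449,9,-1.69)
s=snap("side");crop(s,265,345,180,240,"s22.png",10)
t=snap("top");crop(t,340,410,170,240,"t22.png",8.5)
E
```

```text
t 24.05 at [ 534.1 -447.    42.9] phi -1.6872 z [-0.     0.001 -1.   ] F [ 0.2 -0.   0.7] M [ 0.01  0.05 -0.03] w 78.5 q [-0.84  0.5   1.62  0.    1.02  0.84]
t 24.05 at [ 534.1 -447.    42.9] phi -1.6872 F [ 0.2 -0.   0.7] w 78.5
  shift [-0.9  2.2 33.9] rot [-0.0011  0.0006  0.0028] rows>= 1
  q6 ~ 0.85
```

View pics/s22.png

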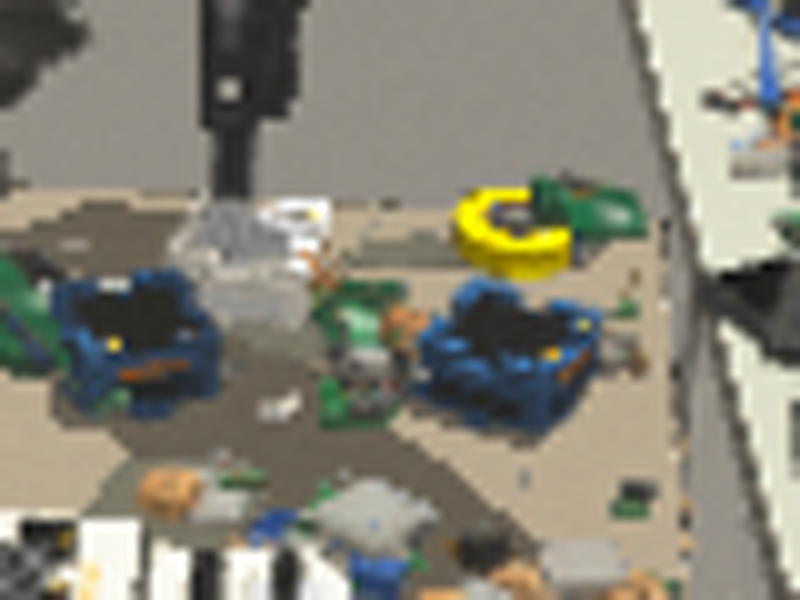

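View pics/t22.png

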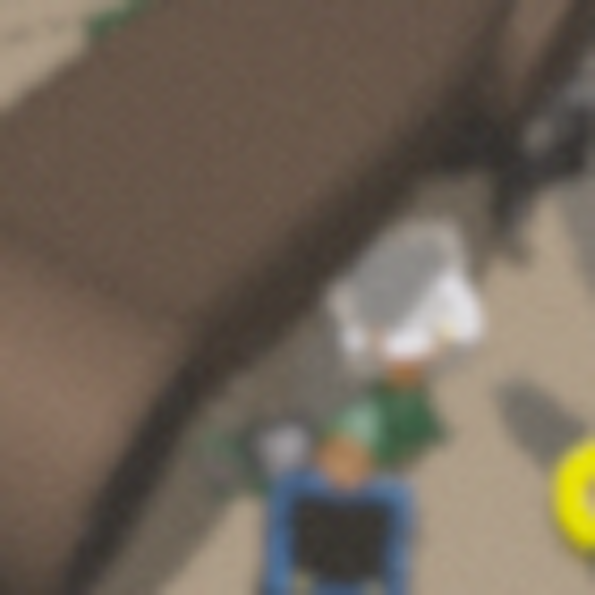

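```bash
python3 - <<'E'
from h import *
s=snap("side");t=snap("top")
print(proj(s,[[538,-408,z] for z in(43,50,56)]).round(1).tolist())
print(proj(t,[[529.5,-486,z] for z in(43,50,56)]).round(1).tolist())
S=mk(10,(265,180));T=mk(8.5,(340,170))
print("finger near tip on z=50/56",onz(s,[S(233,196)],50),onz(s,[S(233,196)],56),"far",onz(t,[T(512,258)],50))
# particle near face edges & far rim corners
print("P far rim",onz(t,[T(455,222),T(483,322)],38).round(1))
print("P near body edge top-of-body z30", onz(s,[S(200,280),S(305,290)],30).round(1), "bottom z6",onz(s,[S(210,318),S(305,328)],6).round(1))
E
```

```text
[[287.9, 205.8], [288.0, 204.4], [288.0, 203.2]]
[[395.5, 201.7], [395.7, 200.8], [396.0, 199.9]]
finger near tip on z=50/56 [[ 541.64338011 -456.21093926   50.        ]] [[ 541.09614407 -445.15208295   56.        ]] far [[ 528.82830522 -502.54655635   50.        ]]
P far rim [[ 560.9 -489.3   38. ]
 [ 506.7 -481.7   38. ]]
P near body edge top-of-body z30 [[ 552.9 -414.    30. ]
 [ 506.5 -410.4   30. ]] bottom z6 [[ 548.5 -422.5    6. ]
 [ 506.  -418.5    6. ]]
```

```bash
python3 - <<'E'
from h import *
s=snap("side");t=snap("top")
print(proj(s,[[529,-487,z] for z in(43,50,56,120)]).round(1).tolist(),proj(s,[[538,-408,z] for z in(43,56,75,120)]).round(1).tolist())
crop(s,275,310,170,225,"s23.png",11)
E
```

```text
[[291.0, 197.4], [291.1, 196.1], [291.1, 194.9], [291.6, 182.2]] [[287.9, 205.8], [288.0, 203.2], [288.1, 199.4], [288.4, 190.1]]
```

View pics/s23.png

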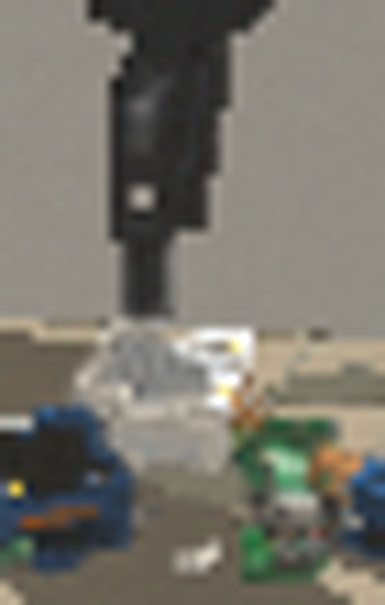

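>>> {"op": "play_rows", "data": {"plan": [{"x":-1,"y":2,"z":12,"wx":0,"wy":0,"wz":0.003},{"x":-1,"y":2,"z":24,"wx":0,"wy":0,"wz":0.003},{"x":-1,"y":2,"z":30,"wx":0,"wy":0,"wz":0.003},{"x":-1,"y":2,"z":30,"wx":0,"wy":0,"wz":0.003}]}}

```text
t: 24.75
tool_pos: [532.4, -451.2, 13.3]
tool_rot: [0.998, -0.061, 0.0, 0.0]
wrist_force: [-0.5, 0.0, -1.2]
gripper_width: 78.5
```

```bash
python3 - <<'E'
from h import *
stat();go(533,-449,9,-1.69)
s=snap("side");crop(s,275,310,170,225,"s24.png",11)
t=snap("top");crop(t,340,410,170,240,"t24.png",8.5)
E
```

```text
t 24.75 at [ 532.4 -451.2   13.3] phi -1.6926 z [ 0.001 -0.    -1.   ] F [-0.5  0.  -1.2] M [-0.01 -0.02 -0.01] w 78.5 q [-0.85  0.54  1.63  0.    0.98  0.84]
t 24.75 at [ 532.4 -451.2   13.3] phi -1.6926 F [-0.5  0.  -1.2] w 78.5
  shift [ 0.3 -2.2  4.3] rot [ 0.0002 -0.0006 -0.0026] rows>= 1
  q6 ~ 0.85
```

View pics/s24.png

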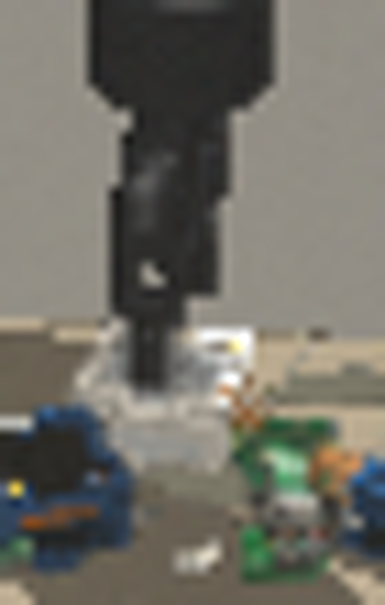

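View pics/t24.png

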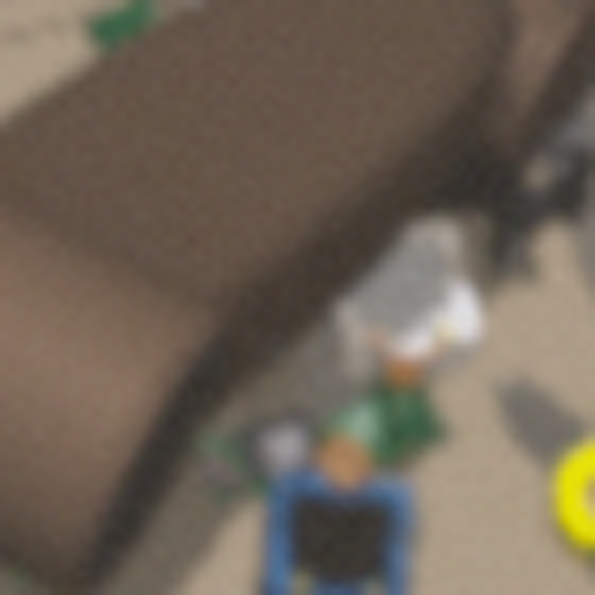

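```bash
python3 - <<'E'
from h import *
s=snap("side");t=snap("top")
T=mk(8.5,(340,170)); inv=lambda p:((p-np.array([340,170])+.5)*8.5).round(0).tolist()
for y in(-486,-492,-500):
  for z in(15,30,45): print(y,z,inv(proj(t,[[528,y,z]])[0]))
E
```

```text
-486 15 [467.0, 309.0]
-486 30 [472.0, 291.0]
-486 45 [478.0, 274.0]
-492 15 [479.0, 306.0]
-492 30 [485.0, 288.0]
-492 45 [490.0, 271.0]
-500 15 [495.0, 302.0]
-500 30 [501.0, 284.0]
-500 45 [506.0, 267.0]
```

>>> {"op": "play_rows", "data": {"plan": [{"x":0.5,"y":-2,"z":6,"wx":0,"wy":0,"wz":-0.003},{"x":0.5,"y":-2,"z":12,"wx":0,"wy":0,"wz":-0.003},{"x":0.5,"y":-2,"z":16,"wx":0,"wy":0,"wz":-0.003},{"x":0.5,"y":-2,"z":16,"wx":0,"wy":0,"wz":-0.003}]}}

```text
t: 25.35
tool_pos: [534.1, -450.0, -1.1]
tool_rot: [0.998, -0.059, 0.001, 0.001]
wrist_force: [-0.2, -0.7, 0.5]
gripper_width: 78.5
```

```bash
python3 - <<'E'
from h import *
stat();go(533,-449,-13,-1.69)
s=snap("side");crop(s,275,310,170,225,"s25.png",11)
E
```

```text
t 25.35 at [ 534.1 -450.    -1.1] phi -1.6894 z [ 0.002 -0.002 -1.   ] F [-0.2 -0.7  0.5] M [ 0.    0.01 -0.  ] w 78.5 q [-0.85  0.56  1.63  0.    0.95  0.84]
t 25.35 at [ 534.1 -450.    -1.1] phi -1.6894 F [-0.2 -0.7  0.5] w 78.5
  shift [-1.3 -0.9 11.9] rot [ 0.0021 -0.0027  0.0006] rows>= 1
  q6 ~ 0.85
```

View pics/s25.png

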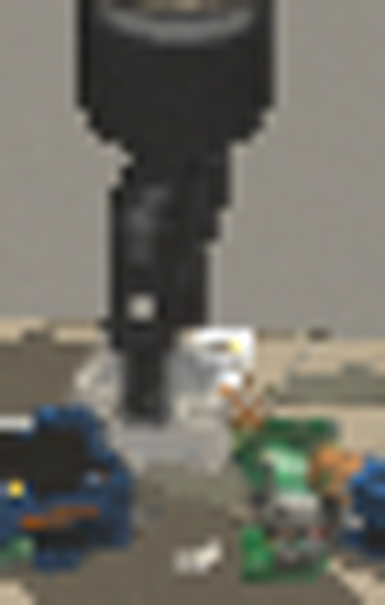

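>>> {"op": "play_rows", "data": {"plan": [{"x":-1,"y":-1,"z":6,"wx":0,"wy":-0.002,"wz":0},{"x":-1,"y":-1,"z":12,"wx":0,"wy":-0.002,"wz":0},{"x":-1,"y":-1,"z":15,"wx":0,"wy":-0.002,"wz":0},{"x":-1,"y":-1,"z":15,"wx":0,"wy":-0.002,"wz":0}]}}

```text
t: 25.8
tool_pos: [533.0, -448.7, -16.6]
tool_rot: [0.998, -0.059, -0.0, 0.001]
wrist_force: [-0.4, -0.3, -0.2]
gripper_width: 78.6
```

>>> {"op": "play_rows", "data": {"plan": [{"x":0,"y":0,"z":0,"wx":0,"wy":0,"wz":0},{"x":0,"y":0,"z":0,"wx":0,"wy":0,"wz":0},{"x":0,"y":0,"z":0,"wx":0,"wy":0,"wz":0},{"x":0,"y":0,"z":0,"wx":0,"wy":0,"wz":0}], "grip": 0, "squeeze": 40}}

```text
t: 26.2
tool_pos: [533.2, -449.0, -16.3]
tool_rot: [0.998, -0.059, 0.0, 0.001]
wrist_force: [0.4, -0.5, 0.9]
gripper_width: 61.3
```

```bash
python3 - <<'E'
from h import *
stat()
s=snap("side");crop(s,275,310,170,225,"s26.png",11)
E
```

```text
t 26.2 at [ 533.2 -449.   -16.3] phi -1.6894 z [ 0.    -0.002 -1.   ] F [ 0.4 -0.5  0.9] M [-0.03 -0.07  0.04] w 61.3 q [-0.84  0.58  1.63 -0.    0.93  0.85]
```

View pics/s26.png

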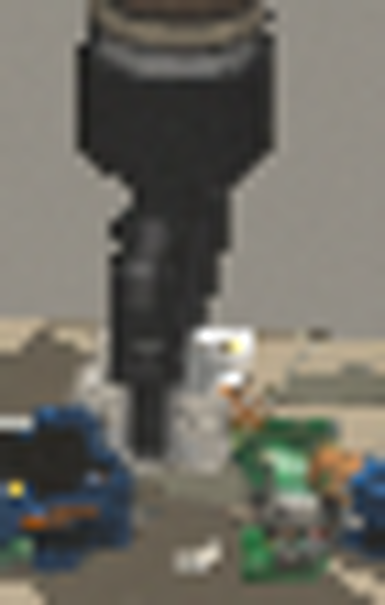

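>>> {"op": "play_rows", "data": {"plan": [{"x":0,"y":0,"z":0,"wx":0,"wy":0,"wz":0},{"x":0,"y":0,"z":0,"wx":0,"wy":0,"wz":0},{"x":0,"y":0,"z":0,"wx":0,"wy":0,"wz":0},{"x":0,"y":0,"z":-30,"wx":0,"wy":0,"wz":0},{"x":0,"y":0,"z":-60,"wx":0,"wy":0,"wz":-0.05},{"x":-4,"y":0,"z":-70,"wx":0,"wy":0,"wz":-0.2},{"x":-4,"y":0,"z":-70,"wx":0,"wy":0,"wz":-0.35},{"x":-4,"y":0,"z":-70,"wx":0,"wy":0,"wz":-0.5},{"x":-4,"y":0,"z":-70,"wx":0,"wy":0,"wz":-0.65},{"x":-4,"y":0,"z":-70,"wx":0,"wy":0,"wz":-0.8}], "grip": 92}}

```text
t: 27.25
tool_pos: [529.1, -448.3, 53.7]
tool_rot: [0.941, 0.337, -0.0, 0.001]
wrist_force: [0.6, -0.2, 0.4]
gripper_width: 78.1
```

```bash
python3 - <<'E'
from h import *
stat();go(529.2,-448.5,45,-.1186)
s=snap("side");crop(s,275,310,170,225,"s27.png",11)
E
```

```text
t 27.25 at [ 529.1 -448.3   53.7] phi -0.8832 z [ 0.    -0.002 -1.   ] F [ 0.6 -0.2  0.4] M [ 0.04 -0.02  0.05] w 78.1 q [-0.85  0.48  1.63 -0.    1.03  0.04]
t 27.25 at [ 529.1 -448.3   53.7] phi -0.8832 F [ 0.6 -0.2  0.4] w 78.1
  shift [-0.1  0.2  8.7] rot [ 0.0012  0.0016 -0.7646] rows>= 6
  q6 ~ -0.73
```

View pics/s27.png

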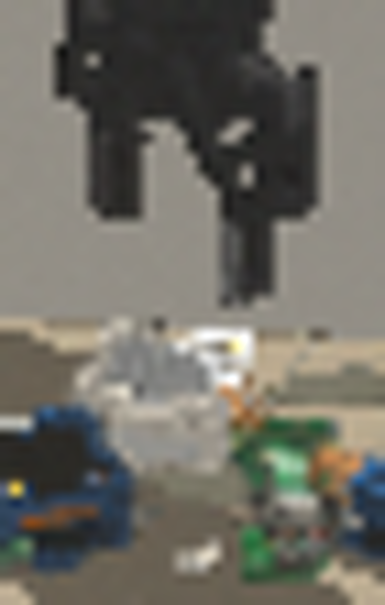

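>>> {"op": "play_rows", "data": {"plan": [{"x":0,"y":0,"z":0,"wx":0,"wy":0,"wz":-0.15},{"x":0,"y":0,"z":0,"wx":0,"wy":0,"wz":-0.3},{"x":0,"y":0,"z":0,"wx":0,"wy":0,"wz":-0.45},{"x":0,"y":0,"z":0,"wx":0,"wy":0,"wz":-0.6},{"x":0,"y":0,"z":0,"wx":0,"wy":0,"wz":-0.7646},{"x":0,"y":0,"z":0,"wx":0,"wy":0,"wz":-0.7646},{"x":0,"y":0,"z":30,"wx":0,"wy":0,"wz":-0.7646},{"x":0,"y":0,"z":50,"wx":0,"wy":0,"wz":-0.7646},{"x":0,"y":0,"z":50,"wx":0,"wy":0,"wz":-0.7646}], "grip": 100}}

```text
t: 28.2
tool_pos: [527.0, -446.0, -0.5]
tool_rot: [0.748, 0.664, -0.001, -0.003]
wrist_force: [-0.0, -0.1, -0.3]
gripper_width: 85.7
```

```bash
python3 - <<'E'
from h import *
stat();go(529.2,-448.5,-16,-.1186)
E
```

```text
t 28.2 at [ 5.27e+02 -4.46e+02 -5.00e-01] phi -0.1182 z [-0.005  0.004 -1.   ] F [-0.  -0.1 -0.3] M [ 0.03  0.03 -0.02] w 85.7 q [-0.85  0.55  1.64 -0.    0.96 -0.73]
t 28.2 at [ 5.27e+02 -4.46e+02 -5.00e-01] phi -0.1182 F [-0.  -0.1 -0.3] w 85.7
  shift [-2.3  2.6 15.5] rot [-0.0053 -0.0033  0.0004] rows>= 1
  q6 ~ -0.73
```

>>> {"op": "play_rows", "data": {"plan": [{"x":-2,"y":2,"z":8,"wx":-0.005,"wy":-0.003,"wz":0},{"x":-2,"y":2,"z":15,"wx":-0.005,"wy":-0.003,"wz":0},{"x":-2,"y":2,"z":15,"wx":-0.005,"wy":-0.003,"wz":0}]}}

```text
t: 28.5
tool_pos: [528.3, -447.8, -16.3]
tool_rot: [0.748, 0.664, -0.0, -0.001]
wrist_force: [0.3, 0.6, -0.2]
gripper_width: 85.3
```

>>> {"op": "play_rows", "data": {"plan": [{"x":0,"y":0,"z":0,"wx":0,"wy":0,"wz":0},{"x":0,"y":0,"z":0,"wx":0,"wy":0,"wz":0},{"x":0,"y":0,"z":0,"wx":0,"wy":0,"wz":0},{"x":0,"y":0,"z":0,"wx":0,"wy":0,"wz":0}], "grip": 0, "squeeze": 40}}

```text
t: 28.9
tool_pos: [529.0, -448.6, -15.0]
tool_rot: [0.748, 0.664, -0.0, 0.0]
wrist_force: [1.0, 0.1, 3.7]
gripper_width: 60.9
```

```bash
python3 - <<'E'
from h import *
stat()
s=snap("side");crop(s,275,310,170,225,"s28.png",11)
st=r.get_state(); p=st["tool_pos"][:2]; ph=phi_(st)
# particle axes: yaw=ph ; first TCP line
y=np.array([-np.sin(ph),np.cos(ph)]); print("center offset along particle y from TCP:", (np.array([533.2,-449.0])-p)@y, "yaw",ph)
E
```

```text
t 28.9 at [ 529.  -448.6  -15. ] phi -0.1191 z [ 0.    -0.001 -1.   ] F [1.  0.1 3.7] M [ 0.04 -0.06  0.04] w 60.9 q [-0.85  0.57  1.64 -0.    0.93 -0.73]
center offset along particle y from TCP: 0.0574863044213948 yaw -0.11903234368227551
```

View pics/s28.png

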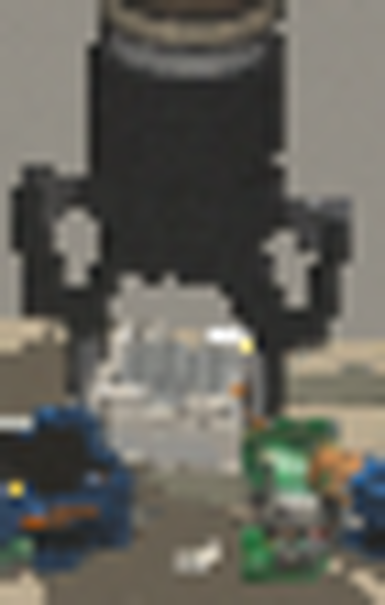

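```bash
python3 - <<'E'
from h import *
go(610.5,-151.7,100,0); go(610.5,-151.7,46,0)
E
```

```text
t 28.95 at [ 529.  -448.6  -14.9] phi -0.119 F [ 1.8 -0.3  3.8] w 60.9
  shift [ 304.4   45.7 -115.1] rot [ 0.0005  0.0005 -0.119 ] rows>= 7
  q6 ~ -0.4
t 28.95 at [ 529.  -448.6  -14.9] phi -0.119 F [ 1.8 -0.3  3.8] w 60.9
  shift [304.4  45.7 -61.1] rot [ 0.0005  0.0005 -0.119 ] rows>= 7
  q6 ~ -0.4
```

>>> {"op": "play_rows", "data": {"plan": [{"x":0,"y":0,"z":-30,"wx":0,"wy":0,"wz":0},{"x":0,"y":0,"z":-70,"wx":0,"wy":0,"wz":0},{"x":35,"y":5,"z":-110,"wx":0,"wy":0,"wz":-0.02},{"x":80,"y":12,"z":-115,"wx":0,"wy":0,"wz":-0.04},{"x":125,"y":19,"z":-115,"wx":0,"wy":0,"wz":-0.06},{"x":170,"y":26,"z":-115,"wx":0,"wy":0,"wz":-0.08},{"x":215,"y":33,"z":-115,"wx":0,"wy":0,"wz":-0.1},{"x":260,"y":40,"z":-115,"wx":0,"wy":0,"wz":-0.119},{"x":304,"y":46,"z":-115,"wx":0,"wy":0,"wz":-0.119},{"x":304,"y":46,"z":-115,"wx":0,"wy":0,"wz":-0.119}]}}

```text
t: 29.95
tool_pos: [610.6, -146.6, 98.9]
tool_rot: [0.705, 0.709, 0.0, -0.001]
wrist_force: [0.1, 0.2, -1.1]
gripper_width: 61.3
```

>>> {"op": "play_rows", "data": {"plan": [{"x":0,"y":0,"z":0,"wx":0,"wy":0,"wz":0},{"x":0,"y":0,"z":0,"wx":0,"wy":0,"wz":0}]}}

```text
t: 30.15
tool_pos: [610.0, -146.6, 98.2]
tool_rot: [0.705, 0.709, -0.0, -0.002]
wrist_force: [0.0, -0.3, -1.6]
gripper_width: 61.0
```

```bash
python3 - <<'E'
from h import *
stat();go(610.5,-151.7,50,0)
s=snap("side");crop(s,240,290,190,260,"s29.png",8.5)
E
```

```text
t 30.15 at [ 610.  -146.6   98.2] phi 0.0057 z [-0.003  0.002 -1.   ] F [ 0.  -0.3 -1.6] M [-0.    0.02 -0.  ] w 61.0 q [-0.4   0.3   1.78  0.    1.07 -0.4 ]
t 30.15 at [ 610.  -146.6   98.2] phi 0.0057 F [ 0.  -0.3 -1.6] w 61.0
  shift [-5.2  0.6 48.2] rot [-0.003  -0.0024  0.0057] rows>= 1
  q6 ~ -0.4
```

View pics/s29.png

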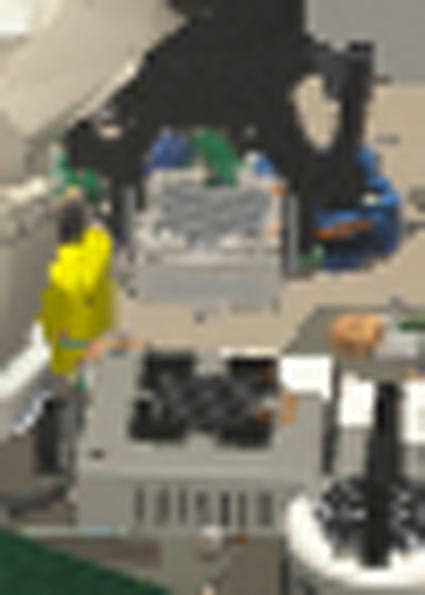

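```bash
python3 - <<'E'
from h import *
s=snap("side");crop(s,250,280,225,248,"s30.png",24)
g=cv2.cvtColor(s["frame"],cv2.COLOR_RGB2GRAY)
for row in range(231,243): print(row, g[row,252:278].tolist())
E
```

```text
231 [150, 114, 119, 154, 148, 90, 94, 110, 108, 104, 107, 157, 158, 158, 162, 187, 183, 217, 207, 202, 191, 132, 134, 134, 135, 136]
232 [155, 156, 156, 152, 116, 43, 44, 41, 38, 41, 57, 125, 154, 148, 115, 39, 39, 39, 42, 40, 108, 248, 248, 248, 248, 248]
233 [155, 154, 154, 152, 115, 41, 40, 43, 41, 42, 64, 151, 151, 148, 112, 41, 37, 36, 41, 53, 111, 248, 248, 248, 248, 247]
234 [153, 154, 154, 150, 88, 39, 45, 80, 57, 45, 60, 81, 84, 66, 82, 56, 49, 58, 56, 54, 105, 246, 246, 248, 248, 248]
235 [155, 155, 154, 149, 89, 48, 46, 68, 67, 60, 58, 57, 60, 57, 51, 68, 80, 58, 39, 46, 78, 152, 171, 247, 246, 247]
236 [155, 153, 155, 149, 121, 115, 64, 61, 79, 57, 44, 62, 79, 58, 42, 59, 78, 67, 65, 94, 101, 143, 143, 154, 152, 168]
237 [155, 154, 151, 114, 40, 47, 83, 57, 67, 59, 57, 58, 58, 60, 59, 57, 50, 81, 99, 151, 150, 141, 134, 154, 155, 151]
238 [154, 154, 151, 116, 41, 46, 82, 44, 63, 75, 56, 43, 60, 77, 55, 43, 59, 80, 92, 85, 121, 143, 144, 153, 153, 147]
239 [155, 153, 150, 87, 39, 41, 55, 40, 55, 43, 60, 57, 56, 57, 57, 56, 53, 38, 52, 63, 120, 133, 145, 152, 153, 146]
240 [155, 155, 148, 61, 40, 39, 40, 39, 40, 46, 79, 64, 51, 57, 43, 38, 39, 37, 39, 56, 125, 153, 154, 153, 153, 144]
241 [155, 155, 151, 92, 54, 52, 46, 49, 48, 74, 128, 143, 122, 87, 42, 42, 38, 36, 38, 65, 154, 153, 154, 154, 154, 137]
242 [154, 155, 155, 154, 155, 153, 122, 124, 123, 125, 155, 155, 151, 120, 95, 95, 70, 69, 73, 102, 156, 153, 155, 153, 152, 135]
```

View pics/s30.png

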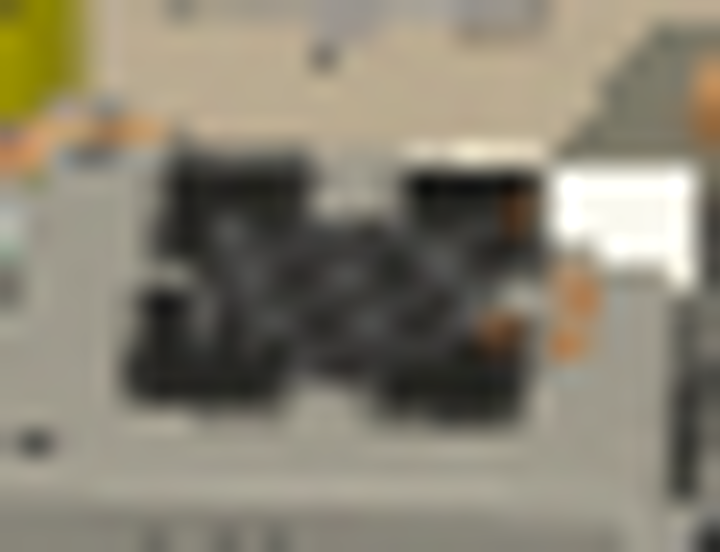

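```bash
python3 - <<'E'
from h import *
s=snap("side")
for P in([612,-121,50],[612,-124,50],[612,-180,52],[612,-175,52]): 
    a=proj(s,[P,[P[0]-10,P[1],P[2]]]); print(P,a.round(2).tolist())
# held particle: body edges
g=cv2.cvtColor(s["frame"],cv2.COLOR_RGB2GRAY)
print(r.get_state()["tool_pos"])
for row in range(219,227): print(row, g[row,252:278].tolist())
tp=r.get_state()["tool_pos"]
print(proj(s,[[tp[0],tp[1]+31,tp[2]+15+z] for z in(6,18,30)]))
E
```

```text
[612, -121, 50] [[263.24, 240.71], [265.9, 240.87]]
[612, -124, 50] [[263.33, 240.25], [265.99, 240.42]]
[612, -180, 52] [[265.06, 231.62], [267.64, 231.77]]
[612, -175, 52] [[264.91, 232.33], [267.5, 232.48]]
[ 610.2658061  -147.84326865   98.70962628]
219 [183, 106, 125, 116, 160, 191, 185, 154, 153, 152, 163, 171, 170, 169, 159, 152, 152, 152, 142, 152, 139, 67, 110, 51, 63, 113]
220 [158, 134, 151, 110, 153, 152, 156, 169, 167, 134, 176, 178, 183, 187, 180, 162, 165, 173, 164, 172, 174, 95, 110, 84, 85, 92]
221 [133, 133, 142, 142, 156, 153, 153, 153, 151, 153, 153, 153, 151, 153, 154, 153, 153, 151, 145, 144, 130, 130, 103, 90, 82, 87]
222 [122, 128, 118, 130, 155, 154, 151, 149, 149, 149, 155, 149, 150, 151, 155, 150, 151, 151, 151, 151, 131, 103, 104, 105, 113, 172]
223 [125, 144, 119, 146, 154, 152, 150, 147, 148, 138, 148, 149, 150, 148, 149, 148, 148, 149, 150, 151, 137, 155, 173, 174, 174, 172]
224 [123, 148, 167, 107, 153, 150, 151, 149, 149, 149, 149, 148, 149, 148, 147, 147, 147, 149, 150, 150, 138, 173, 172, 171, 172, 173]
225 [121, 145, 173, 172, 152, 136, 151, 154, 155, 156, 153, 150, 153, 153, 148, 158, 163, 164, 163, 152, 155, 171, 171, 172, 173, 170]
226 [120, 145, 174, 174, 175, 172, 173, 173, 172, 171, 171, 151, 155, 160, 171, 173, 171, 171, 169, 148, 172, 172, 170, 171, 164, 119]
[[263.52124298 225.52584917]
 [263.51283376 222.72147792]
 [263.50435442 219.89372548]]
```

```bash
python3 - <<'E'
from h import *
go(611.5,-151.7,42,0)
E
```

```text
t 30.3 at [ 610.3 -147.8   98.7] phi 0.004 F [ 0.6 -0.1 -0.7] w 61.4
  shift [-4.   1.3 56.7] rot [-0.0019 -0.0019  0.004 ] rows>= 2
  q6 ~ -0.4
```

>>> {"op": "play_rows", "data": {"plan": [{"x":-4,"y":1.3,"z":20,"wx":-0.002,"wy":-0.002,"wz":0.004},{"x":-4,"y":1.3,"z":40,"wx":-0.002,"wy":-0.002,"wz":0.004},{"x":-4,"y":1.3,"z":53,"wx":-0.002,"wy":-0.002,"wz":0.004},{"x":-4,"y":1.3,"z":56,"wx":-0.002,"wy":-0.002,"wz":0.004},{"x":-4,"y":1.3,"z":56,"wx":-0.002,"wy":-0.002,"wz":0.004}]}}

```text
t: 30.8
tool_pos: [611.1, -152.1, 42.2]
tool_rot: [0.707, 0.707, -0.0, -0.0]
wrist_force: [-0.8, 0.0, -1.2]
gripper_width: 61.0
```

```bash
python3 - <<'E'
from h import *
go(612,-151.7,38,0)
E
```

```text
t 30.8 at [ 611.1 -152.1   42.2] phi -0.0008 F [-0.8  0.  -1.2] w 61.0
  shift [0.4 0.9 4.2] rot [-0.0009 -0.0003 -0.0008] rows>= 1
  q6 ~ -0.4
```

>>> {"op": "play_rows", "data": {"plan": [{"x":0.4,"y":0.9,"z":2,"wx":0,"wy":0,"wz":0},{"x":0.4,"y":0.9,"z":4,"wx":0,"wy":0,"wz":0},{"x":0.4,"y":0.9,"z":6,"wx":0,"wy":0,"wz":0},{"x":0.4,"y":0.9,"z":6,"wx":0,"wy":0,"wz":0}]}}

```text
t: 31.2
tool_pos: [612.0, -151.6, 36.2]
tool_rot: [0.707, 0.707, -0.0, -0.0]
wrist_force: [0.1, 0.3, -1.4]
gripper_width: 61.0
```

>>> {"op": "play_rows", "data": {"plan": [{"x":0,"y":0,"z":2,"wx":0,"wy":0,"wz":0},{"x":0,"y":0,"z":2,"wx":0,"wy":0,"wz":0}]}}

```text
t: 31.4
tool_pos: [612.4, -151.6, 34.5]
tool_rot: [0.707, 0.707, -0.0, -0.0]
wrist_force: [0.2, -0.2, 0.2]
gripper_width: 61.3
```

>>> {"op": "play_rows", "data": {"plan": [{"x":0,"y":0,"z":1.5,"wx":0,"wy":0,"wz":0},{"x":0,"y":0,"z":1.5,"wx":0,"wy":0,"wz":0}]}}

```text
t: 31.6
tool_pos: [613.0, -151.8, 33.3]
tool_rot: [0.707, 0.707, 0.0, 0.001]
wrist_force: [1.3, -0.3, 0.4]
gripper_width: 61.1
```

>>> {"op": "play_rows", "data": {"plan": [{"x":0,"y":0,"z":1.5,"wx":0,"wy":0,"wz":0},{"x":0,"y":0,"z":1.5,"wx":0,"wy":0,"wz":0}]}}

```text
t: 31.8
tool_pos: [613.5, -151.9, 32.0]
tool_rot: [0.707, 0.707, 0.001, 0.001]
wrist_force: [2.1, 0.0, 0.1]
gripper_width: 61.4
```

>>> {"op": "play_rows", "data": {"plan": [{"x":0,"y":1,"z":1,"wx":0,"wy":0,"wz":0},{"x":0,"y":1,"z":1,"wx":0,"wy":0,"wz":0}]}}

```text
t: 32.0
tool_pos: [614.1, -151.9, 31.1]
tool_rot: [0.707, 0.707, 0.0, 0.001]
wrist_force: [-1.0, 0.8, 2.5]
gripper_width: 61.1
```

>>> {"op": "play_rows", "data": {"plan": [{"x":0,"y":0.5,"z":1.5,"wx":0,"wy":0,"wz":0},{"x":0,"y":0.5,"z":1.5,"wx":0,"wy":0,"wz":0}]}}

```text
t: 32.2
tool_pos: [614.1, -151.9, 31.0]
tool_rot: [0.707, 0.707, -0.0, -0.0]
wrist_force: [-6.4, 1.5, 9.0]
gripper_width: 61.0
```

>>> {"op": "play_rows", "data": {"plan": [{"x":0,"y":0,"z":-1.5,"wx":0,"wy":0,"wz":0},{"x":0,"y":0,"z":-1.5,"wx":0,"wy":0,"wz":0}]}}

```text
t: 32.4
tool_pos: [614.0, -151.8, 32.4]
tool_rot: [0.707, 0.707, -0.0, -0.0]
wrist_force: [-0.3, -0.4, 0.0]
gripper_width: 60.9
```

>>> {"op": "play_rows", "data": {"plan": [{"x":0,"y":1.2,"z":0,"wx":0,"wy":0,"wz":0},{"x":0,"y":1.2,"z":0,"wx":0,"wy":0,"wz":0}]}}

```text
t: 32.6
tool_pos: [614.9, -151.7, 31.8]
tool_rot: [0.707, 0.707, -0.001, -0.001]
wrist_force: [-0.1, 1.1, -2.1]
gripper_width: 61.3
```

>>> {"op": "play_rows", "data": {"plan": [{"x":0,"y":1,"z":0,"wx":0,"wy":0,"wz":0},{"x":0,"y":1,"z":0,"wx":0,"wy":0,"wz":0}]}}

```text
t: 32.8
tool_pos: [615.1, -151.6, 31.3]
tool_rot: [0.707, 0.707, -0.001, -0.002]
wrist_force: [-3.6, -0.2, -0.2]
gripper_width: 61.4
```

>>> {"op": "play_rows", "data": {"plan": [{"x":0,"y":-2,"z":0,"wx":0,"wy":0,"wz":0},{"x":0,"y":-2,"z":0,"wx":0,"wy":0,"wz":0}]}}

```text
t: 33.0
tool_pos: [613.6, -151.7, 31.3]
tool_rot: [0.707, 0.707, -0.001, -0.001]
wrist_force: [0.5, -0.1, -0.8]
gripper_width: 60.8
```

>>> {"op": "play_rows", "data": {"plan": [{"x":0,"y":-1.2,"z":0,"wx":0,"wy":0,"wz":0},{"x":0,"y":-1.2,"z":0,"wx":0,"wy":0,"wz":0}]}}

```text
t: 33.2
tool_pos: [613.4, -151.7, 31.6]
tool_rot: [0.707, 0.707, 0.0, 0.0]
wrist_force: [4.1, 0.3, -2.6]
gripper_width: 61.4
```

>>> {"op": "play_rows", "data": {"plan": [{"x":0,"y":-1.2,"z":0,"wx":0,"wy":0,"wz":0},{"x":0,"y":-1.2,"z":0,"wx":0,"wy":0,"wz":0}]}}

```text
t: 33.4
tool_pos: [613.3, -151.8, 32.1]
tool_rot: [0.707, 0.707, 0.001, 0.001]
wrist_force: [5.5, 1.3, -1.9]
gripper_width: 61.4
```

>>> {"op": "play_rows", "data": {"plan": [{"x":0,"y":1,"z":0,"wx":0,"wy":0,"wz":0},{"x":0,"y":1,"z":1.5,"wx":0,"wy":0,"wz":0},{"x":0,"y":1,"z":1.5,"wx":0,"wy":0,"wz":0}]}}

```text
t: 33.7
tool_pos: [613.8, -151.9, 31.1]
tool_rot: [0.707, 0.707, 0.0, 0.001]
wrist_force: [-0.3, 1.2, 3.2]
gripper_width: 61.3
```

>>> {"op": "play_rows", "data": {"plan": [{"x":0,"y":0,"z":0,"wx":0,"wy":0,"wz":0},{"x":0,"y":0,"z":0,"wx":0,"wy":0,"wz":0},{"x":0,"y":0,"z":0,"wx":0,"wy":0,"wz":0},{"x":0,"y":0,"z":-20,"wx":0,"wy":0,"wz":0},{"x":0,"y":0,"z":-60,"wx":0,"wy":0,"wz":0},{"x":0,"y":0,"z":-80,"wx":0,"wy":0,"wz":0}], "grip": 100}}

```text
t: 34.3
tool_pos: [614.8, -152.4, 114.0]
tool_rot: [0.707, 0.707, 0.001, 0.002]
wrist_force: [0.9, -0.4, 1.2]
gripper_width: 85.2
```

```bash
python3 - <<'E'
from h import *
stat()
s=snap("side");crop(s,245,285,210,250,"s31.png",14); crop(s,265,345,185,235,"s32.png",9)
t=snap("top");crop(t,330,410,170,250,"t32.png",7.5)
E
```

```text
t 34.3 at [ 614.8 -152.4  114. ] phi 0.0 z [ 0.005 -0.002 -1.   ] F [ 0.9 -0.4  1.2] M [ 0.01 -0.04  0.01] w 85.2 q [-0.4   0.28  1.76  0.    1.09 -0.4 ]
```

View pics/s31.png

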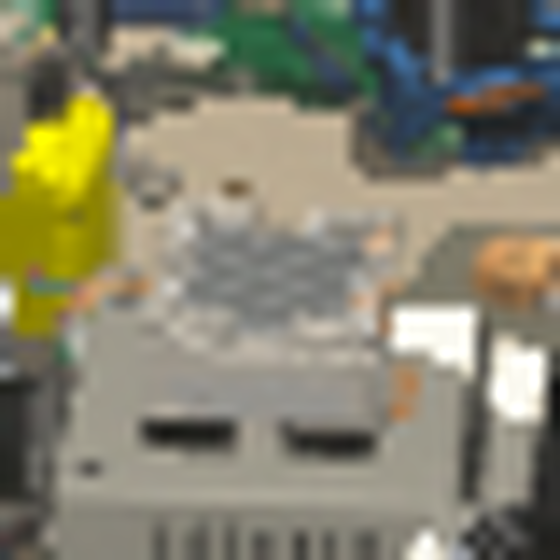

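View pics/s32.png

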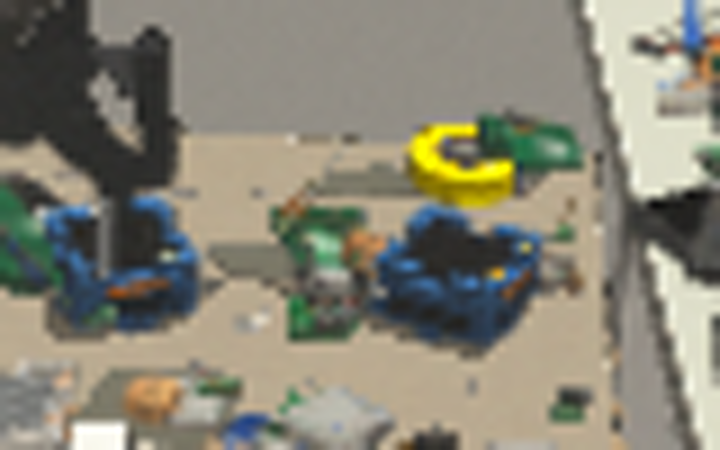

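View pics/t32.png

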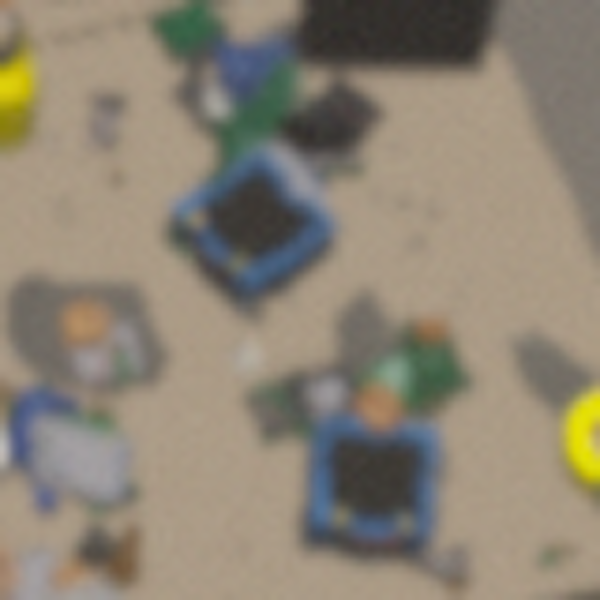

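```bash
python3 - <<'E'
from h import *
go(579,-371,50,.398)
t=snap("top"); print([(((proj(t,[[x,y,5]])[0]-[330,170])+.5)*7.5).round().tolist() for x,y in((625,-352),(533,-391),(598,-417),(560,-325))])
E
```

```text
t 34.4 at [ 616.2 -153.   115.6] phi 0.0001 F [-0.6  0.3  0.1] w 85.2
  shift [-217.8  -37.8   66. ] rot [ 0.008   0.0054 -0.3979] rows>= 5
  q6 ~ -1.11
[[183.0, 192.0], [311.0, 317.0], [315.0, 205.0], [175.0, 304.0]]
```

>>> {"op": "play_rows", "data": {"plan": [{"x":-30,"y":-5,"z":0,"wx":0,"wy":0,"wz":-0.08},{"x":-75,"y":-13,"z":10,"wx":0,"wy":0,"wz":-0.16},{"x":-120,"y":-21,"z":25,"wx":0.008,"wy":0.005,"wz":-0.24},{"x":-165,"y":-29,"z":40,"wx":0.008,"wy":0.005,"wz":-0.32},{"x":-205,"y":-36,"z":55,"wx":0.008,"wy":0.005,"wz":-0.398},{"x":-218,"y":-38,"z":66,"wx":0.008,"wy":0.005,"wz":-0.398},{"x":-218,"y":-38,"z":66,"wx":0.008,"wy":0.005,"wz":-0.398}]}}

```text
t: 35.15
tool_pos: [574.3, -370.5, 42.7]
tool_rot: [0.555, 0.832, 0.0, -0.006]
wrist_force: [-0.4, 0.2, -1.1]
gripper_width: 85.3
```

```bash
python3 - <<'E'
from h import *
stat();go(579,-371,-15,.398)
s=snap("side");crop(s,255,310,170,235,"s33.png",9)
t=snap("top");crop(t,330,400,170,230,"t33.png",9)
E
```

```text
t 35.15 at [ 574.3 -370.5   42.7] phi 0.3941 z [-0.009  0.006 -1.   ] F [-0.4  0.2 -1.1] M [-0.01 -0.01 -0.06] w 85.3 q [-0.72  0.48  1.65 -0.    1.02 -1.11]
t 35.15 at [ 574.3 -370.5   42.7] phi 0.3941 F [-0.4  0.2 -1.1] w 85.3
  shift [-2.8  4.5 57.6] rot [-0.0061 -0.0092 -0.0039] rows>= 2
  q6 ~ -1.11
```

View pics/s33.png

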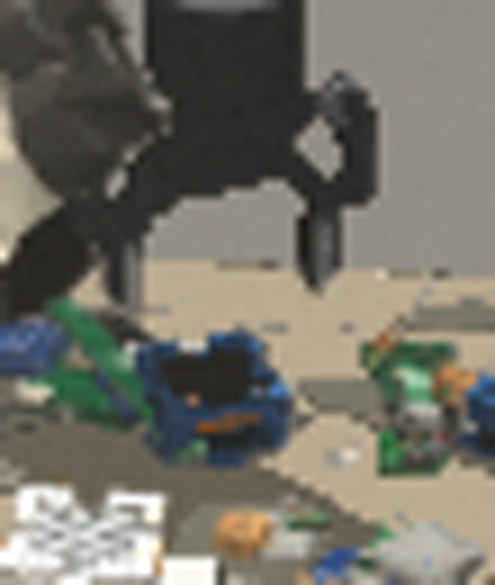

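View pics/t33.png

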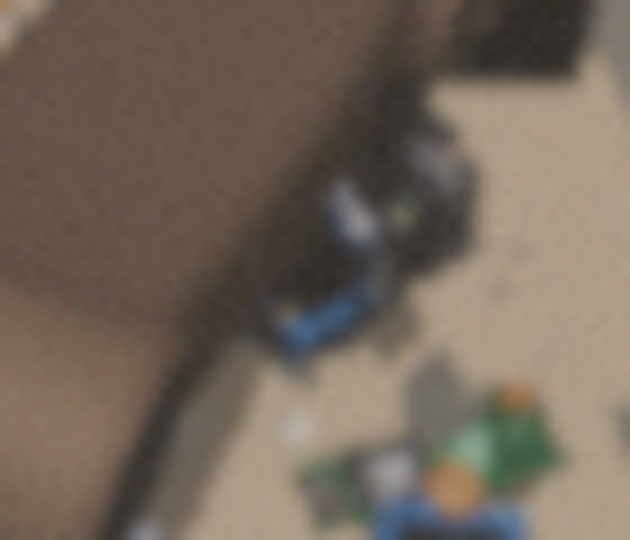

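>>> {"op": "play_rows", "data": {"plan": [{"x":-2.5,"y":4,"z":20,"wx":-0.006,"wy":-0.009,"wz":-0.004},{"x":-2.5,"y":4,"z":40,"wx":-0.006,"wy":-0.009,"wz":-0.004},{"x":-2.5,"y":4,"z":52,"wx":-0.006,"wy":-0.009,"wz":-0.004},{"x":-2.5,"y":4,"z":57,"wx":-0.006,"wy":-0.009,"wz":-0.004},{"x":-2.5,"y":4,"z":57,"wx":-0.006,"wy":-0.009,"wz":-0.004}]}}

```text
t: 35.75
tool_pos: [581.0, -368.2, -11.7]
tool_rot: [0.551, 0.834, 0.0, 0.001]
wrist_force: [0.1, 0.0, 0.2]
gripper_width: 85.3
```

>>> {"op": "play_rows", "data": {"plan": [{"x":0,"y":0,"z":0,"wx":0,"wy":0,"wz":0},{"x":0,"y":0,"z":0,"wx":0,"wy":0,"wz":0},{"x":0,"y":0,"z":0,"wx":0,"wy":0,"wz":0},{"x":0,"y":0,"z":0,"wx":0,"wy":0,"wz":0},{"x":0,"y":0,"z":0,"wx":0,"wy":0,"wz":0}], "grip": 0, "squeeze": 40}}

```text
t: 36.25
tool_pos: [582.0, -369.0, -10.1]
tool_rot: [0.552, 0.834, 0.0, 0.003]
wrist_force: [-0.1, 0.6, 5.8]
gripper_width: 61.2
```

```bash
python3 - <<'E'
from h import *
stat()
s=snap("side");crop(s,255,310,170,235,"s34.png",9)
E
```

```text
t 36.25 at [ 582.  -369.   -10.1] phi 0.4025 z [ 0.005 -0.003 -1.   ] F [-0.1  0.6  5.8] M [ 0.14 -0.04  0.07] w 61.2 q [-0.71  0.55  1.66  0.    0.93 -1.12]
```

View pics/s34.png

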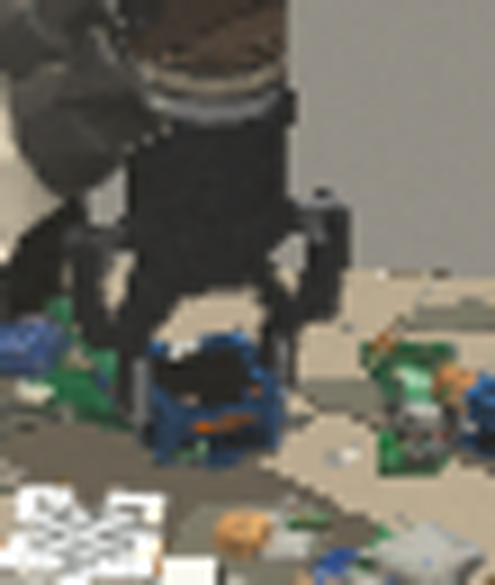

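>>> {"op": "play_rows", "data": {"plan": [{"x":0,"y":0,"z":0,"wx":0,"wy":0,"wz":0},{"x":0,"y":0,"z":0,"wx":0,"wy":0,"wz":0},{"x":0,"y":0,"z":0,"wx":0,"wy":0,"wz":0},{"x":0,"y":0,"z":-30,"wx":0,"wy":0,"wz":0},{"x":0,"y":0,"z":-60,"wx":0,"wy":0,"wz":0.05},{"x":0,"y":0,"z":-60,"wx":0,"wy":0,"wz":0.2},{"x":0,"y":0,"z":-60,"wx":0,"wy":0,"wz":0.35},{"x":0,"y":0,"z":-60,"wx":0,"wy":0,"wz":0.5},{"x":0,"y":0,"z":-60,"wx":0,"wy":0,"wz":0.65},{"x":0,"y":0,"z":-60,"wx":0,"wy":0,"wz":0.8}], "grip": 100}}

```text
t: 37.3
tool_pos: [581.3, -368.5, 49.2]
tool_rot: [0.835, 0.551, 0.001, 0.002]
wrist_force: [-0.9, -0.9, -0.8]
gripper_width: 85.5
```

```bash
python3 - <<'E'
from h import *
stat();go(582,-369,45,-1.1683)
E
```

```text
t 37.3 at [ 581.3 -368.5   49.2] phi -0.4038 z [ 0.004 -0.002 -1.   ] F [-0.9 -0.9 -0.8] M [ 0.02 -0.    0.01] w 85.5 q [-0.71  0.47  1.65  0.    1.02 -0.31]
t 37.3 at [ 581.3 -368.5   49.2] phi -0.4038 F [-0.9 -0.9 -0.8] w 85.5
  shift [-0.2  0.9  4.2] rot [ 0.0041 -0.0012  0.7645] rows>= 6
  q6 ~ 0.46
```

>>> {"op": "play_rows", "data": {"plan": [{"x":0,"y":1,"z":0,"wx":0,"wy":0,"wz":0.15},{"x":0,"y":1,"z":0,"wx":0,"wy":0,"wz":0.3},{"x":0,"y":1,"z":0,"wx":0,"wy":0,"wz":0.45},{"x":0,"y":1,"z":0,"wx":0,"wy":0,"wz":0.6},{"x":0,"y":1,"z":0,"wx":0.004,"wy":-0.001,"wz":0.7645},{"x":0,"y":1,"z":0,"wx":0.004,"wy":-0.001,"wz":0.7645},{"x":0,"y":1,"z":4,"wx":0.004,"wy":-0.001,"wz":0.7645}]}}

```text
t: 38.0
tool_pos: [582.4, -369.1, 45.4]
tool_rot: [0.98, 0.201, 0.0, 0.0]
wrist_force: [-0.8, -1.3, 0.7]
gripper_width: 85.3
```

```bash
python3 - <<'E'
from h import *
stat();go(582,-369,-14,-1.1683)
s=snap("side");crop(s,255,310,170,235,"s35.png",9)
t=snap("top");crop(t,330,400,170,230,"t35.png",9)
E
```

```text
t 38.0 at [ 582.4 -369.1   45.4] phi -1.1658 z [ 0.001 -0.001 -1.   ] F [-0.8 -1.3  0.7] M [ 0.02 -0.02 -0.03] w 85.3 q [-0.71  0.48  1.64  0.    1.02  0.45]
t 38.0 at [ 582.4 -369.1   45.4] phi -1.1658 F [-0.8 -1.3  0.7] w 85.3
  shift [-0.3 -0.3 59.4] rot [ 0.0008 -0.0005  0.0025] rows>= 2
  q6 ~ 0.46
```

View pics/s35.png

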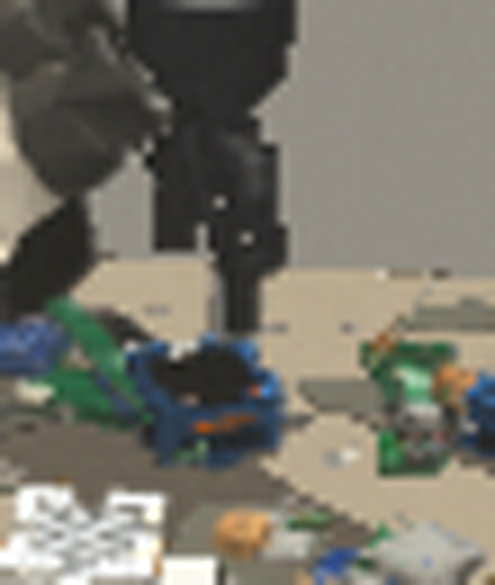

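View pics/t35.png

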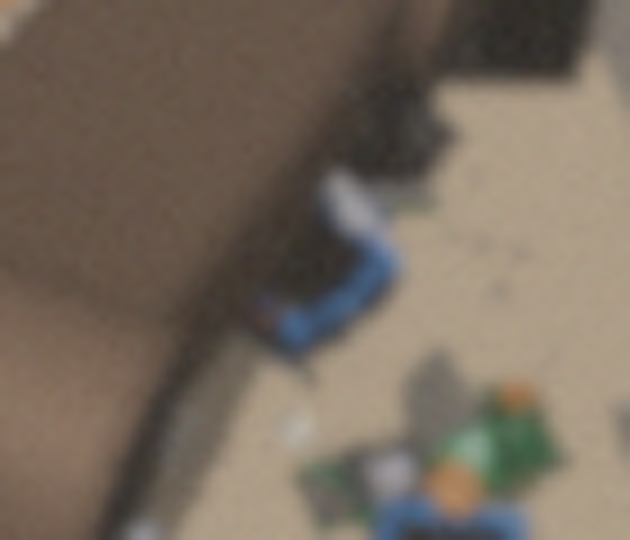

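>>> {"op": "play_rows", "data": {"plan": [{"x":0,"y":0,"z":20,"wx":0,"wy":0,"wz":0.002},{"x":0,"y":0,"z":38,"wx":0,"wy":0,"wz":0.002},{"x":0,"y":0,"z":50,"wx":0,"wy":0,"wz":0.002},{"x":0,"y":0,"z":59,"wx":0,"wy":0,"wz":0.002},{"x":0,"y":0,"z":59,"wx":0,"wy":0,"wz":0.002}]}}

```text
t: 38.6
tool_pos: [580.4, -367.5, -17.2]
tool_rot: [0.98, 0.2, -0.002, -0.002]
wrist_force: [-0.3, -0.2, -0.3]
gripper_width: 85.2
```

>>> {"op": "play_rows", "data": {"plan": [{"x":0,"y":0,"z":0,"wx":0,"wy":0,"wz":0},{"x":0,"y":0,"z":0,"wx":0,"wy":0,"wz":0},{"x":0,"y":0,"z":0,"wx":0,"wy":0,"wz":0},{"x":0,"y":0,"z":0,"wx":0,"wy":0,"wz":0},{"x":0,"y":0,"z":0,"wx":0,"wy":0,"wz":0}], "grip": 0, "squeeze": 40}}

```text
t: 39.1
tool_pos: [580.9, -367.9, -16.3]
tool_rot: [0.98, 0.2, -0.001, -0.001]
wrist_force: [0.1, -0.2, 2.6]
gripper_width: 61.5
```

```bash
python3 - <<'E'
from h import *
stat()
st=r.get_state(); p=st["tool_pos"][:2]; ph=phi_(st)
# axes: yaw=ph
y=np.array([-np.sin(ph),np.cos(ph)]); off=(np.array([582.0,-369.0])-p)@y; print("off",off)
# seat (614.2,-151.7): final tcp = seat - off*y0 where yaw 0: y0=(0,1)
go(614.2,-151.7-off,130,0)
E
```

```text
t 39.1 at [ 580.9 -367.9  -16.3] phi -1.168 z [-0.003  0.002 -1.   ] F [ 0.1 -0.2  2.6] M [-0.    0.01  0.01] w 61.5 q [-0.71  0.56  1.65  0.    0.93  0.46]
off 0.5614977624655635
t 39.1 at [ 580.9 -367.9  -16.3] phi -1.168 F [ 0.1 -0.2  2.6] w 61.5
  shift [ 114.9 -185.8 -145.8] rot [-3.800e-03 -6.000e-04 -1.168e+00] rows>= 8
  q6 ~ -0.4
```

>>> {"op": "play_rows", "data": {"plan": [{"x":0,"y":0,"z":-40,"wx":0,"wy":0,"wz":0},{"x":0,"y":0,"z":-85,"wx":0,"wy":0,"wz":-0.05},{"x":5,"y":-10,"z":-130,"wx":0,"wy":0,"wz":-0.2},{"x":25,"y":-40,"z":-145,"wx":0,"wy":0,"wz":-0.35},{"x":47,"y":-75,"z":-145,"wx":0,"wy":0,"wz":-0.5},{"x":68,"y":-110,"z":-145,"wx":0,"wy":0,"wz":-0.65},{"x":90,"y":-145,"z":-145,"wx":0,"wy":0,"wz":-0.8},{"x":110,"y":-178,"z":-145,"wx":0,"wy":0,"wz":-0.95},{"x":115,"y":-186,"z":-145,"wx":-0.004,"wy":0,"wz":-1.1},{"x":115,"y":-186,"z":-145,"wx":-0.004,"wy":0,"wz":-1.168}]}}

```text
t: 40.1
tool_pos: [613.9, -149.3, 128.7]
tool_rot: [0.704, 0.71, 0.0, -0.001]
wrist_force: [-0.5, -1.4, -0.8]
gripper_width: 61.3
```

```bash
python3 - <<'E'
from h import *
stat()
go(614.2,-152.3,85,0)
s=snap("side");crop(s,240,290,190,260,"s36.png",8.5)
E
```

```text
t 40.1 at [ 613.9 -149.3  128.7] phi 0.0075 z [-0.001  0.001 -1.   ] F [-0.5 -1.4 -0.8] M [-0.02 -0.06  0.02] w 61.3 q [-0.4   0.27  1.75  0.    1.12 -0.41]
t 40.1 at [ 613.9 -149.3  128.7] phi 0.0075 F [-0.5 -1.4 -0.8] w 61.3
  shift [-3.   0.3 43.7] rot [-0.0007 -0.0012  0.0075] rows>= 1
  q6 ~ -0.4
```

View pics/s36.png

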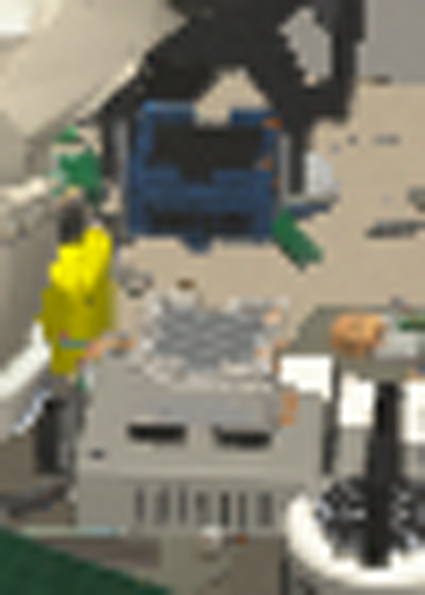

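>>> {"op": "play_rows", "data": {"plan": [{"x":-3,"y":0.3,"z":25,"wx":0,"wy":-0.001,"wz":0.0075},{"x":-3,"y":0.3,"z":45,"wx":0,"wy":-0.001,"wz":0.0075},{"x":-3,"y":0.3,"z":54,"wx":0,"wy":-0.001,"wz":0.0075},{"x":-3,"y":0.3,"z":55,"wx":0,"wy":-0.001,"wz":0.0075},{"x":-3,"y":0.3,"z":55,"wx":0,"wy":-0.001,"wz":0.0075}]}}

```text
t: 40.65
tool_pos: [614.4, -153.6, 74.1]
tool_rot: [0.707, 0.707, -0.0, 0.0]
wrist_force: [-0.2, 0.5, -0.8]
gripper_width: 61.2
```

```bash
python3 - <<'E'
from h import *
go(614.2,-152.3,67,0)
E
```

```text
t 40.65 at [ 614.4 -153.6   74.1] phi -0.001 F [-0.2  0.5 -0.8] w 61.2
  shift [ 1.3 -0.2  7.1] rot [-0.0002  0.0003 -0.001 ] rows>= 1
  q6 ~ -0.4
```

>>> {"op": "play_rows", "data": {"plan": [{"x":1.3,"y":-0.2,"z":2,"wx":0,"wy":0,"wz":-0.001},{"x":1.3,"y":-0.2,"z":4,"wx":0,"wy":0,"wz":-0.001},{"x":1.3,"y":-0.2,"z":6,"wx":0,"wy":0,"wz":-0.001},{"x":1.3,"y":-0.2,"z":7,"wx":0,"wy":0,"wz":-0.001},{"x":1.3,"y":-0.2,"z":8,"wx":0,"wy":0,"wz":-0.001},{"x":1.3,"y":-0.2,"z":8,"wx":0,"wy":0,"wz":-0.001}]}}

```text
t: 41.25
tool_pos: [614.1, -152.2, 65.9]
tool_rot: [0.707, 0.707, -0.0, -0.0]
wrist_force: [0.2, 0.6, -0.8]
gripper_width: 61.1
```

>>> {"op": "play_rows", "data": {"plan": [{"x":0,"y":0,"z":2,"wx":0,"wy":0,"wz":0},{"x":0,"y":0,"z":2,"wx":0,"wy":0,"wz":0}]}}

```text
t: 41.45
tool_pos: [613.8, -152.2, 63.5]
tool_rot: [0.707, 0.707, -0.0, -0.0]
wrist_force: [0.6, 0.5, -0.8]
gripper_width: 61.2
```

>>> {"op": "play_rows", "data": {"plan": [{"x":0,"y":0,"z":2,"wx":0,"wy":0,"wz":0},{"x":0,"y":0,"z":2,"wx":0,"wy":0,"wz":0}]}}

```text
t: 41.65
tool_pos: [614.1, -152.3, 61.8]
tool_rot: [0.707, 0.707, -0.0, -0.0]
wrist_force: [1.1, 0.0, 0.6]
gripper_width: 61.2
```

Sliding in cleanly. A bit more to confirm it is home, then release.

>>> {"op": "play_rows", "data": {"plan": [{"x":0,"y":0,"z":1.5,"wx":0,"wy":0,"wz":0},{"x":0,"y":0,"z":1.5,"wx":0,"wy":0,"wz":0}]}}

```text
t: 41.85
tool_pos: [614.2, -152.3, 61.8]
tool_rot: [0.707, 0.707, -0.001, -0.0]
wrist_force: [-2.7, 1.4, 5.9]
gripper_width: 61.2
```

>>> {"op": "play_rows", "data": {"plan": [{"x":0,"y":0,"z":0,"wx":0,"wy":0,"wz":0},{"x":0,"y":0,"z":0,"wx":0,"wy":0,"wz":0},{"x":0,"y":0,"z":0,"wx":0,"wy":0,"wz":0},{"x":0,"y":0,"z":-20,"wx":0,"wy":0,"wz":0},{"x":0,"y":0,"z":-60,"wx":0,"wy":0,"wz":0},{"x":0,"y":0,"z":-70,"wx":0,"wy":0,"wz":0}], "grip": 100}}

```text
t: 42.45
tool_pos: [616.8, -153.3, 136.4]
tool_rot: [0.707, 0.707, 0.001, 0.003]
wrist_force: [0.4, 0.3, 1.5]
gripper_width: 85.1
```

```bash
python3 - <<'E'
from h import *
stat()
s=snap("side");crop(s,245,285,205,250,"s37.png",13); crop(s,265,345,185,235,"s38.png",9)
t=snap("top");crop(t,330,410,170,250,"t38.png",7.5)
E
```

```text
t 42.45 at [ 616.8 -153.3  136.4] phi 0.0001 z [ 0.006 -0.003 -1.   ] F [0.4 0.3 1.5] M [0.   0.03 0.02] w 85.1 q [-0.4   0.26  1.74 -0.    1.13 -0.4 ]
```

View pics/s37.png

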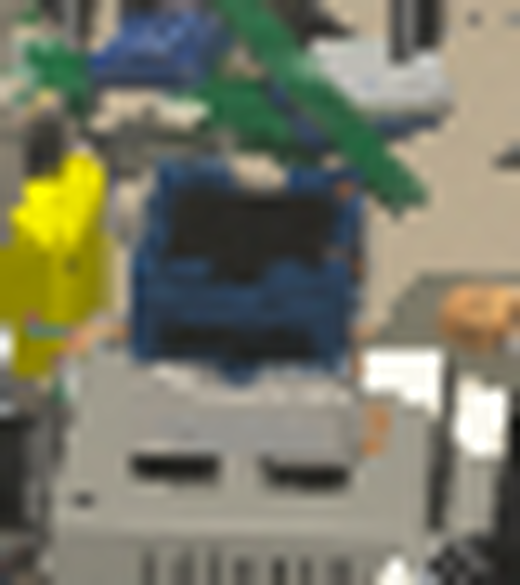

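View pics/s38.png

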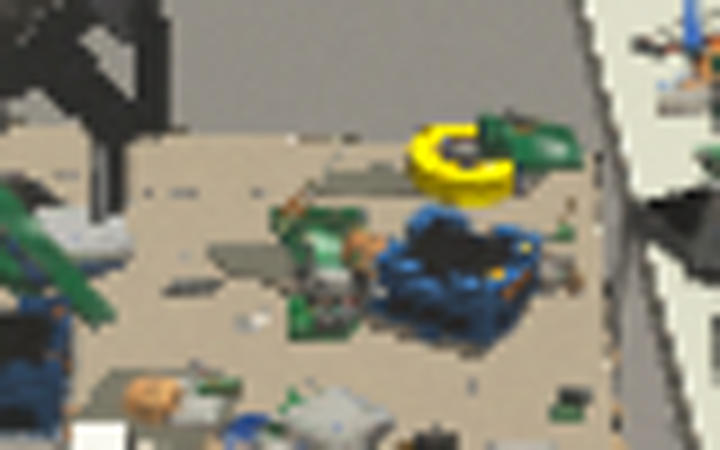

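View pics/t38.png

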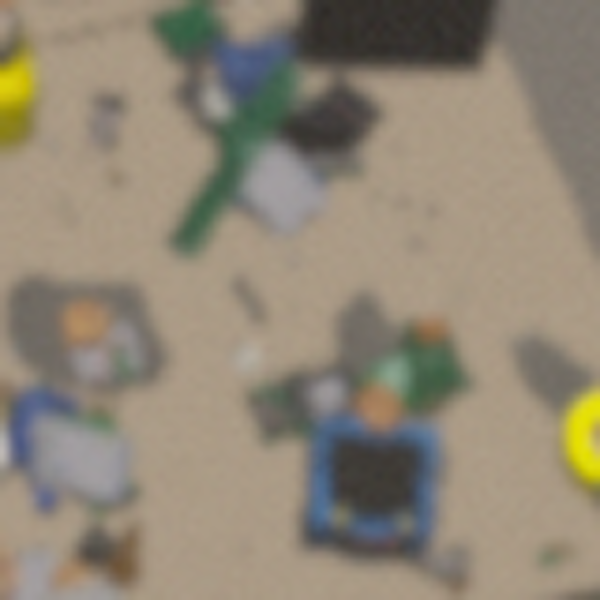

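```bash
python3 - <<'E'
from h import *
go(416,-379,50,1.122)
E
```

```text
t 42.55 at [ 615.9 -153.   134.5] phi 0.0002 F [ 0.1  0.1 -0.3] w 85.0
  shift [-225.8 -200.3   84.2] rot [ 0.0021  0.0043 -1.1218] rows>= 8
  q6 ~ -2.04
```

>>> {"op": "play_rows", "data": {"plan": [{"x":-30,"y":-27,"z":0,"wx":0,"wy":0,"wz":-0.14},{"x":-60,"y":-54,"z":0,"wx":0,"wy":0,"wz":-0.28},{"x":-90,"y":-81,"z":0,"wx":0,"wy":0,"wz":-0.42},{"x":-120,"y":-108,"z":10,"wx":0,"wy":0,"wz":-0.56},{"x":-150,"y":-135,"z":30,"wx":0.002,"wy":0.004,"wz":-0.7},{"x":-180,"y":-162,"z":50,"wx":0.002,"wy":0.004,"wz":-0.84},{"x":-210,"y":-186,"z":70,"wx":0.002,"wy":0.004,"wz":-0.98},{"x":-226,"y":-200,"z":84,"wx":0.002,"wy":0.004,"wz":-1.122},{"x":-226,"y":-200,"z":84,"wx":0.002,"wy":0.004,"wz":-1.122}]}}

```text
t: 43.45
tool_pos: [412.4, -378.4, 45.7]
tool_rot: [0.224, 0.975, 0.002, -0.003]
wrist_force: [0.0, 0.9, -0.1]
gripper_width: 85.4
```

```bash
python3 - <<'E'
from h import *
stat();go(416,-379,-15,1.122)
s=snap("side");crop(s,290,350,165,230,"s39.png",9)
t=snap("top");crop(t,350,410,190,250,"t39.png",9)
E
```

```text
t 43.45 at [ 412.4 -378.4   45.7] phi 1.1188 z [-0.005  0.006 -1.   ] F [ 0.   0.9 -0.1] M [ 0.01 -0.03  0.  ] w 85.4 q [-0.92  0.23  1.97 -0.    0.95 -2.04]
t 43.45 at [ 412.4 -378.4   45.7] phi 1.1188 F [ 0.   0.9 -0.1] w 85.4
  shift [-3.9  0.8 60.7] rot [ 0.0033 -0.0072 -0.0032] rows>= 2
  q6 ~ -2.04
```

View pics/s39.png

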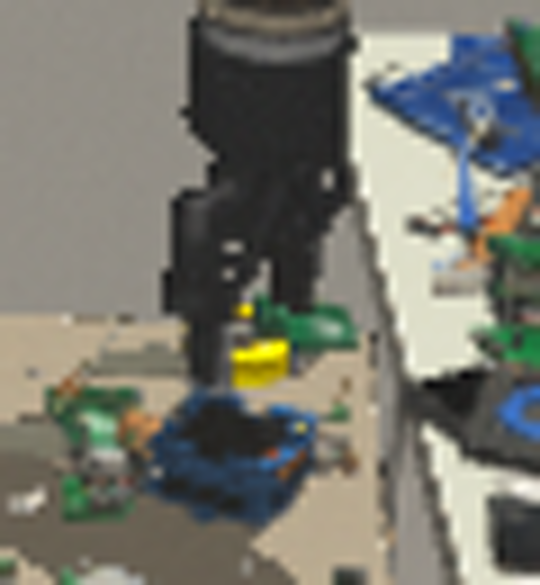

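View pics/t39.png

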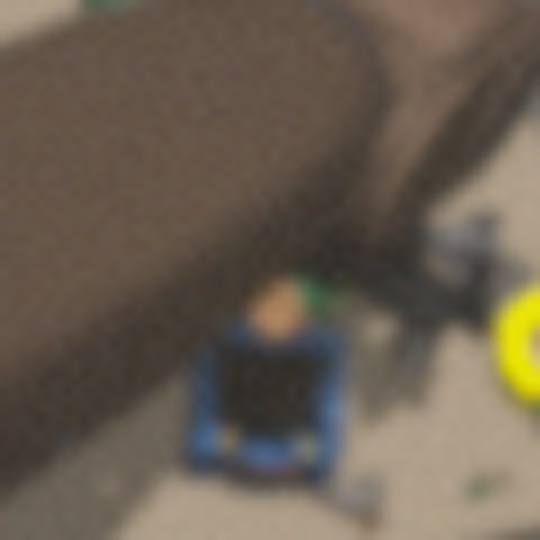

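>>> {"op": "play_rows", "data": {"plan": [{"x":-3.5,"y":0.8,"z":20,"wx":0.003,"wy":-0.007,"wz":-0.003},{"x":-3.5,"y":0.8,"z":40,"wx":0.003,"wy":-0.007,"wz":-0.003},{"x":-3.5,"y":0.8,"z":54,"wx":0.003,"wy":-0.007,"wz":-0.003},{"x":-3.5,"y":0.8,"z":60,"wx":0.003,"wy":-0.007,"wz":-0.003},{"x":-3.5,"y":0.8,"z":60,"wx":0.003,"wy":-0.007,"wz":-0.003}]}}

```text
t: 44.05
tool_pos: [419.0, -377.9, -12.1]
tool_rot: [0.223, 0.975, -0.001, 0.001]
wrist_force: [-0.6, -0.1, 0.6]
gripper_width: 85.3
```

```bash
python3 - <<'E'
from h import *
stat()
s=snap("side");crop(s,290,350,165,230,"s40.png",9)
t=snap("top");crop(t,350,410,190,250,"t40.png",9)
E
```

```text
t 44.05 at [ 419.  -377.9  -12.1] phi 1.1219 z [ 0.003 -0.002 -1.   ] F [-0.6 -0.1  0.6] M [ 0.06  0.06 -0.01] w 85.3 q [-0.91  0.33  1.98  0.    0.83 -2.04]
```

View pics/s40.png

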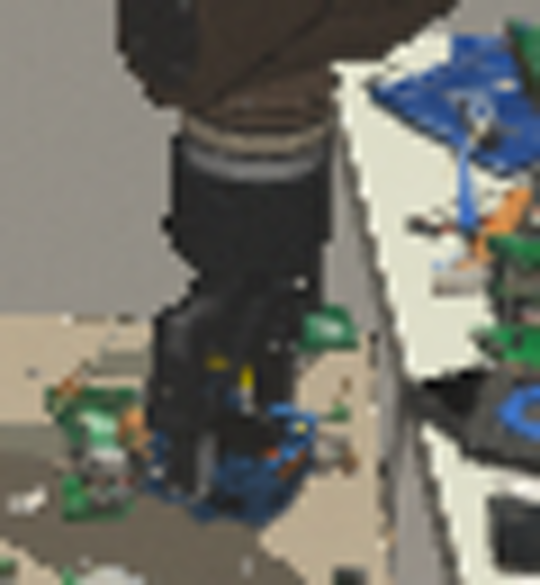

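View pics/t40.png

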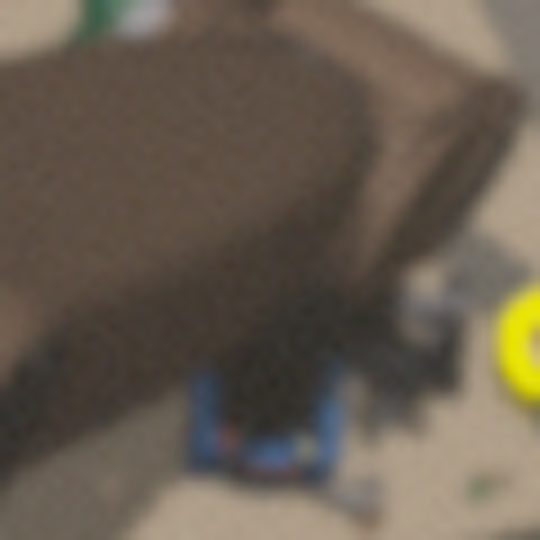

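>>> {"op": "play_rows", "data": {"plan": [{"x":0,"y":0,"z":3,"wx":0,"wy":0,"wz":0},{"x":0,"y":0,"z":3,"wx":0,"wy":0,"wz":0},{"x":0,"y":0,"z":3,"wx":0,"wy":0,"wz":0},{"x":0,"y":0,"z":3,"wx":0,"wy":0,"wz":0},{"x":0,"y":0,"z":3,"wx":0,"wy":0,"wz":0},{"x":0,"y":0,"z":3,"wx":0,"wy":0,"wz":0}], "grip": 0, "squeeze": 40}}

```text
t: 44.75
tool_pos: [420.2, -380.0, -12.7]
tool_rot: [0.223, 0.975, -0.002, 0.003]
wrist_force: [0.5, 0.0, 5.9]
gripper_width: 61.1
```

```bash
python3 - <<'E'
from h import *
stat()
s=snap("side");crop(s,290,350,165,230,"s41.png",9)
E
```

```text
t 44.75 at [ 420.2 -380.   -12.7] phi 1.1215 z [ 0.006 -0.006 -1.   ] F [0.5 0.  5.9] M [-0.06 -0.06  0.05] w 61.1 q [-0.91  0.33  1.97  0.    0.82 -2.04]
```

View pics/s41.png

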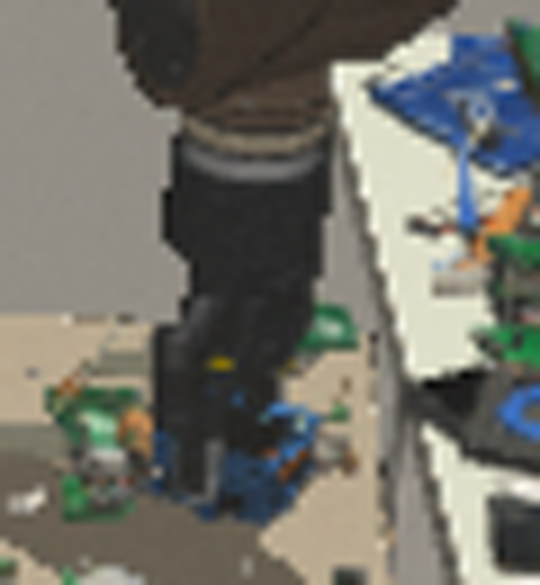

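>>> {"op": "play_rows", "data": {"plan": [{"x":0,"y":0,"z":0,"wx":0,"wy":0,"wz":0},{"x":0,"y":0,"z":0,"wx":0,"wy":0,"wz":0},{"x":0,"y":0,"z":0,"wx":0,"wy":0,"wz":0},{"x":0,"y":0,"z":-30,"wx":0,"wy":0,"wz":0},{"x":0,"y":0,"z":-60,"wx":0,"wy":0,"wz":0.05},{"x":0,"y":0,"z":-60,"wx":0,"wy":0,"wz":0.2},{"x":0,"y":0,"z":-60,"wx":0,"wy":0,"wz":0.35},{"x":0,"y":0,"z":-60,"wx":0,"wy":0,"wz":0.5},{"x":0,"y":0,"z":-60,"wx":0,"wy":0,"wz":0.65},{"x":0,"y":0,"z":-60,"wx":0,"wy":0,"wz":0.8}], "grip": 100}}

```text
t: 45.8
tool_pos: [419.5, -379.2, 46.7]
tool_rot: [0.587, 0.809, -0.0, 0.003]
wrist_force: [-0.2, 0.4, 0.4]
gripper_width: 85.5
```

```bash
python3 - <<'E'
from h import *
stat();go(418,-379,45,-0.4493)
E
```

```text
t 45.8 at [ 419.5 -379.2   46.7] phi 0.3154 z [ 0.005 -0.005 -1.   ] F [-0.2  0.4  0.4] M [-0.06 -0.02 -0.05] w 85.5 q [-0.91  0.24  1.96  0.    0.94 -1.23]
t 45.8 at [ 419.5 -379.2   46.7] phi 0.3154 F [-0.2  0.4  0.4] w 85.5
  shift [ 0.7 -1.3  1.7] rot [0.0054 0.0045 0.7646] rows>= 6
  q6 ~ -0.47
```

>>> {"op": "play_rows", "data": {"plan": [{"x":0.7,"y":-1.3,"z":0,"wx":0,"wy":0,"wz":0.15},{"x":0.7,"y":-1.3,"z":0,"wx":0,"wy":0,"wz":0.3},{"x":0.7,"y":-1.3,"z":0,"wx":0,"wy":0,"wz":0.45},{"x":0.7,"y":-1.3,"z":0,"wx":0.005,"wy":0.004,"wz":0.6},{"x":0.7,"y":-1.3,"z":0,"wx":0.005,"wy":0.004,"wz":0.7645},{"x":0.7,"y":-1.3,"z":0,"wx":0.005,"wy":0.004,"wz":0.7645},{"x":0.7,"y":-1.3,"z":0,"wx":0.005,"wy":0.004,"wz":0.7645}]}}

```text
t: 46.5
tool_pos: [417.8, -378.6, 46.3]
tool_rot: [0.846, 0.533, -0.0, -0.0]
wrist_force: [-0.4, 0.1, -0.0]
gripper_width: 85.3
```

```bash
python3 - <<'E'
from h import *
stat();go(418,-379,-15,-0.4493)
s=snap("side");crop(s,290,350,165,230,"s42.png",9)
E
```

```text
t 46.5 at [ 417.8 -378.6   46.3] phi -0.4467 z [-0.  0. -1.] F [-0.4  0.1 -0. ] M [-0.01  0.07 -0.  ] w 85.3 q [-0.92  0.24  1.96 -0.    0.94 -0.47]
t 46.5 at [ 417.8 -378.6   46.3] phi -0.4467 F [-0.4  0.1 -0. ] w 85.3
  shift [-0.2  0.4 61.3] rot [-0.0003 -0.0001  0.0026] rows>= 2
  q6 ~ -0.47
```

View pics/s42.png

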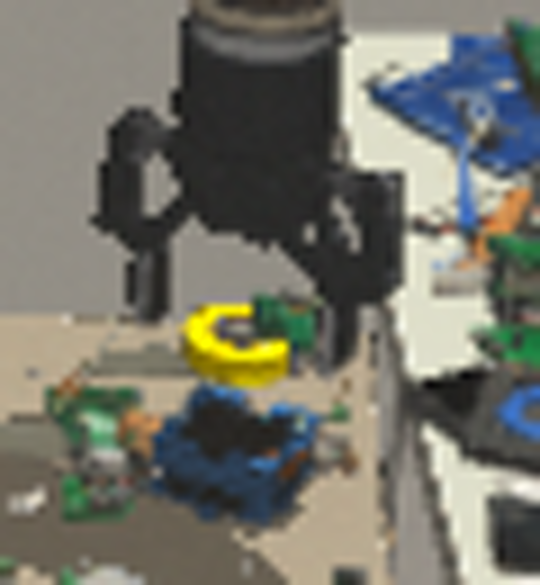

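>>> {"op": "play_rows", "data": {"plan": [{"x":0,"y":0.3,"z":20,"wx":0,"wy":0,"wz":0.0026},{"x":0,"y":0.3,"z":36,"wx":0,"wy":0,"wz":0.0026},{"x":0,"y":0.3,"z":46,"wx":0,"wy":0,"wz":0.0026},{"x":0,"y":0.3,"z":54,"wx":0,"wy":0,"wz":0.0026},{"x":0,"y":0.3,"z":60,"wx":0,"wy":0,"wz":0.0026},{"x":0,"y":0.3,"z":60,"wx":0,"wy":0,"wz":0.0026}]}}

```text
t: 47.15
tool_pos: [417.7, -378.3, -14.6]
tool_rot: [0.847, 0.532, -0.0, -0.001]
wrist_force: [0.8, 0.6, -0.3]
gripper_width: 85.5
```

>>> {"op": "play_rows", "data": {"plan": [{"x":0,"y":0,"z":0,"wx":0,"wy":0,"wz":0},{"x":0,"y":0,"z":0,"wx":0,"wy":0,"wz":0},{"x":0,"y":0,"z":0,"wx":0,"wy":0,"wz":0},{"x":0,"y":0,"z":0,"wx":0,"wy":0,"wz":0},{"x":0,"y":0,"z":0,"wx":0,"wy":0,"wz":0}], "grip": 0, "squeeze": 40}}

```text
t: 47.65
tool_pos: [418.2, -379.1, -13.7]
tool_rot: [0.847, 0.532, -0.0, 0.0]
wrist_force: [-0.0, 0.2, 3.1]
gripper_width: 61.3
```

```bash
python3 - <<'E'
from h import *
stat()
st=r.get_state(); p=st["tool_pos"][:2]; ph=phi_(st)
y=np.array([-np.sin(ph),np.cos(ph)]); off=(np.array([420.2,-380.0])-p)@y; print("off",off)
go(614.2,-151.7-off,150,0)
E
```

```text
t 47.65 at [ 418.2 -379.1  -13.7] phi -0.4491 z [ 0. -0. -1.] F [-0.   0.2  3.1] M [-0.07 -0.04 -0.  ] w 61.3 q [-0.92  0.34  1.97 -0.    0.83 -0.47]
off -0.002716415401091394
t 47.65 at [ 418.2 -379.1  -13.7] phi -0.4491 F [-0.   0.2  3.1] w 61.3
  shift [ 289.9   77.8 -163.7] rot [ 1.000e-04  2.000e-04 -4.491e-01] rows>= 7
  q6 ~ -0.4
```

>>> {"op": "play_rows", "data": {"plan": [{"x":0,"y":0,"z":-45,"wx":0,"wy":0,"wz":0},{"x":0,"y":0,"z":-92,"wx":0,"wy":0,"wz":-0.05},{"x":15,"y":4,"z":-138,"wx":0,"wy":0,"wz":-0.1},{"x":55,"y":15,"z":-160,"wx":0,"wy":0,"wz":-0.15},{"x":100,"y":27,"z":-164,"wx":0,"wy":0,"wz":-0.2},{"x":145,"y":39,"z":-164,"wx":0,"wy":0,"wz":-0.25},{"x":190,"y":51,"z":-164,"wx":0,"wy":0,"wz":-0.3},{"x":235,"y":63,"z":-164,"wx":0,"wy":0,"wz":-0.4},{"x":275,"y":74,"z":-164,"wx":0,"wy":0,"wz":-0.449},{"x":290,"y":78,"z":-164,"wx":0,"wy":0,"wz":-0.449}]}}

```text
t: 48.65
tool_pos: [615.6, -148.2, 149.5]
tool_rot: [0.706, 0.708, 0.0, -0.001]
wrist_force: [-0.1, -0.3, 0.1]
gripper_width: 61.2
```

```bash
python3 - <<'E'
from h import *
stat()
go(614.2,-151.7,108,0)
s=snap("side");crop(s,240,290,180,250,"s43.png",8.5)
E
```

```text
t 48.65 at [ 615.6 -148.2  149.5] phi 0.0039 z [-0.001  0.001 -1.   ] F [-0.1 -0.3  0.1] M [-0.01  0.03  0.05] w 61.2 q [-0.4   0.25  1.73  0.    1.16 -0.4 ]
t 48.65 at [ 615.6 -148.2  149.5] phi 0.0039 F [-0.1 -0.3  0.1] w 61.2
  shift [-3.5 -1.4 41.5] rot [-0.0007 -0.0011  0.0039] rows>= 1
  q6 ~ -0.4
```

View pics/s43.png

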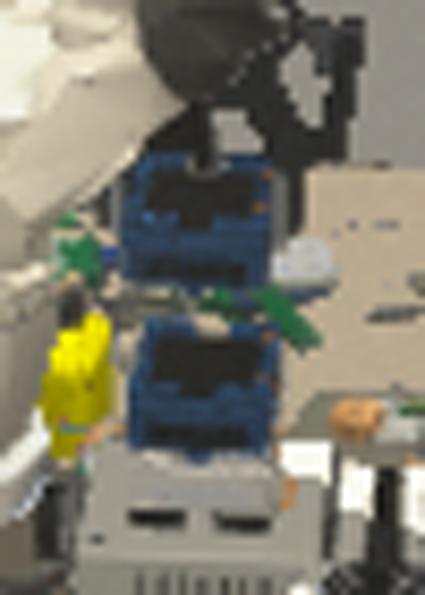

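>>> {"op": "play_rows", "data": {"plan": [{"x":-3.5,"y":-1.4,"z":20,"wx":0,"wy":-0.001,"wz":0.004},{"x":-3.5,"y":-1.4,"z":36,"wx":0,"wy":-0.001,"wz":0.004},{"x":-3.5,"y":-1.4,"z":41,"wx":0,"wy":-0.001,"wz":0.004},{"x":-3.5,"y":-1.4,"z":41,"wx":0,"wy":-0.001,"wz":0.004}]}}

```text
t: 49.1
tool_pos: [612.9, -151.7, 106.5]
tool_rot: [0.708, 0.706, -0.001, -0.002]
wrist_force: [-0.0, 0.2, -1.0]
gripper_width: 61.2
```

```bash
python3 - <<'E'
from h import *
go(614.2,-151.7,101,0)
E
```

```text
t 49.1 at [ 612.9 -151.7  106.5] phi -0.0021 F [-0.   0.2 -1. ] w 61.2
  shift [-0.   1.3  5.4] rot [-0.0039 -0.0019 -0.0021] rows>= 1
  q6 ~ -0.4
```

>>> {"op": "play_rows", "data": {"plan": [{"x":0,"y":1.3,"z":2,"wx":-0.004,"wy":-0.002,"wz":-0.002},{"x":0,"y":1.3,"z":4,"wx":-0.004,"wy":-0.002,"wz":-0.002},{"x":0,"y":1.3,"z":6,"wx":-0.004,"wy":-0.002,"wz":-0.002},{"x":0,"y":1.3,"z":6,"wx":-0.004,"wy":-0.002,"wz":-0.002}]}}

```text
t: 49.5
tool_pos: [614.2, -151.8, 100.6]
tool_rot: [0.707, 0.707, 0.0, 0.0]
wrist_force: [-0.4, -0.4, -0.4]
gripper_width: 60.9
```

>>> {"op": "play_rows", "data": {"plan": [{"x":0,"y":0,"z":2,"wx":0,"wy":0,"wz":0},{"x":0,"y":0,"z":2,"wx":0,"wy":0,"wz":0}]}}

```text
t: 49.7
tool_pos: [614.1, -151.7, 98.5]
tool_rot: [0.707, 0.707, -0.0, 0.0]
wrist_force: [0.1, -0.6, -0.3]
gripper_width: 61.0
```

>>> {"op": "play_rows", "data": {"plan": [{"x":0,"y":0,"z":2,"wx":0,"wy":0,"wz":0},{"x":0,"y":0,"z":2,"wx":0,"wy":0,"wz":0}]}}

```text
t: 49.9
tool_pos: [614.2, -151.7, 96.5]
tool_rot: [0.707, 0.707, 0.0, 0.0]
wrist_force: [-0.5, 0.4, 0.1]
gripper_width: 61.2
```

>>> {"op": "play_rows", "data": {"plan": [{"x":0,"y":0,"z":1.5,"wx":0,"wy":0,"wz":0},{"x":0,"y":0,"z":1.5,"wx":0,"wy":0,"wz":0}]}}

```text
t: 50.1
tool_pos: [614.3, -151.7, 96.3]
tool_rot: [0.707, 0.707, -0.0, 0.0]
wrist_force: [-2.2, 0.3, 5.2]
gripper_width: 61.0
```

>>> {"op": "play_rows", "data": {"plan": [{"x":0,"y":0,"z":0,"wx":0,"wy":0,"wz":0},{"x":0,"y":0,"z":0,"wx":0,"wy":0,"wz":0},{"x":0,"y":0,"z":0,"wx":0,"wy":0,"wz":0},{"x":0,"y":0,"z":-30,"wx":0,"wy":0,"wz":0},{"x":0,"y":0,"z":-70,"wx":0,"wy":0,"wz":0},{"x":0,"y":0,"z":-90,"wx":0,"wy":0,"wz":0}], "grip": 100}}

```text
t: 50.7
tool_pos: [615.7, -152.3, 189.9]
tool_rot: [0.707, 0.707, 0.001, 0.002]
wrist_force: [0.6, -0.2, 0.6]
gripper_width: 85.2
```

```bash
python3 - <<'E'
from h import *
stat()
s=snap("side");crop(s,240,310,200,280,"s44.png",7.5)
t=snap("top");crop(t,270,340,180,260,"t44.png",7.5)
go(525.5,-48.5,150,-1.5708)
E
```

```text
t 50.7 at [ 615.7 -152.3  189.9] phi -0.0 z [ 0.004 -0.002 -1.   ] F [ 0.6 -0.2  0.6] M [-0.02  0.02 -0.05] w 85.2 q [-0.4   0.21  1.7  -0.    1.22 -0.4 ]
t 50.8 at [ 616.7 -152.7  191.1] phi 0.0001 F [ 0.5 -1.   1. ] w 85.3
  shift [104.3 -91.5  40. ] rot [ 0.0089 -0.0034  1.5708] rows>= 11
  q6 ~ 1.29
```

View pics/s44.png

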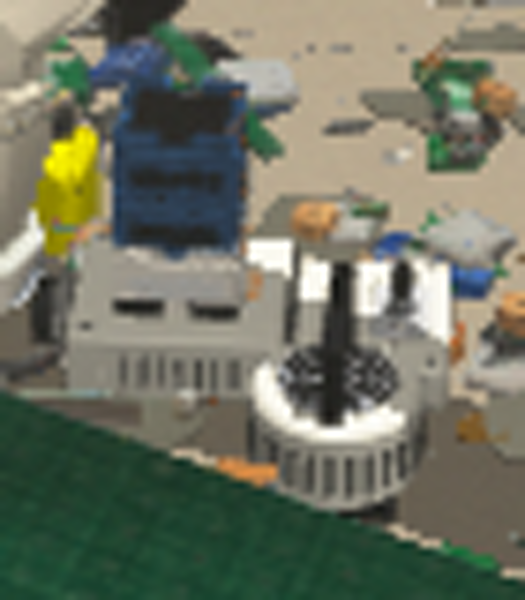

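View pics/t44.png

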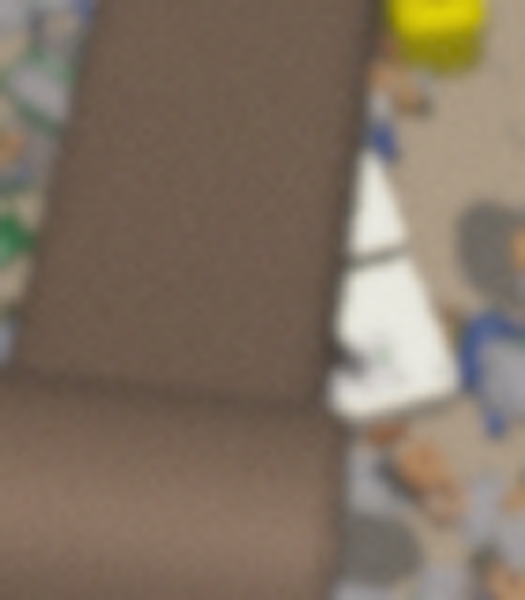

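```bash
python3 - <<'E'
from h import *
s=snap("side"); g=s["frame"].max(axis=2)
inv=lambda p:((p-np.array([240,200])+.5)*7.5).round(0).tolist()
for y in(-48.5,-45,-52):
  print(y,[inv(proj(s,[[525.5,y+dy,z]])[0]) for dy,z in((-37,110),(37,110),(37,96),(0,65),(42,65),(42,15),(-42,65))])
E
```

```text
-48.5 [[350.0, 258.0], [339.0, 348.0], [338.0, 374.0], [342.0, 381.0], [335.0, 435.0], [333.0, 521.0], [348.0, 330.0]]
-45 [[349.0, 262.0], [338.0, 353.0], [337.0, 378.0], [341.0, 386.0], [335.0, 440.0], [332.0, 526.0], [348.0, 334.0]]
-52 [[350.0, 254.0], [339.0, 344.0], [338.0, 369.0], [342.0, 377.0], [336.0, 430.0], [333.0, 517.0], [349.0, 326.0]]
```

>>> {"op": "play_rows", "data": {"plan": [{"x":15,"y":-13,"z":0,"wx":0,"wy":0,"wz":0.15},{"x":35,"y":-31,"z":0,"wx":0,"wy":0,"wz":0.3},{"x":60,"y":-53,"z":5,"wx":0.005,"wy":0,"wz":0.45},{"x":85,"y":-75,"z":15,"wx":0.005,"wy":-0.003,"wz":0.6},{"x":104,"y":-91,"z":30,"wx":0.009,"wy":-0.003,"wz":0.75},{"x":104,"y":-91,"z":40,"wx":0.009,"wy":-0.003,"wz":0.9},{"x":104,"y":-91,"z":40,"wx":0.009,"wy":-0.003,"wz":1.05},{"x":104,"y":-91,"z":40,"wx":0.009,"wy":-0.003,"wz":1.2},{"x":104,"y":-91,"z":40,"wx":0.009,"wy":-0.003,"wz":1.35},{"x":104,"y":-91,"z":40,"wx":0.009,"wy":-0.003,"wz":1.5}]}}

```text
t: 51.85
tool_pos: [522.9, -47.7, 145.1]
tool_rot: [0.999, 0.032, -0.004, -0.002]
wrist_force: [0.5, -0.4, -0.3]
gripper_width: 85.3
```

```bash
python3 - <<'E'
from h import *
stat()
go(526,-48.5,105,-1.5708)
E
```

```text
t 51.85 at [522.9 -47.7 145.1] phi -1.506 z [-0.008  0.003 -1.   ] F [ 0.5 -0.4 -0.3] M [-0.06 -0.02 -0.02] w 85.3 q [-0.28  0.02  2.    0.    1.13  1.22]
t 51.85 at [522.9 -47.7 145.1] phi -1.506 F [ 0.5 -0.4 -0.3] w 85.3
  shift [ 3.3  1.1 40.1] rot [-0.0034  0.0083  0.0648] rows>= 1
  q6 ~ 1.29
```

>>> {"op": "play_rows", "data": {"plan": [{"x":3,"y":1,"z":15,"wx":-0.003,"wy":0.008,"wz":0.065},{"x":3,"y":1,"z":36,"wx":-0.003,"wy":0.008,"wz":0.065},{"x":3,"y":1,"z":40,"wx":-0.003,"wy":0.008,"wz":0.065},{"x":3,"y":1,"z":40,"wx":-0.003,"wy":0.008,"wz":0.065}]}}

```text
t: 52.25
tool_pos: [523.9, -47.9, 102.7]
tool_rot: [1.0, -0.0, -0.003, -0.001]
wrist_force: [0.2, 0.1, 0.2]
gripper_width: 85.3
```

```bash
python3 - <<'E'
from h import *
stat()
go(526,-48.5,69,-1.5708)
s=snap("side");crop(s,260,310,215,275,"s45.png",10)
E
```

```text
t 52.25 at [523.9 -47.9 102.7] phi -1.5709 z [-0.005  0.002 -1.   ] F [0.2 0.1 0.2] M [ 0.03 -0.03 -0.  ] w 85.3 q [-0.28  0.08  2.02  0.    1.04  1.29]
t 52.25 at [523.9 -47.9 102.7] phi -1.5709 F [0.2 0.1 0.2] w 85.3
  shift [ 2.3  0.7 33.7] rot [-0.0018  0.0052 -0.0001] rows>= 1
  q6 ~ 1.29
```

View pics/s45.png

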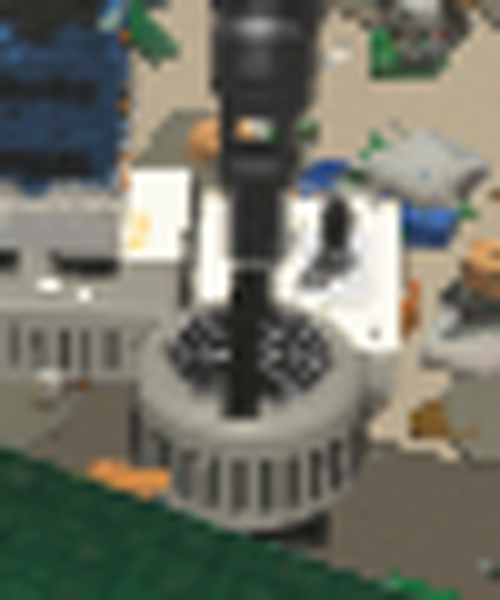

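>>> {"op": "play_rows", "data": {"plan": [{"x":2,"y":0.7,"z":6,"wx":-0.002,"wy":0.005,"wz":0},{"x":2,"y":0.7,"z":12,"wx":-0.002,"wy":0.005,"wz":0},{"x":2,"y":0.7,"z":18,"wx":-0.002,"wy":0.005,"wz":0},{"x":2,"y":0.7,"z":21,"wx":-0.002,"wy":0.005,"wz":0},{"x":2,"y":0.7,"z":23,"wx":-0.002,"wy":0.005,"wz":0}]}}

```text
t: 52.8
tool_pos: [526.7, -48.8, 80.6]
tool_rot: [1.0, -0.0, 0.001, 0.0]
wrist_force: [-0.0, -0.3, -0.0]
gripper_width: 85.6
```

>>> {"op": "play_rows", "data": {"plan": [{"x":0,"y":0,"z":3,"wx":0,"wy":0,"wz":0},{"x":0,"y":0,"z":6,"wx":0,"wy":0,"wz":0},{"x":0,"y":0,"z":9,"wx":0,"wy":0,"wz":0},{"x":0,"y":0,"z":9,"wx":0,"wy":0,"wz":0}]}}

```text
t: 53.2
tool_pos: [526.4, -48.7, 71.1]
tool_rot: [1.0, -0.0, 0.001, 0.0]
wrist_force: [-0.3, 0.3, 0.9]
gripper_width: 85.2
```

>>> {"op": "play_rows", "data": {"plan": [{"x":0,"y":0,"z":0,"wx":0,"wy":0,"wz":0},{"x":0,"y":0,"z":0,"wx":0,"wy":0,"wz":0},{"x":0,"y":0,"z":0,"wx":0,"wy":0,"wz":0}], "grip": 70, "squeeze": 20}}

```text
t: 53.5
tool_pos: [526.5, -48.8, 71.5]
tool_rot: [1.0, -0.0, 0.001, 0.0]
wrist_force: [-0.1, -0.5, 2.4]
gripper_width: 73.2
```

```bash
python3 - <<'E'
from h import *
stat()
s=snap("side");crop(s,260,310,215,275,"s46.png",10)
E
```

```text
t 53.5 at [526.5 -48.8  71.5] phi -1.5708 z [ 0.001 -0.001 -1.   ] F [-0.1 -0.5  2.4] M [0.06 0.06 0.04] w 73.2 q [-0.28  0.13  2.04 -0.    0.98  1.29]
```

View pics/s46.png

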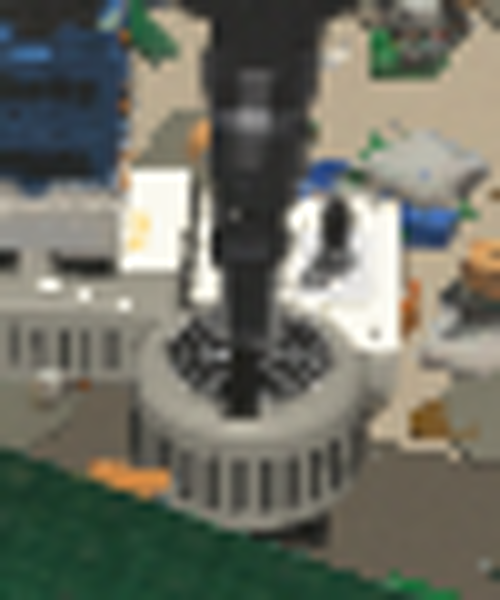

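>>> {"op": "play_rows", "data": {"plan": [{"x":0,"y":0,"z":0,"wx":0,"wy":0,"wz":0},{"x":0,"y":0,"z":0,"wx":0,"wy":0,"wz":0},{"x":0,"y":0,"z":-25,"wx":0,"wy":0,"wz":0},{"x":0,"y":0,"z":-50,"wx":0,"wy":0,"wz":-0.1},{"x":0,"y":0,"z":-50,"wx":0,"wy":0,"wz":-0.25},{"x":0,"y":0,"z":-50,"wx":0,"wy":0,"wz":-0.4},{"x":0,"y":0,"z":-50,"wx":0,"wy":0,"wz":-0.55},{"x":0,"y":0,"z":-50,"wx":0,"wy":0,"wz":-0.7},{"x":0,"y":0,"z":-50,"wx":0,"wy":0,"wz":-0.85},{"x":0,"y":0,"z":-50,"wx":0,"wy":0,"wz":-1.0}], "grip": 100}}

```text
t: 54.55
tool_pos: [526.4, -48.7, 121.3]
tool_rot: [0.876, 0.482, 0.0, 0.001]
wrist_force: [0.6, -0.1, -0.3]
gripper_width: 85.3
```

```bash
python3 - <<'E'
from h import *
stat()
go(526.2,-48.8,115,0)
E
```

```text
t 54.55 at [526.4 -48.7 121.3] phi -0.5647 z [ 0.001 -0.001 -1.   ] F [ 0.6 -0.1 -0.3] M [ 0.02  0.02 -0.  ] w 85.3 q [-0.28  0.06  2.01 -0.    1.07  0.28]
t 54.55 at [526.4 -48.7 121.3] phi -0.5647 F [ 0.6 -0.1 -0.3] w 85.3
  shift [-0.1 -0.1  6.3] rot [ 1.500e-03  3.000e-04 -5.647e-01] rows>= 4
  q6 ~ -0.28
```

>>> {"op": "play_rows", "data": {"plan": [{"x":0,"y":0,"z":0,"wx":0,"wy":0,"wz":-0.15},{"x":0,"y":0,"z":0,"wx":0,"wy":0,"wz":-0.3},{"x":0,"y":0,"z":5,"wx":0,"wy":0,"wz":-0.45},{"x":0,"y":0,"z":10,"wx":0,"wy":0,"wz":-0.5647},{"x":0,"y":0,"z":25,"wx":0,"wy":0,"wz":-0.5647},{"x":0,"y":0,"z":40,"wx":0,"wy":0,"wz":-0.5647},{"x":0,"y":0,"z":50,"wx":0,"wy":0,"wz":-0.5647},{"x":0,"y":0,"z":50,"wx":0,"wy":0,"wz":-0.5647}]}}

```text
t: 55.35
tool_pos: [524.5, -48.2, 68.5]
tool_rot: [0.708, 0.707, -0.001, -0.002]
wrist_force: [-0.7, -0.1, 0.3]
gripper_width: 85.7
```

>>> {"op": "play_rows", "data": {"plan": [{"x":0,"y":0,"z":0,"wx":0,"wy":0,"wz":0},{"x":0,"y":0,"z":0,"wx":0,"wy":0,"wz":0},{"x":0,"y":0,"z":0,"wx":0,"wy":0,"wz":0},{"x":0,"y":0,"z":0,"wx":0,"wy":0,"wz":0},{"x":0,"y":0,"z":0,"wx":0,"wy":0,"wz":0},{"x":0,"y":0,"z":0,"wx":0,"wy":0,"wz":0},{"x":0,"y":0,"z":0,"wx":0,"wy":0,"wz":0}], "grip": 0, "squeeze": 70}}

```text
t: 56.05
tool_pos: [525.0, -48.4, 69.0]
tool_rot: [0.708, 0.707, -0.001, -0.001]
wrist_force: [1.8, 0.2, 0.8]
gripper_width: 10.3
```

```bash
python3 - <<'E'
from h import *
stat()
st=r.get_state(); off=-48.8-st["tool_pos"][1]; print("off y",off)
go(614.2,-151.7-off,230,0)
E
```

```text
t 56.05 at [525.  -48.4  69. ] phi -0.0012 z [-0.002  0.    -1.   ] F [1.8 0.2 0.8] M [-0.08 -0.13 -0.  ] w 10.3 q [-0.28  0.13  2.04 -0.    0.97 -0.28]
off y -0.4250756947404781
t 56.05 at [525.  -48.4  69. ] phi -0.0012 F [1.8 0.2 0.8] w 10.3
  shift [-102.7   88.9 -161.3] rot [-0.0023 -0.0004 -0.0012] rows>= 5
  q6 ~ -0.4
```

>>> {"op": "play_rows", "data": {"plan": [{"x":0,"y":0,"z":-40,"wx":0,"wy":0,"wz":0},{"x":0,"y":0,"z":-85,"wx":0,"wy":0,"wz":0},{"x":0,"y":0,"z":-130,"wx":-0.002,"wy":0,"wz":0},{"x":-10,"y":8,"z":-170,"wx":-0.002,"wy":0,"wz":0},{"x":-40,"y":34,"z":-175,"wx":-0.002,"wy":0,"wz":0},{"x":-70,"y":60,"z":-175,"wx":-0.002,"wy":0,"wz":-0.001},{"x":-95,"y":82,"z":-175,"wx":-0.002,"wy":0,"wz":-0.001},{"x":-103,"y":89,"z":-175,"wx":-0.002,"wy":0,"wz":-0.001},{"x":-103,"y":89,"z":-175,"wx":-0.002,"wy":0,"wz":-0.001}]}}

```text
t: 56.95
tool_pos: [613.8, -152.3, 241.4]
tool_rot: [0.708, 0.706, -0.001, -0.002]
wrist_force: [-1.4, 0.1, -4.8]
gripper_width: 10.5
```

```bash
python3 - <<'E'
from h import *
stat()
go(614.2,-151.3,222,0)
s=snap("side");crop(s,230,300,165,250,"s47.png",7)
E
```

```text
t 56.95 at [ 613.8 -152.3  241.4] phi -0.0018 z [-0.004  0.002 -1.   ] F [-1.4  0.1 -4.8] M [ 0.07 -0.02 -0.  ] w 10.5 q [-0.4   0.17  1.65  0.    1.32 -0.4 ]
t 56.95 at [ 613.8 -152.3  241.4] phi -0.0018 F [-1.4  0.1 -4.8] w 10.5
  shift [ 1.   0.5 19.4] rot [-0.0042 -0.0021 -0.0018] rows>= 1
  q6 ~ -0.4
```

View pics/s47.png

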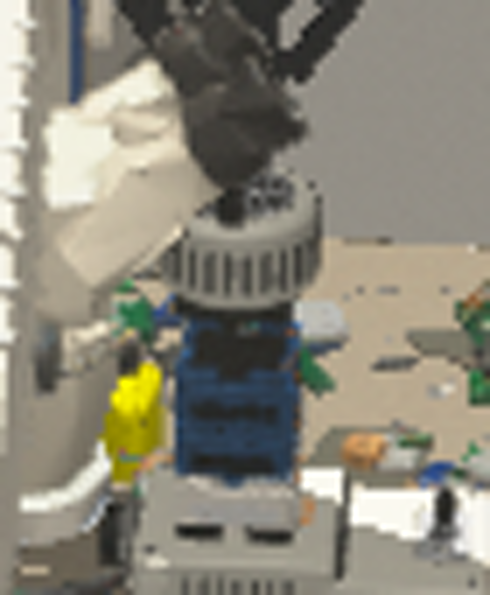

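```bash
python3 - <<'E'
from h import *
stat()
s=snap("side");crop(s,245,285,180,220,"s48.png",14)
E
```

```text
t 57.0 at [ 613.3 -151.2  241.7] phi -0.0009 z [-0.004  0.003 -1.   ] F [-1.1  0.5 -3.6] M [0.08 0.01 0.  ] w 10.2 q [-0.4   0.17  1.65  0.    1.32 -0.4 ]
```

View pics/s48.png

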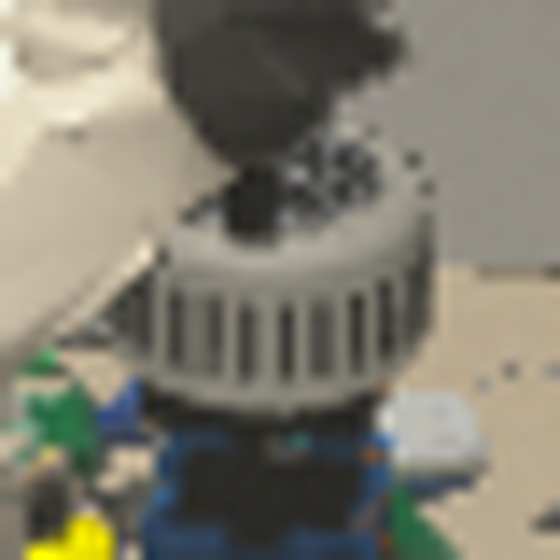

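>>> {"op": "play_rows", "data": {"plan": [{"x":0.5,"y":0.7,"z":10,"wx":-0.004,"wy":-0.002,"wz":-0.001},{"x":0.5,"y":0.7,"z":18,"wx":-0.004,"wy":-0.002,"wz":-0.001},{"x":0.5,"y":0.7,"z":22,"wx":-0.004,"wy":-0.002,"wz":-0.001},{"x":0.5,"y":0.7,"z":22,"wx":-0.004,"wy":-0.002,"wz":-0.001}]}}

```text
t: 57.45
tool_pos: [612.9, -149.3, 218.6]
tool_rot: [0.707, 0.708, -0.0, -0.001]
wrist_force: [0.2, 0.6, -3.7]
gripper_width: 10.6
```

```bash
python3 - <<'E'
from h import *
go(614.2,-151.3,216,0)
s=snap("side");crop(s,245,285,185,235,"s49.png",12)
E
```

```text
t 57.45 at [ 612.9 -149.3  218.6] phi 0.0014 F [ 0.2  0.6 -3.7] w 10.6
  shift [-2.1  1.3  2.6] rot [-0.0022 -0.0014  0.0014] rows>= 1
  q6 ~ -0.4
```

View pics/s49.png

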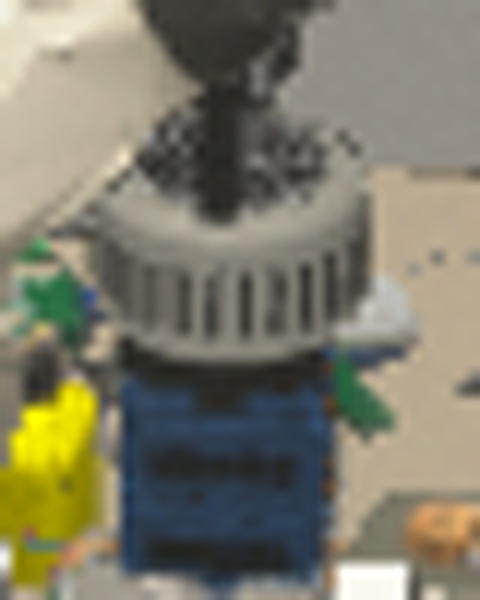

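>>> {"op": "play_rows", "data": {"plan": [{"x":-2,"y":1.3,"z":-10,"wx":-0.002,"wy":-0.001,"wz":0.001},{"x":-2,"y":1.3,"z":-10,"wx":-0.05,"wy":-0.001,"wz":0.001},{"x":-2,"y":1.3,"z":-10,"wx":-0.1,"wy":-0.001,"wz":0.001},{"x":-2,"y":1.3,"z":-10,"wx":-0.1,"wy":-0.001,"wz":0.001},{"x":-2,"y":1.3,"z":-10,"wx":-0.1,"wy":-0.001,"wz":0.001}]}}

```text
t: 58.0
tool_pos: [614.8, -151.9, 230.7]
tool_rot: [0.706, 0.706, 0.035, 0.035]
wrist_force: [-0.6, 0.8, -3.1]
gripper_width: 10.6
```

```bash
python3 - <<'E'
from h import *
stat()
s=snap("side");crop(s,245,285,185,235,"s50.png",12)
E
```

```text
t 58.0 at [ 614.8 -151.9  230.7] phi 0.0001 z [ 0.099 -0.001 -0.995] F [-0.6  0.8 -3.1] M [0.   0.16 0.01] w 10.6 q [-0.42  0.12  1.73  0.04  1.2  -0.43]
```

View pics/s50.png

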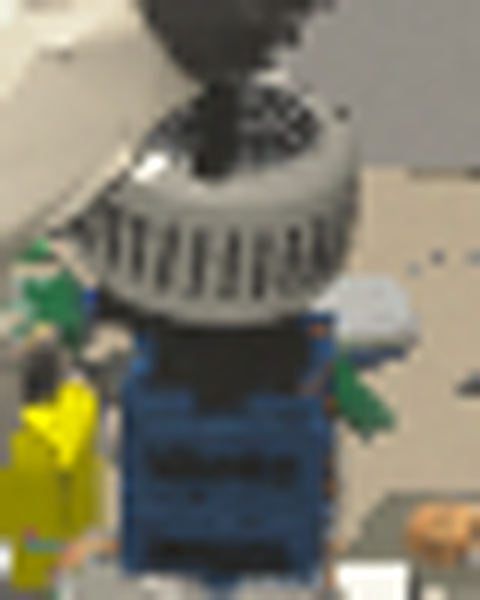

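>>> {"op": "play_rows", "data": {"plan": [{"x":0,"y":0,"z":0,"wx":0.05,"wy":0,"wz":0},{"x":0,"y":0,"z":0,"wx":0.099,"wy":0,"wz":0},{"x":0,"y":0,"z":0,"wx":0.099,"wy":0,"wz":0},{"x":0,"y":0,"z":0,"wx":0.099,"wy":0,"wz":0}]}}

```text
t: 58.45
tool_pos: [615.4, -151.8, 230.3]
tool_rot: [0.707, 0.707, 0.0, 0.001]
wrist_force: [0.1, -1.0, -3.5]
gripper_width: 10.2
```

```bash
python3 - <<'E'
from h import *
stat();go(614.2,-151.3,218,0)
s=snap("side");crop(s,245,285,185,235,"s51.png",12)
E
```

```text
t 58.45 at [ 615.4 -151.8  230.3] phi 0.0005 z [ 0.001 -0.001 -1.   ] F [ 0.1 -1.  -3.5] M [ 0.03  0.01 -0.02] w 10.2 q [-0.4   0.18  1.66 -0.    1.3  -0.4 ]
t 58.45 at [ 615.4 -151.8  230.3] phi 0.0005 F [ 0.1 -1.  -3.5] w 10.2
  shift [ 0.5 -1.2 12.3] rot [0.001  0.0005 0.0005] rows>= 1
  q6 ~ -0.4
```

View pics/s51.png

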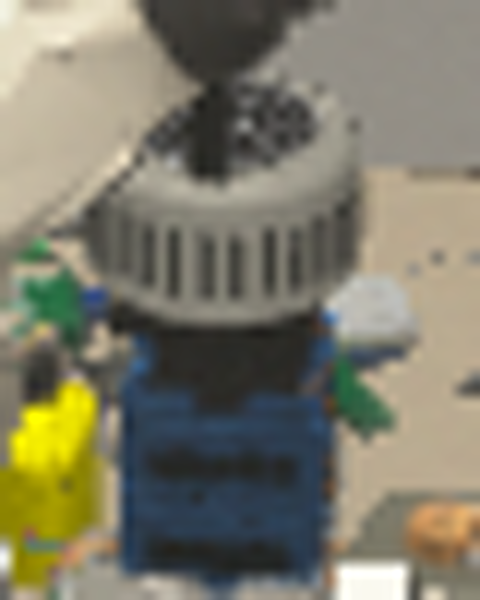

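>>> {"op": "play_rows", "data": {"plan": [{"x":0.5,"y":-1.2,"z":6,"wx":0.001,"wy":0,"wz":0},{"x":0.5,"y":-1.2,"z":11,"wx":0.001,"wy":0,"wz":0},{"x":0.5,"y":-1.2,"z":11,"wx":0.001,"wy":0,"wz":0}]}}

```text
t: 58.8
tool_pos: [612.9, -150.9, 217.5]
tool_rot: [0.707, 0.707, -0.001, -0.001]
wrist_force: [-0.6, 0.4, -4.1]
gripper_width: 10.3
```

```bash
python3 - <<'E'
from h import *
stat();go(614.2,-151.3,215,0)
E
```

```text
t 58.8 at [ 612.9 -150.9  217.5] phi 0.0002 z [-0.003  0.001 -1.   ] F [-0.6  0.4 -4.1] M [-0.05 -0.02  0.02] w 10.3 q [-0.4   0.19  1.68 -0.    1.28 -0.4 ]
t 58.8 at [ 612.9 -150.9  217.5] phi 0.0002 F [-0.6  0.4 -4.1] w 10.3
  shift [-0.4  1.3  2.5] rot [-0.0026 -0.0006  0.0002] rows>= 1
  q6 ~ -0.4
```

>>> {"op": "play_rows", "data": {"plan": [{"x":-0.4,"y":1.3,"z":1,"wx":-0.003,"wy":0,"wz":0},{"x":-0.4,"y":1.3,"z":2,"wx":-0.003,"wy":0,"wz":0},{"x":-0.4,"y":1.3,"z":3,"wx":-0.003,"wy":0,"wz":0},{"x":-0.4,"y":1.3,"z":3,"wx":-0.003,"wy":0,"wz":0}]}}

```text
t: 59.2
tool_pos: [614.2, -151.4, 214.4]
tool_rot: [0.707, 0.707, 0.0, -0.0]
wrist_force: [-0.5, -0.0, -2.8]
gripper_width: 10.3
```

>>> {"op": "play_rows", "data": {"plan": [{"x":0,"y":0,"z":1.5,"wx":0,"wy":0,"wz":0},{"x":0,"y":0,"z":1.5,"wx":0,"wy":0,"wz":0}]}}

```text
t: 59.4
tool_pos: [614.1, -151.3, 212.8]
tool_rot: [0.707, 0.707, 0.0, -0.0]
wrist_force: [-1.0, 0.1, -4.0]
gripper_width: 10.6
```

>>> {"op": "play_rows", "data": {"plan": [{"x":0,"y":0,"z":1.5,"wx":0,"wy":0,"wz":0},{"x":0,"y":0,"z":1.5,"wx":0,"wy":0,"wz":0}]}}

```text
t: 59.6
tool_pos: [613.9, -151.3, 211.1]
tool_rot: [0.707, 0.707, 0.0, -0.001]
wrist_force: [-0.1, 0.2, -3.9]
gripper_width: 10.5
```

>>> {"op": "play_rows", "data": {"plan": [{"x":0,"y":0,"z":1,"wx":0,"wy":0,"wz":0},{"x":0,"y":0,"z":1,"wx":0,"wy":0,"wz":0}]}}

```text
t: 59.8
tool_pos: [614.2, -151.3, 211.0]
tool_rot: [0.707, 0.707, 0.0, -0.0]
wrist_force: [-1.1, 0.5, -0.2]
gripper_width: 10.5
```

>>> {"op": "play_rows", "data": {"plan": [{"x":0,"y":0,"z":1,"wx":0,"wy":0,"wz":0},{"x":0,"y":0,"z":1,"wx":0,"wy":0,"wz":0}]}}

```text
t: 60.0
tool_pos: [614.5, -151.4, 210.9]
tool_rot: [0.707, 0.707, 0.001, 0.0]
wrist_force: [-0.7, 0.5, 1.7]
gripper_width: 10.1
```

>>> {"op": "play_rows", "data": {"plan": [{"x":0,"y":0,"z":0,"wx":0,"wy":0,"wz":0},{"x":0,"y":0,"z":0,"wx":0,"wy":0,"wz":0},{"x":0,"y":0,"z":0,"wx":0,"wy":0,"wz":0},{"x":0,"y":0,"z":0,"wx":0,"wy":0,"wz":0},{"x":0,"y":0,"z":-20,"wx":0,"wy":0,"wz":0},{"x":0,"y":0,"z":-50,"wx":0,"wy":0,"wz":0},{"x":0,"y":0,"z":-70,"wx":0,"wy":0,"wz":0}], "grip": 100}}

```text
t: 60.7
tool_pos: [614.9, -151.6, 282.9]
tool_rot: [0.707, 0.707, 0.001, 0.001]
wrist_force: [-0.4, -0.3, -0.4]
gripper_width: 85.3
```

```bash
python3 - <<'E'
from h import *
stat();go(470,-80,260,0)
s=snap("side");crop(s,240,300,180,260,"s52.png",7.5)
E
```

```text
t 60.7 at [ 614.9 -151.6  282.9] phi 0.0003 z [ 0.003 -0.001 -1.   ] F [-0.4 -0.3 -0.4] M [-0.02 -0.01  0.03] w 85.3 q [-0.4   0.15  1.61  0.    1.38 -0.4 ]
t 60.7 at [ 614.9 -151.6  282.9] phi 0.0003 F [-0.4 -0.3 -0.4] w 85.3
  shift [  71.7 -144.9   22.4] rot [0.0031 0.0006 0.0003] rows>= 4
  q6 ~ -0.38
```

View pics/s52.png

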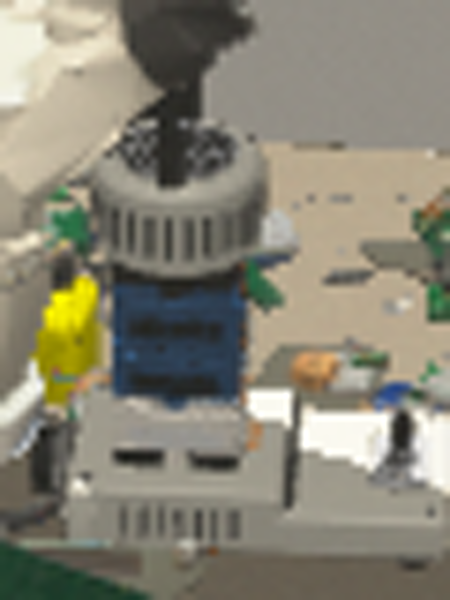

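>>> {"op": "play_rows", "data": {"plan": [{"x":20,"y":-45,"z":0,"wx":0.003,"wy":0,"wz":0},{"x":40,"y":-90,"z":10,"wx":0.003,"wy":0,"wz":0},{"x":55,"y":-113,"z":50,"wx":0.003,"wy":0,"wz":0},{"x":60,"y":-113,"z":100,"wx":0.003,"wy":0,"wz":0},{"x":60,"y":-113,"z":150,"wx":0.003,"wy":0,"wz":0},{"x":60,"y":-113,"z":190,"wx":0.003,"wy":0,"wz":0},{"x":60,"y":-113,"z":200,"wx":0.003,"wy":0,"wz":0},{"x":60,"y":-113,"z":200,"wx":0.003,"wy":0,"wz":0}], "grip": 0}}

```text
t: 61.55
tool_pos: [503.9, -92.4, 84.2]
tool_rot: [0.707, 0.707, 0.0, 0.001]
wrist_force: [0.5, 0.2, 0.5]
gripper_width: -0.4
```

```bash
python3 - <<'E'
from h import *
stat();go(502.2,-92,38,0)
s=snap("side");crop(s,250,320,190,270,"s53.png",7.5)
P=[502.2,-151.7,36]; a=.45
print(((proj(s,[[502.2,-151.7+32*np.sin(a),36+32*np.cos(a)],[502.2,-151.7-32*np.sin(a),36+32*np.cos(a)]])-[250,190]+.5)*7.5).round())
E
```

```text
t 61.55 at [503.9 -92.4  84.2] phi 0.0003 z [ 0.002 -0.002 -1.   ] F [0.5 0.2 0.5] M [0.01 0.03 0.04] w -0.4 q [-0.38  0.07  2.07 -0.    1.   -0.38]
t 61.55 at [503.9 -92.4  84.2] phi 0.0003 F [0.5 0.2 0.5] w -0.4
  shift [ 0.5 -1.8 46.2] rot [0.0023 0.0017 0.0003] rows>= 1
  q6 ~ -0.38
[[326. 354.]
 [329. 323.]]
```

View pics/s53.png

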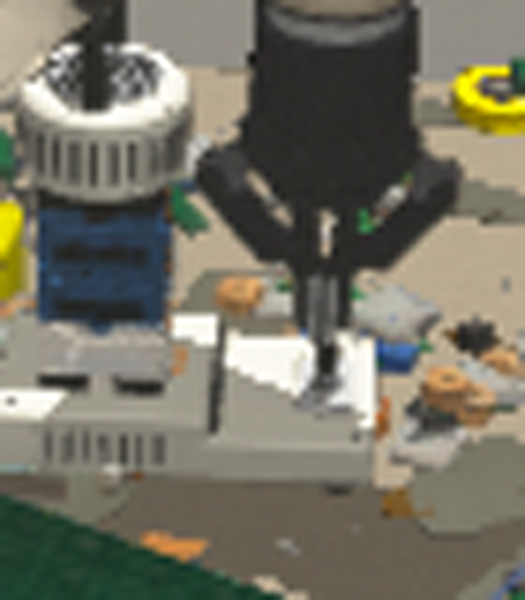

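>>> {"op": "play_rows", "data": {"plan": [{"x":0,"y":-1.5,"z":25,"wx":0.002,"wy":0.002,"wz":0},{"x":0,"y":-1.5,"z":44,"wx":0.002,"wy":0.002,"wz":0},{"x":0,"y":-1.5,"z":50,"wx":0.002,"wy":0.002,"wz":0},{"x":0,"y":-1.5,"z":50,"wx":0.002,"wy":0.002,"wz":0}]}}

```text
t: 62.0
tool_pos: [505.6, -93.7, 37.9]
tool_rot: [0.707, 0.707, 0.002, 0.003]
wrist_force: [0.9, 0.4, -0.3]
gripper_width: 0.1
```

```bash
python3 - <<'E'
from h import *
stat()
s=snap("side");crop(s,250,320,190,270,"s54.png",7.5)
E
```

```text
t 62.0 at [505.6 -93.7  37.9] phi 0.0003 z [ 0.007 -0.002 -1.   ] F [ 0.9  0.4 -0.3] M [-0.03 -0.    0.05] w 0.1 q [-0.38  0.15  2.09  0.    0.9  -0.38]
```

View pics/s54.png

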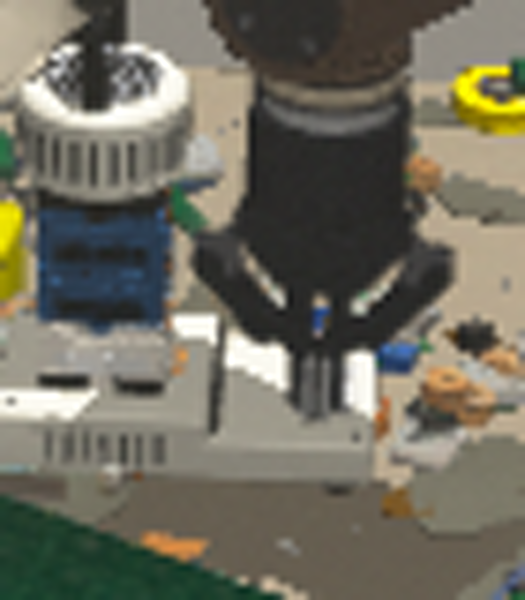

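>>> {"op": "play_rows", "data": {"plan": [{"x":0,"y":-3,"z":6,"wx":0.007,"wy":0.002,"wz":0},{"x":-6,"y":-3,"z":6,"wx":0.007,"wy":0.002,"wz":0},{"x":-12,"y":-3,"z":6,"wx":0.007,"wy":0.002,"wz":0},{"x":-18,"y":-3,"z":6,"wx":0.007,"wy":0.002,"wz":0},{"x":-24,"y":-3,"z":6,"wx":0.007,"wy":0.002,"wz":0},{"x":-30,"y":-3,"z":6,"wx":0.007,"wy":0.002,"wz":0},{"x":-35,"y":-3,"z":6,"wx":0.007,"wy":0.002,"wz":0},{"x":-40,"y":-3,"z":6,"wx":0.007,"wy":0.002,"wz":0},{"x":-44,"y":-3,"z":6,"wx":0.007,"wy":0.002,"wz":0}]}}

```text
t: 62.95
tool_pos: [503.1, -138.1, 32.6]
tool_rot: [0.707, 0.707, 0.0, 0.0]
wrist_force: [-0.6, 2.8, 2.5]
gripper_width: -0.2
```

>>> {"op": "play_rows", "data": {"plan": [{"x":-3,"y":0,"z":0,"wx":0,"wy":0,"wz":0},{"x":-4,"y":0,"z":0,"wx":0,"wy":0,"wz":0},{"x":-4,"y":0,"z":0,"wx":0,"wy":0,"wz":0}]}}

```text
t: 63.25
tool_pos: [503.3, -142.4, 32.7]
tool_rot: [0.707, 0.707, 0.0, 0.001]
wrist_force: [0.8, 2.6, 2.1]
gripper_width: 0.2
```

>>> {"op": "play_rows", "data": {"plan": [{"x":-2,"y":0,"z":0,"wx":0,"wy":0,"wz":0},{"x":-4,"y":0,"z":0,"wx":0,"wy":0,"wz":0},{"x":-4,"y":0,"z":0,"wx":0,"wy":0,"wz":0}]}}

```text
t: 63.55
tool_pos: [503.3, -146.7, 32.7]
tool_rot: [0.707, 0.707, 0.0, 0.001]
wrist_force: [-0.5, 1.4, 2.5]
gripper_width: 0.1
```

```bash
python3 - <<'E'
from h import *
stat()
s=snap("side");crop(s,250,320,190,270,"s55.png",7.5)
t=snap("top");crop(t,285,345,185,255,"t55.png",8.5)
E
```

```text
t 63.55 at [ 503.3 -146.7   32.7] phi 0.0003 z [ 0.001 -0.001 -1.   ] F [-0.5  1.4  2.5] M [ 0.24 -0.04 -0.01] w 0.1 q [-0.48  0.18  2.06 -0.    0.9  -0.48]
```

View pics/s55.png

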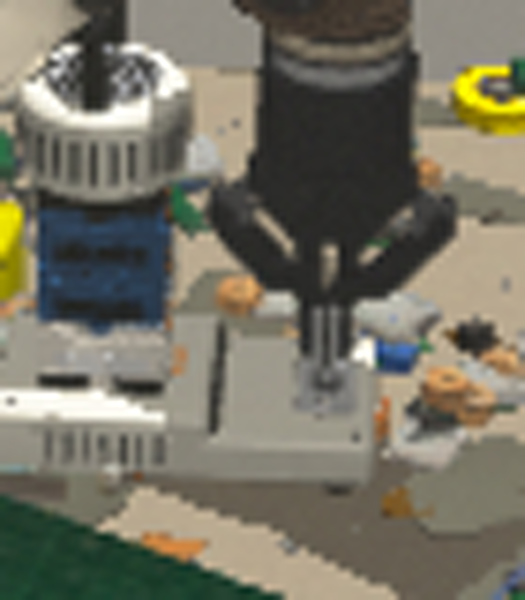

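View pics/t55.png

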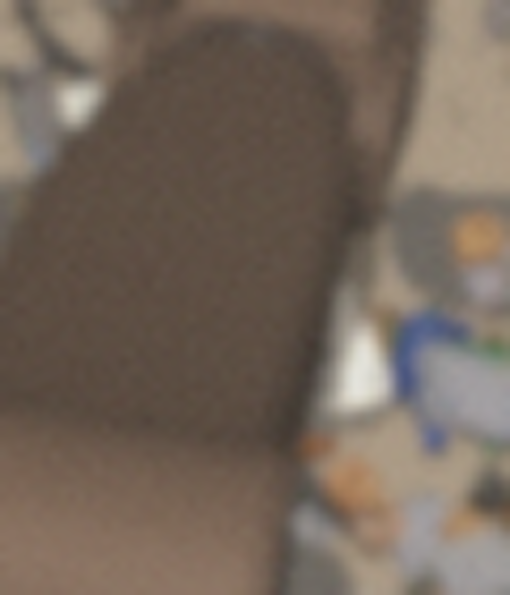

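>>> {"op": "play_rows", "data": {"plan": [{"x":-3,"y":0,"z":0,"wx":0,"wy":0,"wz":0},{"x":-6,"y":0,"z":0,"wx":0,"wy":0,"wz":0},{"x":-6,"y":0,"z":0,"wx":0,"wy":0,"wz":0}]}}

```text
t: 63.95
tool_pos: [503.1, -148.9, 32.3]
tool_rot: [0.708, 0.706, 0.003, -0.003]
wrist_force: [2.6, 14.0, 4.0]
gripper_width: -0.1
```

>>> {"op": "play_rows", "data": {"plan": [{"x":-3,"y":0,"z":0,"wx":0,"wy":0,"wz":0},{"x":-6,"y":0,"z":0,"wx":0,"wy":0,"wz":0},{"x":-6,"y":0,"z":0,"wx":0,"wy":0,"wz":0}]}}

```text
t: 64.25
tool_pos: [503.1, -149.0, 32.3]
tool_rot: [0.71, 0.705, 0.007, -0.008]
wrist_force: [2.6, 21.2, 7.7]
gripper_width: -0.2
```

>>> {"op": "play_rows", "data": {"plan": [{"x":10,"y":0,"z":0,"wx":0,"wy":0,"wz":0},{"x":30,"y":0,"z":0,"wx":0,"wy":0,"wz":0},{"x":40,"y":0,"z":-30,"wx":0,"wy":0,"wz":0},{"x":60,"y":0,"z":-80,"wx":0,"wy":0,"wz":0},{"x":100,"y":-20,"z":-130,"wx":0,"wy":0,"wz":0},{"x":150,"y":-40,"z":-170,"wx":0,"wy":0,"wz":0},{"x":190,"y":-60,"z":-180,"wx":0,"wy":0,"wz":0},{"x":210,"y":-60,"z":-180,"wx":0,"wy":0,"wz":0}]}}

```text
t: 65.05
tool_pos: [444.6, 57.8, 218.9]
tool_rot: [0.71, 0.704, 0.008, -0.005]
wrist_force: [1.2, 0.8, -0.7]
gripper_width: -0.1
```

```bash
python3 - <<'E'
from h import *
stat()
s=snap("side");crop(s,240,320,190,265,"s56.png",8); crop(s,220,330,300,410,"s57.png",5.4)
t=snap("top");crop(t,285,345,165,245,"t56.png",7.5)
print(((proj(s,[[502.2,-151.7+32*np.sin(a),36+32*np.cos(a)] for a in(.45,-.45)])-[240,190]+.5)*8).round())
print(((proj(t,[[502.2,-151.7+32*np.sin(a),36+32*np.cos(a)] for a in(.45,-.45)])-[285,165]+.5)*7.5).round())
E
```

```text
t 65.05 at [444.6  57.8 218.9] phi -0.0087 z [ 0.003  0.019 -1.   ] F [ 1.2  0.8 -0.7] M [-0.03 -0.01  0.02] w -0.1 q [-0.11 -0.25  2.1   0.02  1.29 -0.11]
[[428. 378.]
 [431. 345.]]
[[207. 462.]
 [260. 449.]]
```

View pics/s56.png

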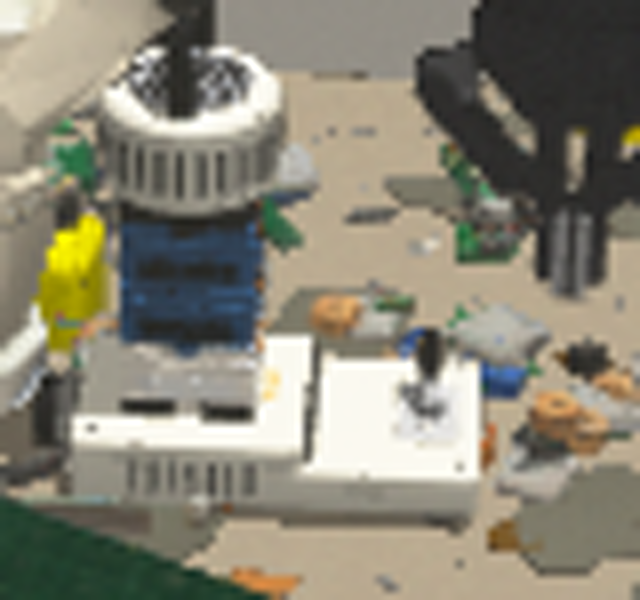

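View pics/t56.png

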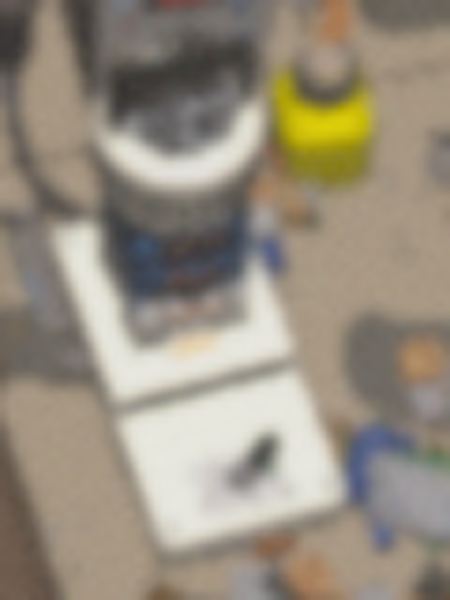

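View pics/s57.png

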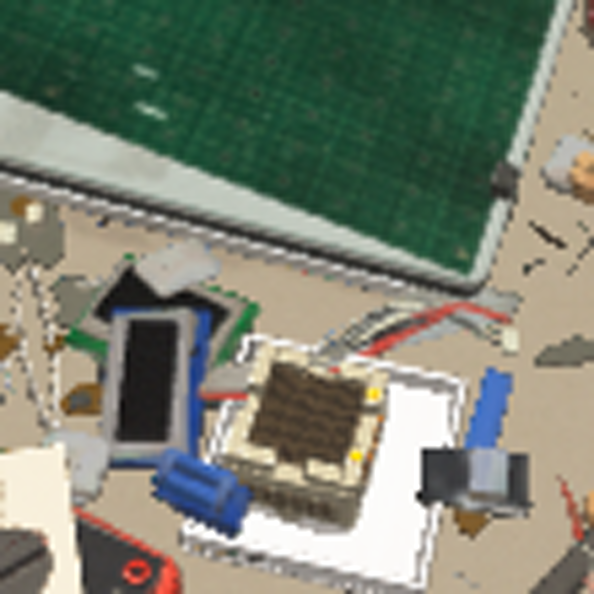

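```bash
python3 - <<'E'
from h import *
s=snap("side");t=snap("top")
S=mk(5.4,(220,300))
print(onz(s,[S(275,352),S(388,375),S(360,470),S(228,452)],41).round())
print("lower body edge",onz(s,[S(240,492),S(348,527)],9).round())
crop(t,120,200,230,310,"t57.png",7); crop(t,260,430,120,270,"t58.png",4)
E
```

```text
[[529. 413.  41.]
 [476. 420.  41.]
 [485. 471.  41.]
 [545. 467.  41.]]
lower body edge [[540. 464.   9.]
 [489. 477.   9.]]
```

View pics/t57.png

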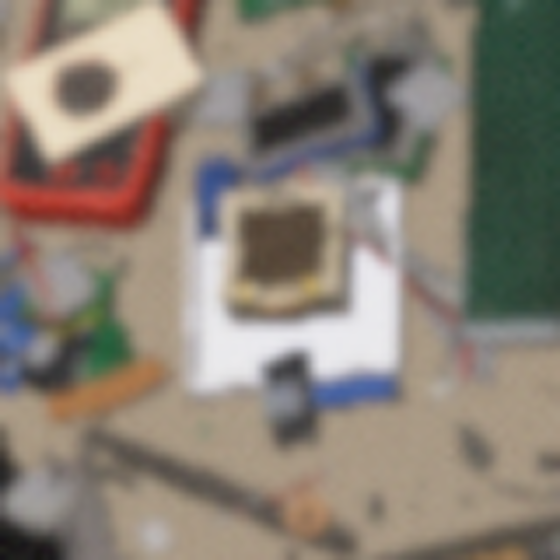

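View pics/t58.png

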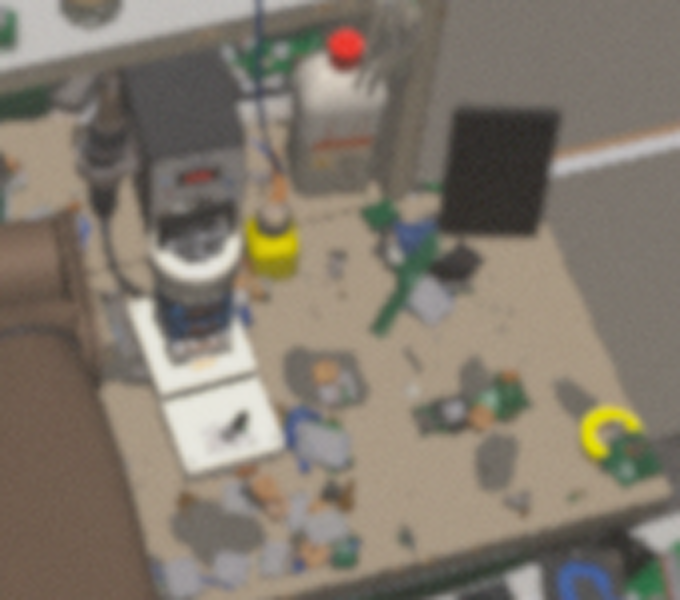

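```bash
python3 - <<'E'
from h import *
stat(); print(r.sign_off())
E
```

```text
t 65.25 at [444.6  57.9 216.9] phi -0.0044 z [ 0.001  0.019 -1.   ] F [ 0.1 -0.3 -0.3] M [-0.05  0.01  0.02] w -0.1 q [-0.11 -0.24  2.1   0.02  1.28 -0.11]
the job is handed in; nothing more can be done
None
```

The filter change is done and handed in at 65 s. I stood the blower on the bench left of the base and put the spent cassette in the tray. Then I stacked the white filter, both blue carbons and the blower on the base, and pushed the fan switch on last.

**Last checks**
- **Stack:** each part met resistance at its expected home height (31.0, 61.8, 96.3 and 210.9 mm at the tool), not 6 mm high. The orange ticks were on the switch side in the pictures.
- **Switch:** it reached its stop, and both views show the toggle tip where "on" should be.
- **Spent cassette:** it sits inside the tray walls by about 8–10 mm on its closest sides.
- **Bystanders:** the flask and tape look unmoved. I did not check the screwdriver closely at the end.

**What went wrong or disagreed**
- **Spent cassette popped out:** on one test grip it came off the seat and tilted there. I gripped it again and moved it to the tray. The wrist read about 27 N in that moment.
- **Fingertip height:** in the pictures the fingertips sit about 19–30 mm behind the reported TCP, so that grip caught only the rim. I corrected the height for all later grips.
- **Knocked carbon:** one carbon cassette was moved about 3 cm during the run, so I measured it again before picking it up.
- **Camera error:** camera positions were off by up to about 8 mm in places, so I centred the fresh cassettes by squeezing them in two directions and the seat by feeling for contact. I centred the blower by its handle, gripped from both directions.

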